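Turn out the denture cup, load it and lid it

ROBOT

A 7-joint arm with a two-finger parallel gripper is mounted at the origin on the work surface. World frame = base frame: x ahead of the robot, y to its left, z up, the work surface at z = 0. Lengths are in mm, angles in rad, forces in N, time in s.
With the tool pointing down it reaches from about 400 to 850 mm from the base axis. Payload 10.4 kg.
Tool frame: the origin (TCP) lies on the centre line of the jaws, within the pads' length; the fingertips stand 19 mm ahead of it and the grasp point (between the pads) is the TCP; z points along the fingers, x is the direction in which the jaws open and shut, and the axes are right-handed (so a half turn about z gives the same grasp; the last joint's range is limited). The gripper opens to 85 mm and grips with 20 to 120 N. Pads are 22 mm wide; open, the fingers measure 114 mm over their backs; the gripper's body (76 mm by 85 mm) begins 54 mm behind the grasp point. The pads swing forward as they close: fully open they stand 13 mm farther back than shut.
Start: joints at [-1.332, 0.332, -0.065, 1.46, 0.022, 1.35, -0.088], TCP at [161.748, 603.727, 250.338] pointing down, gripper open.
Joint ranges: [-2.6, 2.6], [-0.5, 2.12], [-1.47, 1.34], [0.16, 2.42], [-1.27, 4.41], [0.06, 2.06], [-2.6, 2.6]. Speed limits (rad/s): [2.22, 2.22, 2.79, 2.79, 3.14, 3.14, 3.14].

INTERFACE

Orientations are given as a unit quaternion [w, x, y, z].
In Python, from workcell import * gives the robot as it stands.
- The arm moves only by the tool drive_tool, never from a script. Its argument "series" is a list of rows, each an object of numbers: "dx", "dy", "dz": the shift along the tool's x, y, z in mm; "wx", "wy", "wz": the turn, a rotation vector about the tool's x, y, z in rad; "claw": the closure in counts, from 0 (fully open) to 255 (shut). In form: [{"dx": .., "dy": .., "dz": .., "wx": .., "wy": .., "wz": .., "claw": ..}, ...]. A call has 1 to 12 rows; each row shifts and turns the commanded pose from where the row before left it, along the tool's axes as they then stand; what a row does not reach is not made up. A row lasts 1/12 s, in which the tool goes at most 41.7 mm and 7.16 degrees, less where a joint would pass 70% of its speed; a pose out of reach is approached as far as the arm can. A call with a gripper value outside its range is refused whole. The fingers move at their own pace and stop on an object; "newtons" is the grip in N (left out, the last holds). Time passes only in rows, so rows that do not move let the fingers close. It gives the time, the measured TCP pose, the force and the opening at its end, in the units of the state.
- state(): the state, without advancing time (a new reading comes with each control period).
- get_image(name): name is "scene" or "top" or "wrist"; returns a dict with "image" (480x640x3 uint8, blue, green, red), "range_z" (480x640 float32, mm along the optical axis (not along the pixel's ray), 0 where there is no reading), "fovy" (degrees; the focal length in pixels is half the picture's height over the tangent of half this angle, whatever the lens; pixels are square), "cx", "cy" (the principal point, pixels), "D" ([k1, k2, p1, p2, k3] as OpenCV has them; the pictures are not rectified), "view" (4x4, takes a point from world to camera coordinates). Camera axes: x right, y down, z forward; pixel columns grow to the right and rows downward; lengths in mm; the calibration is good to about 2 mm. A picture is of the moment at which its call begins.
- sign_off(): hands the job in, once; it reports no verdict.
Trained networks look in a picture, given as the dict that the camera call returned (one of the last four; its "shot" number tells which), for a name from the list of things; names that differ only in an ending like _2 or _b are one class to them, and where a whole thing is asked for, a point or a joint stands for the part that bears it (a point fixed in the world has none). Each returns a list of dicts, best first, with "p" (0 to 1); they miss things now and then, are a little off and sometimes report something else, mostly with a low value. They report only what shows in the picture. A call takes as long as a camera call. They do not tell look-alikes from the thing itself.
- regions_of(picture, name): "mask" (480x640 bool, what is visible of it) and "rect" ([left, top, width, height] as shares, 0 to 1, of the picture: columns of its width, rows of its height, round what is visible of it).
- landmark_of(picture, name): "point" ([column, row] as shares, 0 to 1, of the picture: columns of its width, rows of its height: a listed point, or the origin of a listed thing).
The state is a dict: "time": time; "joint_pos": joint angles; "qvel": joint speeds; "joint_torque": joint torques, N m; "ee_pos": TCP position; "tool_rot": TCP orientation; "wrist_force": force on the tool from outside, world axes, zero at the start; "ft_torque": the same for the moment, N m; "width": finger opening in mm.
Only numpy, scipy, OpenCV 4.12 (cv2) and the standard library are available. Lean on these libraries where they do the work, as an engineer would, in place of code of your own. Each camera call takes 0.05 s, during which the arm holds its last target.

TASK

Tip the cleaning tablets out of the handled denture cup into the steel tray and stand the cup upright again, centred on its cork coaster, before you load it. Then put every partial denture lying on the counter into the cup and put the cup's lid on so that it sits fully home, leaving all tablets lying in the tray. Do not disturb the nail clipper or the hairbrush.

Things in the scene. Friction and masses are not known exactly. Their poses are not given: they have to be found in the camera images.
- cup: open round aqua cup, 160 g, holding the tablets, standing on the coaster. Origin: centre of underside; z up. Outer radius 38 mm at the bottom, 55 at the rim, height 80, wall 4, inner floor 5 mm up. Straight octagonal bar handle, 16 mm across flats, level along the cup's +y out to 138 mm from its axis, 55 mm above the underside; flats face the cup's x, z and the diagonals between
- cup_handle (a point): point on the axis of the cup's handle, 110 mm from the cup's axis and 55 mm above its underside; a good grip point; axes as the cup's
- cup_rim (a point): centre of the cup's mouth, level with the rim, 80 mm above the underside
- coaster: round cork coaster fixed to the counter, 110 mm across, 8 mm thick. Origin: centre of its underside, on the counter
- lid: loose aqua lid, 70 g, lying plug down on the counter. Origin: centre of the plug's underside; z up. Plug 90 mm across, 10 mm deep, goes into the cup's 102 mm mouth; above it a disc 112 mm across, 6 mm thick rests on the rim (origin then 10 mm below the rim); on top an upright round knob 24 mm across, from 16 to 40 mm above the origin
- tray: fixed shallow stainless steel tray with a raised rim, 220 mm (its x) by 200 mm (its y) outside, rim 24 mm high, wall and floor 3 mm. Origin: centre of its underside
- tablet0: white denture-cleaning tablet, a disc 22 mm across and 10 mm thick, 12 g, at first in the cup; 2 to 5 are present, absent ones read None. Origin: centre of one flat face
- tablet1: white denture-cleaning tablet, a disc 22 mm across and 10 mm thick, 12 g, at first in the cup; 2 to 5 are present, absent ones read None. Origin: centre of one flat face
- tablet2: white denture-cleaning tablet, a disc 22 mm across and 10 mm thick, 12 g, at first in the cup; 2 to 5 are present, absent ones read None. Origin: centre of one flat face
- tablet3: white denture-cleaning tablet, a disc 22 mm across and 10 mm thick, 12 g, at first in the cup; 2 to 5 are present, absent ones read None. Origin: centre of one flat face
- tablet4: white denture-cleaning tablet, a disc 22 mm across and 10 mm thick, 12 g, at first in the cup; 2 to 5 are present, absent ones read None. Origin: centre of one flat face
- denture0: small partial denture, pink gum with white teeth on top: a slightly curved bar 46 mm long (its y), 24 mm deep (its x), 18 mm high (gum 14), 20 g, lying teeth up on the counter; 3 or 4 are present, absent ones read None. Grip across its x at the middle (flanks at x = -6 and +12 mm). Origin: centre of underside
- denture1: small partial denture, pink gum with white teeth on top: a slightly curved bar 46 mm long (its y), 24 mm deep (its x), 18 mm high (gum 14), 20 g, lying teeth up on the counter; 3 or 4 are present, absent ones read None. Grip across its x at the middle (flanks at x = -6 and +12 mm). Origin: centre of underside
- denture2: small partial denture, pink gum with white teeth on top: a slightly curved bar 46 mm long (its y), 24 mm deep (its x), 18 mm high (gum 14), 20 g, lying teeth up on the counter; 3 or 4 are present, absent ones read None. Grip across its x at the middle (flanks at x = -6 and +12 mm). Origin: centre of underside
- denture3: small partial denture, pink gum with white teeth on top: a slightly curved bar 46 mm long (its y), 24 mm deep (its x), 18 mm high (gum 14), 20 g, lying teeth up on the counter; 3 or 4 are present, absent ones read None. Grip across its x at the middle (flanks at x = -6 and +12 mm). Origin: centre of underside
- clipper: chrome nail clipper, 60 mm long, lying on the counter, not to be disturbed. Origin: centre of its underside
- hairbrush: brown plastic hairbrush, 210 mm long (its x, head to +x), 62 mm wide, 30 mm high, lying bristles down, not to be disturbed. Origin: on the counter near its middle
- bin: round white bin with a grey front flap, fixed, 148 mm across and 210 mm high, to be kept clear of. Origin: centre of its underside
Mind the look-alikes: they are no part of the job. What is shaped like the denture1 but red is not meant.

How it is judged:
By the outcome, as a careful person would: the job done as asked, in the order asked, and still so for the second after the job is handed in, with the robot touching nothing.
Of tablet0, tablet1, tablet2, tablet3, tablet4 only 2 to 5 are there at a start; the rules pass over those that are not, and their reading is None.
Of denture0, denture1, denture2, denture3 only 3 to 4 are there at a start; the rules pass over those that are not, and their reading is None.
At some moment in a run one of lid, denture0, denture1, denture2, denture3 may be knocked a few centimetres aside while the robot is not near it.
It also fails if it takes over 208 s, if anything falls off the work surface, if the arm or the gripper's body presses on something with over 40 N, if the wrist force passes 120 N, or if a joint passes its speed limit or range.

## Working session

There is one attempt and no reset: what is moved stays moved. The work goes in short steps, Python scripts to look and compute and a tool call to move; the robot and the scene stay as the last step left them, time stands still between calls to the robot, and variables do not carry over. Pictures are saved under pics/ and viewed, and the job is handed in when it is done.

Besides the shell and the picture viewer there is one more tool, called after "Emit:" as name(argument=value, ...) on one line, values as JSON. drive_tool: Moves the arm, as the interface text tells. Its arguments: {"type":"object","properties":{"series":{"type":"array"},"newtons":{"type":"number"}},"required":["series"]}

```bash
mkdir -p pics; ls; python3 - <<'E'
from workcell import *
import cv2
s=state();print(s)
for n in ["scene","top","wrist"]:
    p=get_image(n);cv2.imwrite(f"pics/{n}0.png",p["image"]);print(n,p["fovy"],p["cx"],p["cy"],p["D"],p["view"],p.get("shot"))
E
```

```text
pics
{'time': 0.0, 'joint_pos': array([-1.33159247,  0.33289447, -0.06471197,  1.46097423,  0.02158423,
        1.34987131, -0.08850762]), 'qvel': array([-2.10199064e-03,  9.27304397e-05,  8.76776368e-04, -2.84513216e-04,
       -4.14729111e-04, -7.91964984e-04,  7.36117846e-04]), 'joint_torque': array([ 7.14723737e-04, -6.25458884e+01,  4.96588403e-02, -3.91585779e+01,
        1.62846321e-02,  1.01605867e-02,  1.76017409e-06]), 'ee_pos': array([161.66525745, 603.36225872, 249.48609755]), 'tool_rot': array([ 4.60842897e-04,  7.93347823e-01,  6.08768187e-01, -5.61326964e-04]), 'wrist_force': array([ 0.71113972, -0.35610794, -0.79746577]), 'ft_torque': array([-0.01230705, -0.01514262,  0.00695915]), 'width': 85.46693807919394}
scene 56.06642967030482 320.8185676336179 237.7427024630145 [-0.07659417  0.          0.          0.          0.        ] [[-2.43769151e-01  9.69806215e-01  7.24610259e-03  3.74789601e+01]
 [ 5.53975480e-01  1.45371385e-01 -8.19742842e-01 -2.70091896e+02]
 [-7.96045080e-01 -1.95813853e-01 -5.72685923e-01  1.73025881e+03]
 [ 0.00000000e+00  0.00000000e+00  0.00000000e+00  1.00000000e+00]] 1
top 48.65471512856604 324.76623359194565 240.24356705255667 [0.04740149 0.         0.         0.         0.        ] [[ 2.09103980e-02 -9.99781286e-01  3.68091040e-04  1.16291824e+02]
 [-9.83304381e-01 -2.06323476e-02 -1.80794913e-01  6.25789857e+02]
 [ 1.80762965e-01  3.41854805e-03 -9.83520749e-01  1.02229687e+03]
 [ 0.00000000e+00  0.00000000e+00  0.00000000e+00  1.00000000e+00]] 2
wrist 59.79968608550804 323.8902003654994 245.14708735857832 [-0.01505324  0.          0.          0.          0.        ] [[ 2.58512135e-01  9.66007998e-01 -1.54125461e-04 -6.26388870e+02]
 [ 9.12252782e-01 -2.44074285e-01  3.28972041e-01 -4.33343716e+01]
 [ 3.17752005e-01 -8.51838663e-02 -9.44339649e-01  3.81151198e+02]
 [ 0.00000000e+00  0.00000000e+00  0.00000000e+00  1.00000000e+00]] 3
```

View pics/scene0.png

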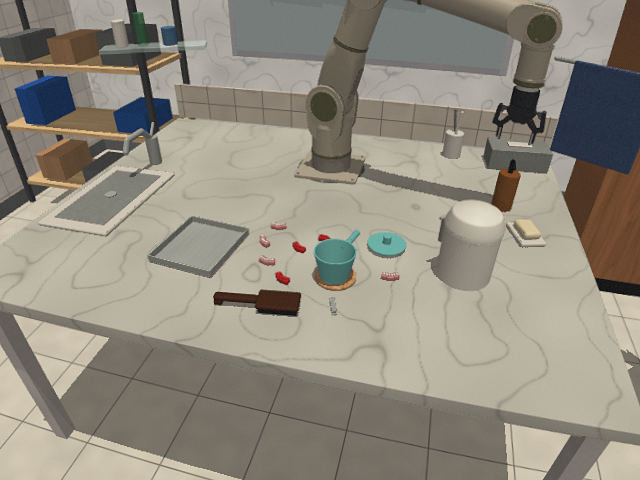

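View pics/top0.png

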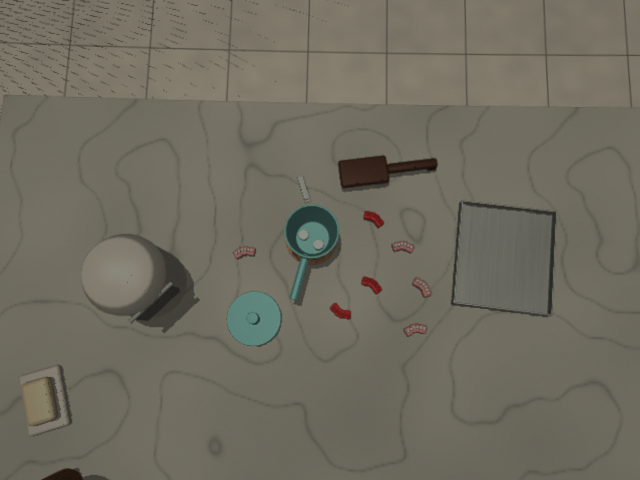

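View pics/wrist0.png

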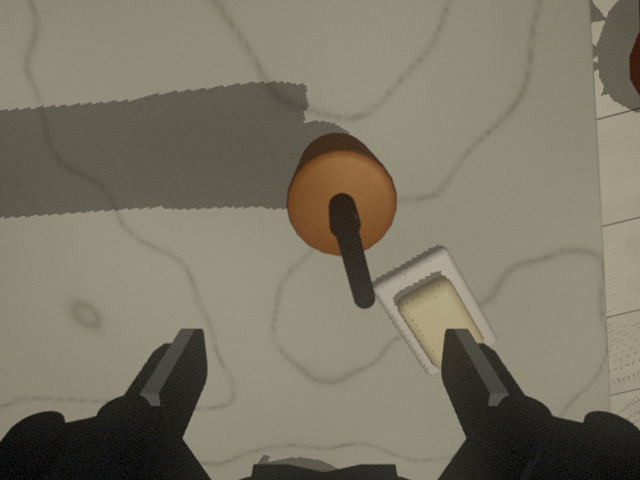

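```bash
cat > h.py <<'E'
from workcell import *
import numpy as np, cv2
from scipy.spatial.transform import Rotation as R
def K(p):
    f=240/np.tan(np.radians(p["fovy"])/2)
    return np.array([[f,0,p["cx"]],[0,f,p["cy"]],[0,0,1.]])
def ray(p,uv):
    uv=np.asarray(uv,float).reshape(-1,1,2)
    n=cv2.undistortPoints(uv,K(p),np.array(p["D"])).reshape(-1,2)
    return np.c_[n,np.ones(len(n))]
def cam2w(p,X):
    V=p["view"]; return (X-V[:3,3])@V[:3,:3]
def plane(p,uv,z):
    V=p["view"];r=ray(p,uv)@V[:3,:3];o=-V[:3,:3].T@V[:3,3]
    return o+r*((z-o[2])/r[:,2])[:,None]
def cloud(p,mask=None):
    m=p["range_z"]>0
    if mask is not None:m=m&mask
    v,u=np.nonzero(m)
    return cam2w(p,ray(p,np.c_[u,v])*p["range_z"][v,u][:,None])
def proj(p,X):
    V=p["view"]
    X=np.asarray(X,float).reshape(-1,3)
    return cv2.projectPoints(X,cv2.Rodrigues(V[:3,:3])[0],V[:3,3],K(p),np.array(p["D"]))[0].reshape(-1,2)
def px(pt): return np.array([pt[0]*640,pt[1]*480])
def st():
    s=state();q=s["tool_rot"];Rm=R.from_quat([q[1],q[2],q[3],q[0]]).as_matrix()
    return s,Rm
def togo(target,Rt=None):
    "tool-frame shift and rotvec to go from current measured pose"
    s,Rm=st(); d=Rm.T@(np.asarray(target)-s["ee_pos"])
    w=None if Rt is None else R.from_matrix(Rm.T@Rt).as_rotvec()
    return d,w
def Rdown(th):
    "tool down, tool x along world angle th"
    x=np.array([np.cos(th),np.sin(th),0]);z=np.array([0,0,-1.]);return np.c_[x,np.cross(z,x),z]
E
cat > a.py <<'E'
from h import *
np.set_printoptions(precision=1,suppress=True)
p=get_image("top")
big={}
for n,z in [("cup",8),("cup_handle",63),("cup_rim",88),("coaster",0),("lid",0),("tray",0),("denture0",0),("clipper",0),("hairbrush",0),("bin",0),("tablet0",13)]:
    for d in landmark_of(p,n): 
        if d["p"]>.2: print(n,round(d["p"],2),px(d["point"]),plane(p,px(d["point"]),z)[0])
for d in regions_of(p,"denture0"):
    m=d["mask"]; c=cloud(p,m); 
    u=np.argwhere(m).mean(0)[::-1]
    w=plane(p,np.argwhere(m)[:,::-1],12)[:,:2]; e,v=np.linalg.eigh(np.cov(w.T)); a=v[:,1]
    print("den",round(d["p"],2),u,m.sum(),w.mean(0),"long ang",np.degrees(np.arctan2(a[1],a[0])),p["image"][m].mean(0), 2*np.sqrt(3*e))
E
python3 a.py
```

```text
cup 0.93 [312.5 235.7] [641.6 155.8   8. ]
cup_handle 0.72 [297.4 286.4] [527.6 181.8  63. ]
cup_handle 0.29 [311.3 240.3] [621.5 156.6  63. ]
cup_rim 0.93 [309.6 229.8] [637.9 159.7  88. ]
coaster 0.44 [386.5 171.3] [790.1  -2.5   0. ]
lid 0.91 [252.5 320. ] [461.8 276.4   0. ]
lid 0.57 [293.4 288.6] [528.7 193.5   0. ]
tray 0.64 [500.9 255.3] [ 609.1 -244.6    0. ]
denture0 0.74 [336.7 311.4] [483.2 101.5   0. ]
denture0 0.73 [375.4 219.3] [681.9  21.3   0. ]
denture0 0.72 [420. 287.] [537.9 -72.8   0. ]
denture0 0.69 [414.3 327.7] [453.2 -59.9   0. ]
denture0 0.68 [316.7 247.7] [617.2 146.5   0. ]
denture0 0.54 [398.7 244.4] [627.9 -28.7   0. ]
denture0 0.45 [369.8 284.6] [540.6  32.7   0. ]
denture0 0.44 [245.  254.9] [598.5 298.7   0. ]
clipper 0.6 [303.1 189.5] [745.1 179.1   0. ]
hairbrush 0.64 [386.4 169.3] [794.7  -2.3   0. ]
bin 0.83 [152.3 281.5] [537.9 490.    0. ]
tablet0 0.55 [304.9 237.7] [635.9 171.7  13. ]
tablet0 0.45 [317.4 247.8] [614.8 144.8  13. ]
den 0.7 [421.4 286.5] 188 [537.9 -73.7] long ang -135.74981240772885 [ 78.6  85.5 111.8] [19.3 42. ]
den 0.69 [339.8 311.8] 195 [481.8  95.3] long ang 63.4998877771259 [ 34.1  37.1 107.7] [19.4 43.2]
den 0.65 [415.1 328.3] 196 [451.8 -59.5] long ang 98.40098658882427 [ 81.2  88.2 115.7] [19.1 43.5]
den 0.63 [372.8 218.2] 191 [681.6  28.1] long ang 56.896889878309636 [ 30.8  33.6 100.4] [20.8 43.9]
den 0.62 [370.9 284.4] 182 [539.9  31.3] long ang 55.82540137073608 [ 31.6  34.3 105.1] [18.8 43.6]
den 0.56 [402.1 246.4] 208 [621.6 -34. ] long ang 84.89326848416904 [ 76.9  83.8 108.9] [21.4 45.1]
den 0.56 [243.9 251.5] 189 [603.8 299.5] long ang 102.19889579738268 [ 78.6  85.4 111.9] [20.3 42.3]
```

```bash
cat > b.py <<'E'
from h import *
np.set_printoptions(precision=1,suppress=True)
from scipy.optimize import least_squares
def circ(P):
    f=lambda a:np.hypot(P[:,0]-a[0],P[:,1]-a[1])-a[2]
    return least_squares(f,[*P[:,:2].mean(0),50],loss="soft_l1").x
for n in ["top","scene"]:
    p=get_image(n)
    r=regions_of(p,"cup")
    m=r[0]["mask"]; c=cloud(p,m)
    print(n,r[0]["p"],m.sum(),c.min(0),c.max(0))
    rim=c[(c[:,2]>83)&(c[:,2]<95)]; print("rim",len(rim),circ(rim))
    cc=circ(rim)[:2]
    d=c[:,:2]-cc; h=c[(np.hypot(*d.T)>68)&(c[:,2]>50)]
    h2=h[:,:2]-cc; az=np.degrees(np.arctan2(h2.mean(0)[1],h2.mean(0)[0])); print("handle az",az,len(h),h[:,2].max(),np.hypot(*h2.T).max())
    im=cv2.cvtColor(p["image"],cv2.COLOR_BGR2HSV)
    C=cam2w
    full=np.zeros((480,640,3)); 
    om=(im[...,0]<18)&(im[...,1]>110)
    c=cloud(p,om); c=c[(np.hypot(c[:,0]-cc[0],c[:,1]-cc[1])<90)&(c[:,2]<14)]
    print("coaster pts",len(c), c.mean(0) if len(c) else 0)
    if len(c)>10:
        mm=om.copy(); mm[:]=0
        np.save(f"coast_{n}.npy",c)
        # known-radius fit on outer
        top=c[c[:,2]>5];print(len(top),circ(top))
for n in ["top"]:
    p=get_image(n)
    r=regions_of(p,"lid")[0];c=cloud(p,r["mask"]);print("lid",c[(c[:,2]>12)&(c[:,2]<20)].mean(0),c[c[:,2]>34].mean(0),c[:,2].max())
    r=regions_of(p,"tray")[0];c=cloud(p,r["mask"]);k=c[c[:,2]>18];print("tray",cv2.minAreaRect(k[:,:2].astype(np.float32)),c.mean(0))
    t=regions_of(p,"tablet0")
    for d in t: print("tab",d["p"],d["mask"].sum(),cloud(p,d["mask"]).mean(0))
    cv2.imwrite("pics/cupzoom.png",cv2.resize(p["image"][190:310,220:380],None,fx=5,fy=5,interpolation=cv2.INTER_CUBIC))
E
python3 b.py
```

```text
top 0.72 2672 [502.2  99.2  -6.2] [714.1 215.1  91.3]
rim 367 [635.8 156.8  52. ]
handle az 165.80566513260337 292 75.63126092882503 137.5304399822969
coaster pts 145 [595.1 156.2   7.3]
121 [640.3 158.7  54. ]
scene 0.74 118 [594.6 280.1   4. ] [620.4 322.5  22.3]b.py:6: RuntimeWarning: Mean of empty slice.
  return least_squares(f,[*P[:,:2].mean(0),50],loss="soft_l1").x
  ret = um.true_divide(
Traceback (most recent call last):
  File "b.py", line 12, in <module>
    rim=c[(c[:,2]>83)&(c[:,2]<95)]; print("rim",len(rim),circ(rim))
                                                         ~~~~^^^^^
  File "b.py", line 6, in circ
    return least_squares(f,[*P[:,:2].mean(0),50],loss="soft_l1").x
           ~~~~~~~~~~~~~^^^^^^^^^^^^^^^^^^^^^^^^^^^^^^^^^^^^^^^^
ValueError: Initial guess is outside of provided bounds
```

```bash
sed -i 's/m=r\[0\]\["mask"\]; c=cloud/m=max(r,key=lambda d:d["mask"].sum())["mask"]; c=cloud/' b.py; python3 b.py
```

```text
top 0.72 2491 [503.7  99.3  -3.4] [689.8 210.5  91.7]
rim 358 [635.9 157.   52. ]
handle az 165.8751890291376 282 74.60604693894321 136.82886202697048
coaster pts 146 [595.3 156.1   7.3]
124 [641.  158.7  54.5]
scene 0.93 1671 [396.   70.4  -2. ] [692.7 209.9  92.8]
rim 271 [638.3 156.4  52.1]
handle az 164.60683178418367 91 75.22924418423321 141.22568124929046
coaster pts 302 [663.7 171.    8.8]
282 [637.9 159.3  48.1]
lid [465.1 272.4  15.6] [465.4 272.3  39.6] 44.64153069224673
tray ((604.8157348632812, -246.29690551757812), (200.92880249023438, 221.7956085205078), 84.1902084350586) [ 604.1 -251.1    4.7]
tab 0.53 116 [641.  176.1  19.2]
```

View pics/cupzoom.png

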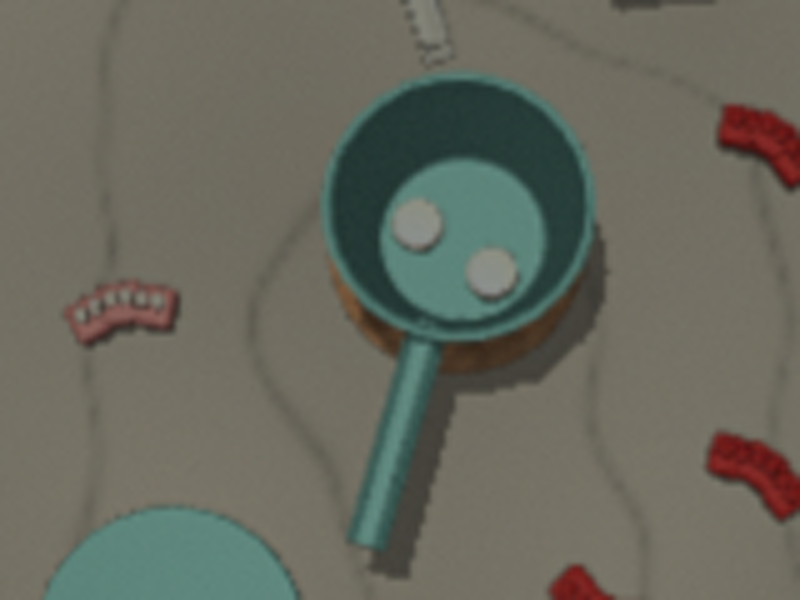

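Emit:
drive_tool(series=[{"dx": -22,"dy": 33},{"dx": -22,"dy": 33},{"dx": -22,"dy": 33},{"dx": -22,"dy": 33},{"dx": -22,"dy": 33},{"dx": -22,"dy": 33},{"dx": -22,"dy": 33},{"dx": -22,"dy": 33},{"dx": -22,"dy": 33},{"dx": -22,"dy": 33}])

```text
validation failed for argument at $.se...
```

```bash
cat >> h.py <<'E'
import json,os
def rec():
    s,_=st(); 
    with open("q.jsonl","a") as f:f.write(json.dumps(dict(q=list(s["joint_pos"]),p=list(s["ee_pos"]),r=list(s["tool_rot"])))+"\n")
    print("t",round(s["time"],2),"q",np.round(s["joint_pos"],2),"p",np.round(s["ee_pos"],1),"F",np.round(s["wrist_force"],1),"w",round(s["width"],1))
E
python3 - <<'E'
from h import *
rec();print(togo([531,185,200],Rdown(np.radians(75.3))))
E
```

```text
t 1.4 q [-1.33  0.33 -0.06  1.46  0.02  1.35 -0.09] p [161.7 603.7 250.3] F [-0.6  0.5 -0. ] w 85.3
(array([-308.92282125,  465.04332341,   50.28621415]), array([-3.42427763e-05, -1.08296399e-04, -5.18884395e-03]))
```

Emit:
drive_tool(series=[{"dx": -22,"dy": 33,"dz": 0,"wx": 0,"wy": 0,"wz": 0,"claw": 0},{"dx": -22,"dy": 33,"dz": 0,"wx": 0,"wy": 0,"wz": 0,"claw": 0},{"dx": -22,"dy": 33,"dz": 0,"wx": 0,"wy": 0,"wz": 0,"claw": 0},{"dx": -22,"dy": 33,"dz": 0,"wx": 0,"wy": 0,"wz": 0,"claw": 0},{"dx": -22,"dy": 33,"dz": 0,"wx": 0,"wy": 0,"wz": 0,"claw": 0},{"dx": -22,"dy": 33,"dz": 0,"wx": 0,"wy": 0,"wz": 0,"claw": 0},{"dx": -22,"dy": 33,"dz": 0,"wx": 0,"wy": 0,"wz": 0,"claw": 0},{"dx": -22,"dy": 33,"dz": 0,"wx": 0,"wy": 0,"wz": 0,"claw": 0},{"dx": -22,"dy": 33,"dz": 0,"wx": 0,"wy": 0,"wz": 0,"claw": 0},{"dx": -22,"dy": 33,"dz": 0,"wx": 0,"wy": 0,"wz": 0,"claw": 0}])

```text
time: 2.23
ee_pos: [424.6, 304.1, 250.7]
tool_rot: [-0.0, 0.793, 0.609, 0.0]
wrist_force: [0.6, 0.9, 0.3]
width: 85.5
```

```bash
python3 - <<'E'
from h import *
rec();print(togo([531,185,200],Rdown(np.radians(75.3))))
E
```

```text
t 2.23 q [-0.89  0.1   0.19  1.74 -0.02  1.3   0.62] p [424.6 304.1 250.7] F [0.6 0.9 0.3] w 85.5
(array([-87.59141569, 133.62548748,  50.63753193]), array([ 0.00028386, -0.00082723, -0.00512985]))
```

Emit:
drive_tool(series=[{"dx": -22,"dy": 33,"dz": 0,"wx": 0,"wy": 0,"wz": 0,"claw": 0},{"dx": -22,"dy": 33,"dz": 0,"wx": 0,"wy": 0,"wz": 0,"claw": 0},{"dx": -22,"dy": 33,"dz": 0,"wx": 0,"wy": 0,"wz": 0,"claw": 0},{"dx": -20,"dy": 30,"dz": 0,"wx": 0,"wy": 0,"wz": 0,"claw": 0},{"dx": 0,"dy": 0,"dz": 0,"wx": 0,"wy": 0,"wz": 0,"claw": 0}])

```text
time: 2.65
ee_pos: [530.0, 181.8, 250.6]
tool_rot: [0.002, 0.796, 0.605, 0.0]
wrist_force: [0.1, -1.4, -0.1]
width: 85.6
```

```bash
cat > c.py <<'E'
from h import *
import sys
np.set_printoptions(precision=1,suppress=True)
rec()
p=get_image("wrist");cv2.imwrite("pics/%s.png"%sys.argv[1],p["image"])
for n,z in [("cup",8),("cup_handle",63),("cup_rim",88),("coaster",0),("lid",0)]:
    for d in landmark_of(p,n)[:2]: print(n,round(d["p"],2),px(d["point"]),plane(p,px(d["point"]),z)[0])
# fitted handle from depth
r=regions_of(p,"cup")
if r:
    m=max(r,key=lambda d:d["mask"].sum())["mask"]; c=cloud(p,m); h=c[(c[:,2]>60)&(c[:,2]<78)&(np.hypot(c[:,0]-637.5,c[:,1]-157)>68)]
    print(len(h),h.mean(0),h.min(0),h.max(0)); 
    a,b=np.polyfit(h[:,0],h[:,1],1); print("az",np.degrees(np.arctan2(-a,-1)),"y at x=531",a*531+b)
E
python3 c.py w1
```

```text
t 2.65 q [-0.7  0.2  0.3  1.6 -0.1  1.3  0.9] p [530.  181.8 250.6] F [ 0.1 -1.4 -0.1] w 85.6
cup 0.69 [331.2 310.2] [640.2 160.2   8. ]
cup_handle 0.95 [330.2 216.5] [532.8 187.7  63. ]
cup_rim 0.93 [332.  355.3] [637.8 160.2  88. ]
lid 0.59 [410.   97.2] [466.8 276.7   0. ]
1799 [537.1 184.4  70.6] [503.3 168.4  60.3] [574.5 199.6  74.3]
az 166.5255005382709 y at x=531 185.8289973644567
```

View pics/w1.png

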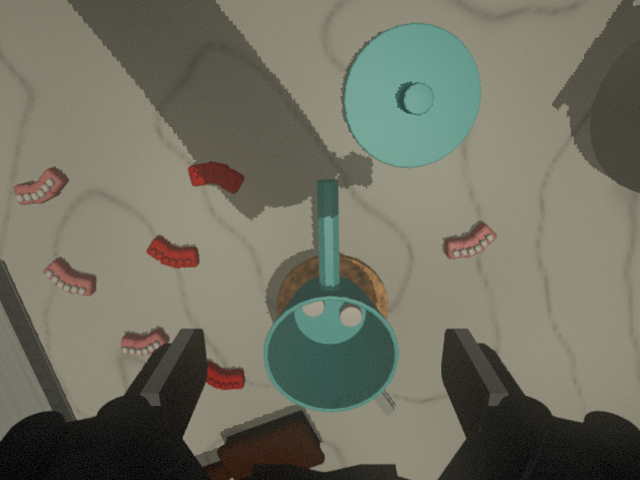

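```bash
cat > fit.py <<'E'
from h import *
from scipy.optimize import least_squares
import itertools
D=[json.loads(l) for l in open("q.jsonl")]
D.append(dict(q=[-1.33159247,0.33289447,-0.06471197,1.46097423,0.02158423,1.34987131,-0.08850762],p=[161.67,603.36,249.5],r=[4.6e-4,.79334,.60877,-5.6e-4]))
def Rz(a):return R.from_euler('z',a).as_matrix()
def Ry(a):return R.from_euler('y',a).as_matrix()
def fk(q,par,s):
    h,L1,L2,L3,off,b=par
    A=Rz(b+s[0]*q[0])@Ry(q[1])@Rz(s[1]*q[2]);e=np.array([0,0,h])+Ry(0)@ (A@[0,0,L1])
    B=A@Ry(q[3])@Rz(s[2]*q[4]);w=e+B@[0,0,L2]
    C=B@Ry(q[5])@Rz(s[3]*q[6]+off);return w+C@[0,0,L3],C
def err(par,s):
    o=[]
    for d in D:
        p,C=fk(d["q"],par,s);r=d["r"];T=R.from_quat([r[1],r[2],r[3],r[0]]).as_matrix()
        o+=list(p-d["p"])+list(100*R.from_matrix(T.T@C).as_rotvec())
    return np.array(o)
if __name__=="__main__":
    best=[]
    for s in itertools.product([-1,1],repeat=4):
      for off in [0,1.57,3.14,-1.57]:
        f=least_squares(err,[340,400,400,250,off,0],args=(s,));best.append((f.cost,s,f.x))
    best.sort(key=lambda t:t[0])
    for b in best[:4]:print(b[0],b[1],np.round(b[2],3),np.abs(err(b[2],b[1])).max())
    json.dump([list(best[0][1]),list(best[0][2])],open("fk.json","w"))
E
python3 fit.py
```

```text
22.020952801385672 (-1, -1, -1, -1) [ 2.83928e+02  4.22348e+02  5.00024e+02  3.21833e+02  3.06500e+00
 -7.70000e-02] 4.552792382442021
22.020952801392102 (-1, -1, -1, -1) [ 2.83920e+02  4.22348e+02  5.00024e+02  3.21824e+02  3.06500e+00
 -7.70000e-02] 4.552789048245472
22.02095280147414 (-1, -1, -1, -1) [ 2.83930e+02  4.22348e+02  5.00024e+02  3.21835e+02 -3.21800e+00
 -7.70000e-02] 4.552793709108926
22.020952801582467 (-1, -1, -1, -1) [ 2.83916e+02  4.22348e+02  5.00024e+02  3.21820e+02  3.06500e+00
 -7.70000e-02] 4.5527876761007064
```

```bash
cat > fit2.py <<'E'
from fit import *
S=(-1,-1,-1,-1)
def fk2(q,par):
    h,L1,L2,L3,y1,y2=par
    A0=Rz(-q[0])@Ry(q[1]);A=A0@Rz(-q[2]);e=np.array([0,0,h])+A@[0,y1,L1]
    B=A@Ry(q[3])@Rz(-q[4]);w=e+B@[0,y2,L2]
    C=B@Ry(q[5])@Rz(-q[6]+np.pi);return w+C@[0,0,L3],C
def err2(par):
    o=[]
    for d in D:
        p,C=fk2(d["q"],par);r=d["r"];T=R.from_quat([r[1],r[2],r[3],r[0]]).as_matrix()
        o+=list(p-d["p"])+list(300*R.from_matrix(T.T@C).as_rotvec())
    return np.array(o)
f=least_squares(err2,[284,421,500,322,0,0]);PAR=f.x
if __name__=="__main__":
    print(f.cost,np.round(f.x,1));print(np.round(err2(f.x).reshape(-1,6),1))
E
python3 fit2.py
```

```text
11.134697613383196 [-97.4 418.5 499.4 -62.6 -57.2  12. ]
[[-0.9  0.8 -0.2  0.   0.   0. ]
 [ 1.7  0.5 -0.7  0.   0.   0. ]
 [-2.7 -2.5  1.1 -0.   0.  -0. ]
 [-0.8  1.3 -0.2  0.  -0.   0. ]]
```

```bash
cat > ik.py <<'E'
from fit import *
PAR=[284.8,420.8,500,321,np.pi,0.];S=(-1,-1,-1,-1)
lo=np.array([-2.6,-.5,-1.47,.16,-1.27,.06,-2.6])+.03;hi=np.array([2.6,2.12,1.34,2.42,4.41,2.06,2.6])-.03
def ik(T,C,q0):
    q0=np.clip(q0,lo+.01,hi-.01)
    def e(q):
        p,c=fk(q,PAR,S);return np.r_[(p-T)/1.,300*R.from_matrix(C.T@c).as_rotvec(),.5*(q-q0)]
    f=least_squares(e,q0,bounds=(lo,hi));p,c=fk(f.x,PAR,S)
    return f.x,np.linalg.norm(p-T),np.degrees(np.linalg.norm(R.from_matrix(C.T@c).as_rotvec()))
if __name__=="__main__":
    np.set_printoptions(precision=2,suppress=True)
    s,Rm=st();q=s["joint_pos"];print(fk(q,PAR,S)[0],s["ee_pos"])
    import sys
    for az in [165,158,150,140,180]:   # handle azimuth at tray
      a=np.radians(az);g=np.array([605,-246,110])+110*np.array([np.cos(a),np.sin(a),0])
      C0=Rdown(a-np.pi/2)
      q1,ep,er=ik(g+[0,0,60],C0,q);print(az,"start",q1,ep,er)
      for sg in (1,-1):
        qq=q1
        for th in range(0,141,10):
            C=C0@Ry(sg*np.radians(th));qq,ep,er=ik(g,C,qq)
            if ep>3 or er>1:print("  fail at",sg*th,qq,ep,er);break
        else: print("  ok",sg*th,qq)
E
python3 ik.py
```

```text
[506.98 229.4  248.8 ] [525.24 190.64 250.33]
165 start [-0.11  0.25  0.59  1.78 -0.15  1.16  1.83] 0.0008066477852720352 0.00026122381478986556
  ok 140 [ 1.34  1.73 -0.79  1.28 -0.88  2.03  2.27]
  ok -140 [-0.7   1.78  0.85  1.44  0.84  1.81  0.68]
158 start [-0.15  0.25  0.6   1.79 -0.15  1.16  1.69] 0.000716982948525033 0.00022585051863277053
  ok 140 [ 1.29  1.64 -0.66  1.36 -1.01  2.03  2.45]
  ok -140 [-0.66  1.77  0.84  1.36  0.83  1.9   0.79]
150 start [-0.18  0.25  0.6   1.78 -0.15  1.16  1.52] 0.000615342785525559 0.00018621493020414597
  ok 140 [ 1.35  1.66 -0.7   1.45 -1.01  1.92  2.57]
  ok -140 [-0.6   1.76  0.84  1.27  0.83  2.01  0.91]
140 start [-0.21  0.26  0.61  1.77 -0.16  1.16  1.32] 0.0004946928340439488 0.00013908429179496144
  ok 140 [ 1.62  1.9  -0.94  1.54 -0.75  1.61  2.57]
  ok -140 [-0.64  1.94  1.1   1.14  0.59  2.03  1.22]
180 start [-0.04  0.27  0.57  1.76 -0.15  1.16  2.15] 0.000989977785861784 0.0003364915454585766
  ok 140 [ 1.43  2.08 -1.31  1.08 -0.42  2.03  1.73]
  ok -140 [-0.77  1.8   0.84  1.58  0.91  1.65  0.41]
```

```bash
python3 - <<'E'
from h import *
np.set_printoptions(precision=3,suppress=True)
for i in range(4):
    rec(); s=state();print(s["joint_pos"],s["qvel"]); get_image("top")
print(togo([532,186,63],Rdown(np.radians(76))))
E
python3 fit2.py; cat q.jsonl
```

```text
t 3.0 q [-0.71  0.18  0.32  1.66 -0.06  1.31  0.93] p [525.2 190.6 250.3] F [0.2 0.7 0.2] w 85.2
[-0.711  0.184  0.321  1.657 -0.06   1.31   0.932] [0.001 0.    0.006 0.    0.001 0.001 0.001]
t 3.05 q [-0.71  0.18  0.32  1.66 -0.06  1.31  0.93] p [525.3 190.5 250.4] F [ 0.4 -0.1  0.6] w 85.4
[-0.71   0.184  0.321  1.657 -0.06   1.31   0.932] [ 0.003 -0.001  0.006 -0.002  0.002  0.     0.001]
t 3.1 q [-0.71  0.18  0.32  1.66 -0.06  1.31  0.93] p [525.4 190.3 250.4] F [0.2 0.3 0.3] w 85.5
[-0.71   0.184  0.321  1.657 -0.06   1.31   0.932] [ 0.004  0.001  0.007 -0.     0.001 -0.001  0.001]
t 3.15 q [-0.71  0.18  0.32  1.66 -0.06  1.31  0.93] p [525.5 190.1 250.4] F [-0.5 -0.2  0.4] w 85.6
[-0.71   0.184  0.321  1.657 -0.06   1.31   0.932] [ 0.004  0.     0.003 -0.     0.002 -0.001  0.001]
(array([ -2.167,   7.143, 187.378]), array([ 0.   , -0.   , -0.016]))
25.60929825214527 [280.6 419.3 500.6 316.3 -54.4  10.5]
[[-2.   2.5 -0.5  0.   0.   0. ]
 [ 2.   2.7 -1.2  0.   0.   0. ]
 [-1.1 -1.7  0.5 -0.   0.  -0. ]
 [-0.9 -1.5  0.4  0.   0.   0. ]
 [-0.9 -1.5  0.4  0.   0.   0. ]
 [-0.9 -1.5 
[... 1570 characters left out ...]
018210919592822857, 0.7927302984146527, 0.6095724910097235, 0.00013789799512649263]}
{"q": [-0.7103450586655871, 0.1838493007505915, 0.3210167662843144, 1.6568680612243185, -0.060061661880459555, 1.310414865724514, 0.9317695679850763], "p": [525.4352264121934, 190.26503274585062, 250.37006571516673], "r": [-0.00014020042050210294, 0.7928413070144529, 0.609428120163617, 9.267845586743959e-05]}
{"q": [-0.7101470690943997, 0.183952715385143, 0.3212222903066477, 1.6567841823638911, -0.06006798808880043, 1.310414898499988, 0.9317996141714454], "p": [525.547439578, 190.07537732602026, 250.36232607099362], "r": [-0.00011071410885343803, 0.7929530620280668, 0.6092827112357062, 8.33784495102553e-05]}
```

```bash
sed -i 's/^from fit import \*/from fit2 import */; s/^PAR=.*$//; s/fk(f.x,PAR,S)/fk2(f.x,PAR)/; s/fk(q,PAR,S)/fk2(q,PAR)/g' ik.py; python3 ik.py
```

```text
[524.7  188.34 250.81] [525.64 189.89 250.38]
165 start [-0.16  0.25  0.55  1.79 -0.14  1.14  1.75] 0.0007584074361064182 0.00024104655983540023
  ok 140 [ 1.24  1.61 -0.73  1.32 -1.02  2.03  2.31]
  ok -140 [-0.73  1.78  0.78  1.45  0.82  1.87  0.64]
158 start [-0.19  0.25  0.56  1.79 -0.14  1.14  1.6 ] 0.0006665396892797841 0.00020525352730414308
  ok 140 [ 1.18  1.54 -0.62  1.4  -1.15  2.03  2.49]
  ok -140 [-0.69  1.77  0.78  1.37  0.8   1.95  0.75]
150 start [-0.23  0.25  0.57  1.79 -0.15  1.14  1.44] 0.0005633702719908382 0.0001653892936282451
  ok 140 [ 1.3   1.59 -0.73  1.49 -1.09  1.87  2.57]
  ok -140 [-0.66  1.8   0.82  1.28  0.75  2.03  0.89]
140 start [-0.26  0.27  0.57  1.78 -0.16  1.15  1.24] 0.00044257871516947513 0.00011848130079969818
  ok 140 [ 1.57  1.82 -0.98  1.58 -0.84  1.57  2.57]
  ok -140 [-0.69  2.01  1.11  1.15  0.5   2.03  1.21]
180 start [-0.08  0.27  0.53  1.77 -0.15  1.15  2.06] 0.0009475628559065637 0.0003175802563407841
  ok 140 [ 1.37  1.9  -1.18  1.12 -0.63  2.03  1.8 ]
  ok -140 [-0.77  1.78  0.75  1.58  0.91  1.73  0.37]
```

```bash
cat > ik2.py <<'E'
from ik import *
def elb(q):
    h,L1,L2,L3,y1,y2=PAR
    A=Rz(-q[0])@Ry(q[1])@Rz(-q[2]);e=np.array([0,0,h])+A@[0,y1,L1]
    B=A@Ry(q[3])@Rz(-q[4]);w=e+B@[0,y2,L2];return e,w
np.set_printoptions(precision=2,suppress=True)
def f0(v):return np.round(v).astype(int)
if __name__=="__main__":
  s,Rm=st();q=s["joint_pos"]
  cup=np.array([638.5,159,0]);ah=np.radians(166);g0=cup+110*np.array([np.cos(ah),np.sin(ah),0])
  for sg in (1,-1):
    print("== sg",sg)
    qq=q
    C0=Rdown(ah-np.pi/2)@Ry(sg*np.pi/4)
    for z in (250,160,63,180):
        qq,ep,er=ik(g0+[0,0,z],C0,qq);print("grasp",z,qq,round(ep,1),round(er,1),*map(f0,elb(qq)))
    for az in (158,):
        a=np.radians(az);off=np.array([np.sin(a),-np.cos(a),0]) # tool x dir
        g=np.array([605,-246,0])+110*np.array([np.cos(a),np.sin(a),0])-sg*25*off
        C0=Rdown(a-np.pi/2)@Ry(sg*np.pi/4)
        for t in np.linspace(.25,1,4): qq,ep,er=ik(g0+(g-g0)*t+[0,0,180],C0,qq)
        print("tray",g,qq,round(ep,1),round(er,1),*map(f0,elb(qq)))
        for th in range(0,121,15):
            qq,ep,er=ik(g+[0,0,180-(th/120)*70],C0@Ry(-sg*np.radians(th)),qq);print(th,qq,round(ep,1),round(er,1),*map(f0,elb(qq)))
E
python3 ik2.py
```

```text
== sg 1
grasp 250 [-0.46  0.08  0.44  1.98 -0.94  1.07  1.77] 0.0 0.0 [ 31 -39 700] [478 -31 474]
grasp 160 [-0.42  0.22  0.41  2.06 -1.1   0.99  2.  ] 0.0 0.0 [ 85 -16 694] [478 -31 384]
grasp 63 [-0.22  0.39  0.2   2.09 -1.24  0.88  2.22] 0.0 0.0 [158 -19 672] [478 -31 287]
grasp 180 [-0.26  0.17  0.24  2.04 -1.02  0.98  1.92] 0.0 0.0 [ 71 -36 696] [478 -31 404]
tray [ 493.64 -227.97    0.  ] [ 0.31  0.48  0.52  1.72 -0.93  1.51  2.33] 0.0 0.0 [148 -98 664] [ 410 -435  404]
0 [ 0.31  0.48  0.52  1.72 -0.93  1.51  2.33] 0.0 0.0 [148 -98 664] [ 410 -435  404]
15 [ 0.15  0.38  0.57  1.76 -0.72  1.33  2.17] 0.0 0.0 [120 -65 681] [ 434 -375  445]
30 [-0.03  0.31  0.61  1.79 -0.47  1.19  1.94] 0.0 0.0 [ 98 -42 690] [ 463 -304  468]
45 [-0.21  0.28  0.64  1.81 -0.19  1.11  1.68] 0.0 0.0 [ 94 -24 692] [ 494 -228  470]
60 [-0.39  0.33  0.68  1.81  0.06  1.1   1.43] 0.0 0.0 [111   0 689] [ 524 -152  451]
75 [-0.54  0.44  0.72  1.8   0.25  1.14  1.22] 0.0 0.0 [146  40 675] [553 -81 410]
90 [-0.65  0.6   0.75  1.78  0.36  1.2   1.06] 0.0 0.0 [190  94 647] [577 -21 351]
105 [-0.71  0.8   0.75  
[... 700 characters left out ...]
404]
15 [-0.5   0.38  0.57  1.74  0.31  1.27  1.13] 0.0 0.0 [134  21 681] [572 -35 445]
30 [-0.38  0.3   0.56  1.78  0.11  1.17  1.31] 0.0 0.0 [105  -8 690] [ 543 -106  468]
45 [-0.22  0.27  0.54  1.81 -0.15  1.11  1.56] 0.0 0.0 [ 91 -27 693] [ 512 -182  470]
60 [-0.04  0.29  0.51  1.82 -0.45  1.12  1.85] 0.0 0.0 [ 97 -44 690] [ 482 -258  451]
75 [ 0.15  0.37  0.46  1.82 -0.73  1.21  2.12] 0.0 0.0 [121 -68 680] [ 453 -328  410]
90 [ 0.33  0.49  0.39  1.8  -0.95  1.36  2.34] 0.0 0.0 [ 155 -105  660] [ 429 -389  351]
105 [ 0.48  0.64  0.31  1.76 -1.1   1.53  2.49] 0.0 0.0 [ 187 -155  627] [ 410 -436  277]
120 [ 0.68  0.79  0.13  1.7  -1.16  1.65  2.57] 0.0 0.0 [ 194 -225  581] [ 398 -465  192]
```

Emit:
drive_tool(series=[{"dx": -1,"dy": 5,"dz": 20,"wx": 0,"wy": 0.05,"wz": 0,"claw": 60},{"dx": -1,"dy": 2,"dz": 10,"wx": 0,"wy": 0.1,"wz": 0,"claw": 90},{"dx": 0,"dy": 0,"dz": 0,"wx": 0,"wy": 0.11,"wz": 0,"claw": 90},{"dx": 0,"dy": 0,"dz": 0,"wx": 0,"wy": 0.11,"wz": 0,"claw": 90},{"dx": 0,"dy": 0,"dz": 0,"wx": 0,"wy": 0.11,"wz": 0,"claw": 90},{"dx": 0,"dy": 0,"dz": 0,"wx": 0,"wy": 0.11,"wz": 0,"claw": 90},{"dx": 0,"dy": 0,"dz": 0,"wx": 0,"wy": 0.1,"wz": 0,"claw": 90},{"dx": 0,"dy": 0,"dz": 0,"wx": 0,"wy": 0.07,"wz": 0,"claw": 90},{"dx": 0,"dy": 0,"dz": 0,"wx": 0,"wy": 0.025,"wz": 0,"claw": 90},{"dx": 0,"dy": 0,"dz": 0,"wx": 0,"wy": 0,"wz": 0,"claw": 90}])

```text
time: 4.03
ee_pos: [531.9, 184.8, 219.3]
tool_rot: [-0.233, 0.734, 0.561, 0.303]
wrist_force: [0.6, -1.0, -0.1]
width: 55.4
```

```bash
cat > g.py <<'E'
from ik2 import *
rec()
a=np.radians(166)
d,w=togo([532,185.7,63],Rdown(a-np.pi/2)@Ry(np.pi/4));print("togo",d,w)
s,Rm=st();print(s["width"],np.round(Rm,2).tolist(),np.round(s["joint_pos"],3))
E
python3 g.py
```

```text
t 4.03 q [-0.38  0.11  0.39  2.02 -0.98  1.04  1.84] p [531.9 184.8 219.3] F [ 0.6 -1.  -0.1] w 55.4
togo [-109.89    0.09  111.1 ] [ 0.01 -0.   -0.02]
55.37792997882274 [[0.19, 0.97, 0.18], [0.68, -0.26, 0.68], [0.71, -0.0, -0.71]] [-0.38  0.11  0.39  2.02 -0.98  1.04  1.84]
```

Emit:
drive_tool(series=[{"dx": -20,"dy": 0,"dz": 8,"wx": 0,"wy": 0,"wz": -0.01,"claw": 90},{"dx": -32,"dy": 0,"dz": 10,"wx": 0.01,"wy": 0,"wz": -0.01,"claw": 90},{"dx": -32,"dy": 0,"dz": 10,"wx": 0,"wy": 0,"wz": 0,"claw": 90},{"dx": -18,"dy": 0,"dz": 8,"wx": 0,"wy": 0,"wz": 0,"claw": 90},{"dx": -8,"dy": 0,"dz": 4,"wx": 0,"wy": 0,"wz": 0,"claw": 90},{"dx": 0,"dy": 0,"dz": 0,"wx": 0,"wy": 0,"wz": 0,"claw": 90},{"dx": 0,"dy": 0,"dz": 0,"wx": 0,"wy": 0,"wz": 0,"claw": 90}])

```text
time: 4.62
ee_pos: [520.8, 138.5, 114.4]
tool_rot: [-0.234, 0.726, 0.572, 0.302]
wrist_force: [1.1, -0.9, -0.1]
width: 55.3
```

```bash
python3 g.py
```

```text
t 4.62 q [-0.29  0.29  0.41  2.09 -1.13  1.03  2.18] p [520.8 138.5 114.4] F [ 1.1 -0.9 -0.1] w 55.3
togo [-1.94 -0.67 70.64] [0.   0.   0.01]
55.311120086236976 [[0.16, 0.97, 0.17], [0.69, -0.24, 0.68], [0.71, 0.01, -0.71]] [-0.28  0.29  0.41  2.09 -1.13  1.03  2.18]
```

Emit:
drive_tool(series=[{"dx": -1,"dy": 0,"dz": 10,"wx": 0,"wy": 0,"wz": 0,"claw": 90},{"dx": -1,"dy": 0,"dz": 18,"wx": 0,"wy": 0,"wz": 0.01,"claw": 90},{"dx": 0,"dy": 0,"dz": 18,"wx": 0,"wy": 0,"wz": 0,"claw": 90},{"dx": 0,"dy": 0,"dz": 14,"wx": 0,"wy": 0,"wz": 0,"claw": 90},{"dx": 0,"dy": 0,"dz": 8,"wx": 0,"wy": 0,"wz": 0,"claw": 90},{"dx": 0,"dy": 0,"dz": 3,"wx": 0,"wy": 0,"wz": 0,"claw": 90},{"dx": 0,"dy": 0,"dz": 0,"wx": 0,"wy": 0,"wz": 0,"claw": 90},{"dx": 0,"dy": 0,"dz": 0,"wx": 0,"wy": 0,"wz": 0,"claw": 90}])

```text
time: 5.28
ee_pos: [533.0, 185.4, 63.3]
tool_rot: [-0.235, 0.729, 0.568, 0.302]
wrist_force: [0.0, -0.5, 0.5]
width: 55.0
```

```bash
python3 g.py; python3 - <<'E'
from h import *
p=get_image("wrist");cv2.imwrite("pics/w2.png",p["image"])
E
```

```text
t 5.28 q [-0.25  0.39  0.26  2.09 -1.25  0.91  2.24] p [533.  185.4  63.3] F [ 0.  -0.5  0.5] w 55.0
togo [-0.15 -1.08  0.21] [ 0. -0. -0.]
54.9552273159207 [[0.17, 0.97, 0.17], [0.69, -0.24, 0.69], [0.71, 0.0, -0.71]] [-0.25  0.39  0.26  2.09 -1.25  0.92  2.24]
```

View pics/w2.png

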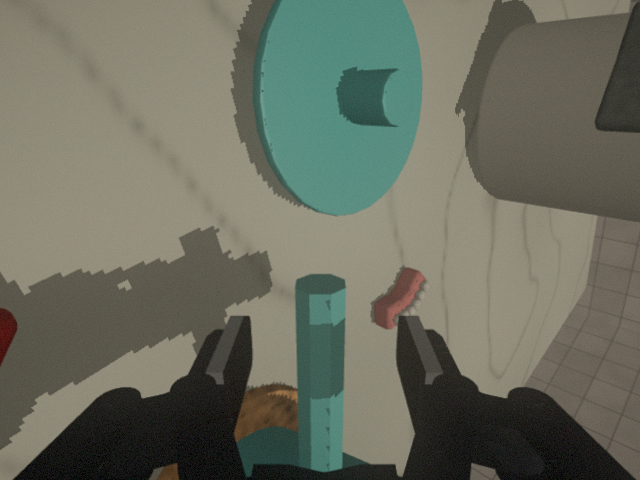

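Emit:
drive_tool(series=[{"dx": 0,"dy": 0,"dz": 0,"wx": 0,"wy": 0,"wz": 0,"claw": 150},{"dx": 0,"dy": 0,"dz": 0,"wx": 0,"wy": 0,"wz": 0,"claw": 200},{"dx": 0,"dy": 0,"dz": 0,"wx": 0,"wy": 0,"wz": 0,"claw": 255},{"dx": 0,"dy": 0,"dz": 0,"wx": 0,"wy": 0,"wz": 0,"claw": 255},{"dx": 0,"dy": 0,"dz": 0,"wx": 0,"wy": 0,"wz": 0,"claw": 255},{"dx": 0,"dy": 0,"dz": 0,"wx": 0,"wy": 0,"wz": 0,"claw": 255}], newtons=80)

```text
time: 5.83
ee_pos: [532.7, 185.1, 62.7]
tool_rot: [-0.235, 0.729, 0.568, 0.302]
wrist_force: [-0.3, -1.5, -0.0]
width: 14.4
```

```bash
python3 g.py
```

```text
t 5.83 q [-0.25  0.39  0.26  2.09 -1.25  0.91  2.24] p [532.7 185.1  62.7] F [-0.3 -1.5 -0. ] w 14.4
togo [ 0.51 -0.87  0.06] [ 0.  0. -0.]
14.371708114524624 [[0.17, 0.97, 0.17], [0.69, -0.25, 0.69], [0.71, 0.0, -0.71]] [-0.25  0.4   0.26  2.09 -1.25  0.92  2.24]
```

Emit:
drive_tool(series=[{"dx": 5,"dy": 0,"dz": -5,"wx": 0,"wy": 0,"wz": 0,"claw": 255},{"dx": 10,"dy": 0,"dz": -10,"wx": 0,"wy": 0,"wz": 0,"claw": 255},{"dx": 16,"dy": 0,"dz": -16,"wx": 0,"wy": 0,"wz": 0,"claw": 255},{"dx": 18,"dy": 0,"dz": -18,"wx": 0,"wy": 0,"wz": 0,"claw": 255},{"dx": 16,"dy": 0,"dz": -16,"wx": 0,"wy": 0,"wz": 0,"claw": 255},{"dx": 10,"dy": 0,"dz": -10,"wx": 0,"wy": 0,"wz": 0,"claw": 255},{"dx": 5,"dy": 0,"dz": -5,"wx": 0,"wy": 0,"wz": 0,"claw": 255},{"dx": 0,"dy": 0,"dz": 0,"wx": 0,"wy": 0,"wz": 0,"claw": 255},{"dx": 0,"dy": 0,"dz": 0,"wx": 0,"wy": 0,"wz": 0,"claw": 255}])

```text
time: 6.58
ee_pos: [532.3, 185.3, 175.3]
tool_rot: [-0.235, 0.729, 0.568, 0.302]
wrist_force: [-1.3, 0.6, -2.1]
width: 13.6
```

```bash
cat > k.py <<'E'
from ik2 import *
rec()
for n in ["scene","top"]:
    p=get_image(n);cv2.imwrite(f"pics/{n}_k.png",p["image"])
    if n=="scene":P=p
    im=cv2.cvtColor(p["image"],cv2.COLOR_BGR2HSV)
    om=(im[...,0]<18)&(im[...,1]>110);c=cloud(p,om)
    v,u=np.nonzero(om&(p["range_z"]>0))
    k=(np.hypot(c[:,0]-639,c[:,1]-158)<80)&(c[:,2]<14)
    if k.sum()>20:
        t=c[k&(c[:,2]>4)];print(n,k.sum(),"minCircle",cv2.minEnclosingCircle(t[:,:2].astype(np.float32)),t.mean(0))
        uv=np.c_[u,v][k].astype(np.float32)
        hull=cv2.convexHull(uv.astype(np.int32)).reshape(-1,2); w=plane(p,hull,8)[:,:2]
        print(" plane circ",cv2.minEnclosingCircle(w.astype(np.float32)))
E
python3 k.py
```

```text
t 6.58 q [-0.31  0.19  0.31  2.04 -1.04  1.    1.95] p [532.3 185.3 175.3] F [-1.3  0.6 -2.1] w 13.6
scene 879 minCircle ((637.8729858398438, 161.4725341796875), 55.54549789428711) [641.48 160.98   9.58]
 plane circ ((638.5087890625, 161.67735290527344), 56.51566696166992)
top 500 minCircle ((632.6822509765625, 158.93020629882812), 53.35993957519531) [606.43 148.74   7.57]
 plane circ ((633.2225341796875, 158.81988525390625), 53.26129150390625)
```

View pics/scene_k.png

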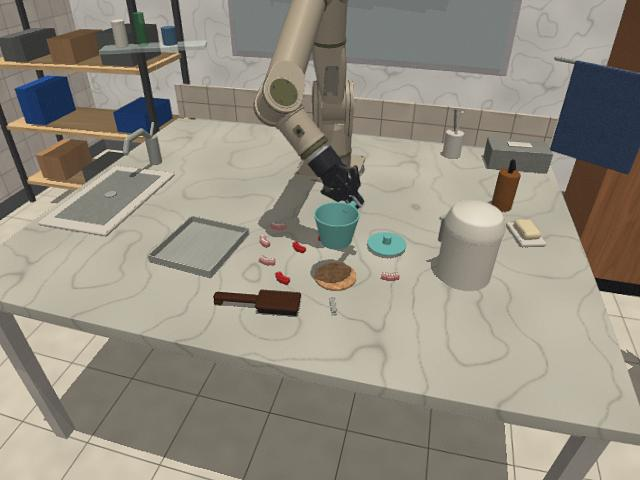

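View pics/top_k.png

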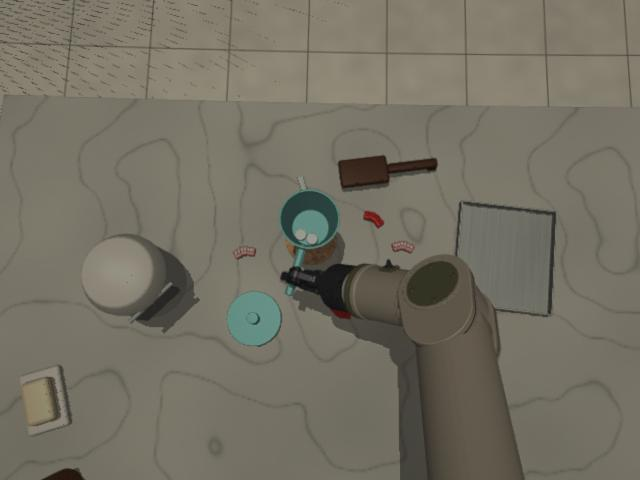

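Emit:
drive_tool(series=[{"dx": -8,"dy": 2,"dz": -8,"wx": 0,"wy": 0,"wz": 0,"claw": 255},{"dx": -18,"dy": 4,"dz": -18,"wx": 0,"wy": 0,"wz": 0,"claw": 255},{"dx": -26,"dy": 6,"dz": -26,"wx": 0,"wy": 0,"wz": 0,"claw": 255},{"dx": -28,"dy": 6,"dz": -28,"wx": 0,"wy": 0,"wz": 0,"claw": 255},{"dx": -28,"dy": 6,"dz": -28,"wx": 0,"wy": 0,"wz": 0,"claw": 255},{"dx": -28,"dy": 6,"dz": -28,"wx": 0,"wy": 0,"wz": 0,"claw": 255},{"dx": -28,"dy": 6,"dz": -28,"wx": 0,"wy": 0,"wz": 0,"claw": 255},{"dx": -28,"dy": 6,"dz": -28,"wx": 0,"wy": 0,"wz": 0,"claw": 255},{"dx": -28,"dy": 6,"dz": -28,"wx": 0,"wy": 0,"wz": 0,"claw": 255},{"dx": -26,"dy": 6,"dz": -26,"wx": 0,"wy": 0,"wz": 0,"claw": 255},{"dx": -20,"dy": 5,"dz": -20,"wx": 0,"wy": 0,"wz": 0,"claw": 255},{"dx": -12,"dy": 3,"dz": -12,"wx": 0,"wy": 0,"wz": 0,"claw": 255}])

```text
time: 7.68
ee_pos: [494.7, -215.7, 174.6]
tool_rot: [-0.234, 0.731, 0.566, 0.301]
wrist_force: [-0.2, -1.2, -1.2]
width: 14.3
```

```bash
cat > g2.py <<'E'
from ik2 import *
rec()
a=np.radians(155)
d,w=togo([495,-222,150],Rdown(a-np.pi/2)@Ry(np.pi/4));print("togo",d,w)
E
python3 g2.py
```

```text
t 7.68 q [ 0.25  0.52  0.59  1.69 -0.9   1.6   2.42] p [ 494.7 -215.7  174.6] F [-0.2 -1.2 -1.2] w 14.3
togo [-21.63   1.93  13.2 ] [-0.13  0.    0.13]
```

Emit:
drive_tool(series=[{"dx": -7,"dy": 0,"dz": 4,"wx": -0.04,"wy": 0,"wz": 0.04,"claw": 255},{"dx": -9,"dy": 1,"dz": 5,"wx": -0.06,"wy": 0,"wz": 0.06,"claw": 255},{"dx": -6,"dy": 1,"dz": 4,"wx": -0.03,"wy": 0,"wz": 0.03,"claw": 255},{"dx": 0,"dy": 0,"dz": 0,"wx": 0,"wy": -0.05,"wz": 0,"claw": 255},{"dx": 0,"dy": 0,"dz": 0,"wx": 0,"wy": -0.1,"wz": 0,"claw": 255},{"dx": 0,"dy": 0,"dz": 0,"wx": 0,"wy": -0.12,"wz": 0,"claw": 255},{"dx": 0,"dy": 0,"dz": 0,"wx": 0,"wy": -0.12,"wz": 0,"claw": 255},{"dx": 0,"dy": 0,"dz": 0,"wx": 0,"wy": -0.12,"wz": 0,"claw": 255},{"dx": 0,"dy": 0,"dz": 0,"wx": 0,"wy": -0.12,"wz": 0,"claw": 255},{"dx": 0,"dy": 0,"dz": 0,"wx": 0,"wy": -0.08,"wz": 0,"claw": 255},{"dx": 0,"dy": 0,"dz": 0,"wx": 0,"wy": 0,"wz": 0,"claw": 255}])

```text
time: 8.6
ee_pos: [497.6, -214.6, 150.9]
tool_rot: [-0.02, 0.84, 0.542, 0.03]
wrist_force: [-1.2, 2.1, -3.3]
width: 14.0
```

```bash
python3 - <<'E'
from ik2 import *
rec()
s,Rm=st();print(np.round(Rm,2))
p=get_image("scene");cv2.imwrite("pics/t1.png",cv2.resize(p["image"][130:370,100:420],None,fx=2.5,fy=2.5))
E
```

```text
t 8.6 q [-0.29  0.28  0.76  1.84 -0.29  1.12  1.73] p [ 497.6 -214.6  150.9] F [-1.2  2.1 -3.3] w 14.0
[[ 0.41  0.91  0.03]
 [ 0.91 -0.41  0.07]
 [ 0.07 -0.   -1.  ]]
```

View pics/t1.png

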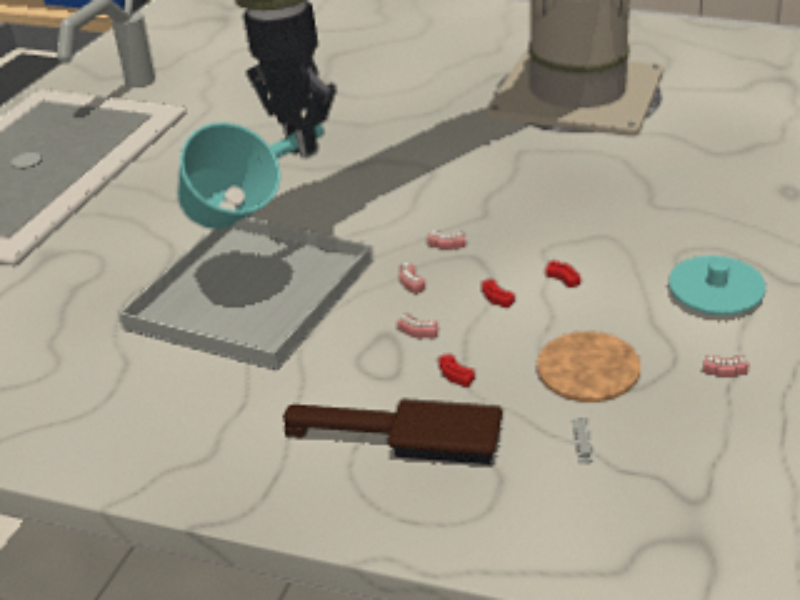

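Emit:
drive_tool(series=[{"dx": -2,"dy": 0,"dz": 6,"wx": 0,"wy": 0,"wz": 0,"claw": 255},{"dx": -4,"dy": 0,"dz": 14,"wx": 0,"wy": 0,"wz": 0,"claw": 255},{"dx": -2,"dy": 0,"dz": 14,"wx": 0,"wy": 0,"wz": 0,"claw": 255},{"dx": 0,"dy": 0,"dz": 5,"wx": 0,"wy": -0.04,"wz": 0,"claw": 255},{"dx": 0,"dy": 0,"dz": 0,"wx": 0,"wy": -0.1,"wz": 0,"claw": 255},{"dx": 0,"dy": 0,"dz": 0,"wx": 0,"wy": -0.12,"wz": 0,"claw": 255},{"dx": 0,"dy": 0,"dz": 0,"wx": 0,"wy": -0.12,"wz": 0,"claw": 255},{"dx": 0,"dy": 0,"dz": 0,"wx": 0,"wy": -0.12,"wz": 0,"claw": 255},{"dx": 0,"dy": 0,"dz": 0,"wx": 0,"wy": -0.12,"wz": 0,"claw": 255},{"dx": 0,"dy": 0,"dz": 0,"wx": 0,"wy": -0.12,"wz": 0,"claw": 255},{"dx": 0,"dy": 0,"dz": 0,"wx": 0,"wy": -0.12,"wz": 0,"claw": 255},{"dx": 0,"dy": 0,"dz": 0,"wx": 0,"wy": -0.1,"wz": 0,"claw": 255}])

```text
time: 9.65
ee_pos: [493.2, -223.4, 110.6]
tool_rot: [0.23, 0.761, 0.486, -0.363]
wrist_force: [-0.2, 0.1, -3.0]
width: 13.9
```

Emit:
drive_tool(series=[{"dx": 0,"dy": 0,"dz": 0,"wx": 0,"wy": -0.1,"wz": 0,"claw": 255},{"dx": 0,"dy": 0,"dz": 0,"wx": 0,"wy": -0.1,"wz": 0,"claw": 255},{"dx": 0,"dy": 0,"dz": 0,"wx": 0,"wy": -0.1,"wz": 0,"claw": 255},{"dx": 0,"dy": 0,"dz": 0,"wx": 0,"wy": -0.08,"wz": 0,"claw": 255},{"dx": 0,"dy": 0,"dz": 0,"wx": 0,"wy": -0.04,"wz": 0,"claw": 255},{"dx": 0,"dy": 0,"dz": 0,"wx": 0,"wy": 0,"wz": 0,"claw": 255},{"dx": 0,"dy": 0,"dz": 0,"wx": 0,"wy": 0,"wz": 0,"claw": 255}])

```text
time: 10.23
ee_pos: [492.8, -224.4, 110.8]
tool_rot: [0.325, 0.67, 0.428, -0.513]
wrist_force: [0.5, -0.0, -0.4]
width: 14.3
```

```bash
cat > v.py <<'E'
from ik2 import *
import sys
rec()
s,Rm=st();print(np.round(Rm,2).tolist())
p=get_image("scene");cv2.imwrite("pics/%s.png"%sys.argv[1],cv2.resize(p["image"][130:370,100:420],None,fx=2.5,fy=2.5))
p=get_image("top");cv2.imwrite("pics/%s_t.png"%sys.argv[1],p["image"])
E
python3 v.py t2
```

```text
t 10.23 q [-0.82  1.06  0.9   1.71  0.37  1.34  0.95] p [ 492.8 -224.4  110.8] F [ 0.5 -0.  -0.4] w 14.3
[[0.11, 0.91, -0.41], [0.24, -0.42, -0.87], [-0.96, -0.0, -0.26]]
```

View pics/t2.png

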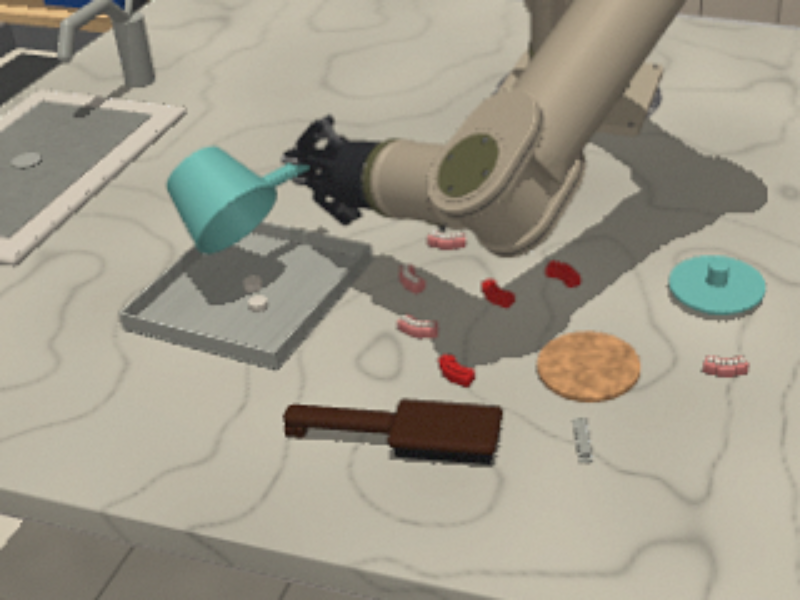

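View pics/t2_t.png

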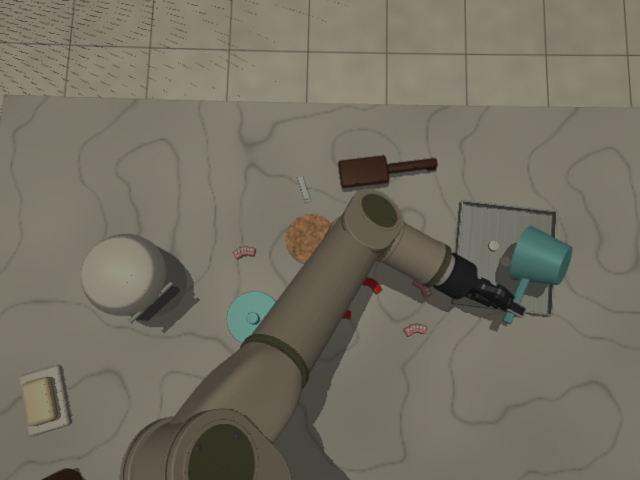

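Emit:
drive_tool(series=[{"dx": 0,"dy": 0,"dz": 0,"wx": 0,"wy": 0.05,"wz": 0,"claw": 255},{"dx": 0,"dy": 0,"dz": 0,"wx": 0,"wy": 0.1,"wz": 0,"claw": 255},{"dx": 0,"dy": 0,"dz": 0,"wx": 0,"wy": 0.12,"wz": 0,"claw": 255},{"dx": 0,"dy": 0,"dz": 0,"wx": 0,"wy": 0.12,"wz": 0,"claw": 255},{"dx": 0,"dy": 0,"dz": 0,"wx": 0,"wy": 0.12,"wz": 0,"claw": 255},{"dx": 0,"dy": 0,"dz": 0,"wx": 0,"wy": 0.12,"wz": 0,"claw": 255},{"dx": 0,"dy": 0,"dz": 0,"wx": 0,"wy": 0.12,"wz": 0,"claw": 255},{"dx": 0,"dy": 0,"dz": 0,"wx": 0,"wy": 0.12,"wz": 0,"claw": 255},{"dx": 0,"dy": 0,"dz": 0,"wx": 0,"wy": 0.12,"wz": 0,"claw": 255},{"dx": 0,"dy": 0,"dz": 0,"wx": 0,"wy": 0.12,"wz": 0,"claw": 255},{"dx": 0,"dy": 0,"dz": 0,"wx": 0,"wy": 0.12,"wz": 0,"claw": 255},{"dx": 0,"dy": 0,"dz": 0,"wx": 0,"wy": 0.12,"wz": 0,"claw": 255}])

```text
time: 11.33
ee_pos: [494.4, -223.7, 114.1]
tool_rot: [-0.012, 0.842, 0.538, 0.024]
wrist_force: [0.0, 1.2, -3.1]
width: 14.1
```

Emit:
drive_tool(series=[{"dx": 0,"dy": 0,"dz": 0,"wx": 0,"wy": 0.12,"wz": 0,"claw": 255},{"dx": 0,"dy": 0,"dz": 0,"wx": 0,"wy": 0.12,"wz": 0,"claw": 255},{"dx": 0,"dy": 0,"dz": 0,"wx": 0,"wy": 0.12,"wz": 0,"claw": 255},{"dx": 0,"dy": 0,"dz": 0,"wx": 0,"wy": 0.12,"wz": 0,"claw": 255},{"dx": 0,"dy": 0,"dz": 0,"wx": 0,"wy": 0.12,"wz": 0,"claw": 255},{"dx": 0,"dy": 0,"dz": 0,"wx": 0,"wy": 0.1,"wz": 0,"claw": 255},{"dx": 0,"dy": 0,"dz": 0,"wx": 0,"wy": 0.04,"wz": 0,"claw": 255},{"dx": 0,"dy": 0,"dz": 0,"wx": 0,"wy": 0,"wz": 0,"claw": 255}])

```text
time: 12.0
ee_pos: [492.1, -225.7, 111.1]
tool_rot: [-0.206, 0.78, 0.495, 0.323]
wrist_force: [-0.9, 0.2, -1.8]
width: 14.3
```

```bash
python3 v.py t3; python3 k.py; python3 g2.py
```

```text
t 12.0 q [ 0.32  0.54  0.54  1.81 -0.99  1.43  2.43] p [ 492.1 -225.7  111.1] F [-0.9  0.2 -1.8] w 14.3
[[0.3, 0.91, 0.3], [0.64, -0.42, 0.64], [0.71, -0.0, -0.71]]
t 12.1 q [ 0.31  0.54  0.54  1.81 -0.99  1.43  2.42] p [ 493.8 -223.7  112.1] F [-0.5 -0.5 -1.4] w 14.2
scene 892 minCircle ((637.731689453125, 158.00022888183594), 55.90718078613281) [641.12 160.99   9.56]
 plane circ ((638.1385498046875, 160.85423278808594), 56.56559371948242)
top 1946 minCircle ((635.2464599609375, 158.78152465820312), 53.9779052734375) [634.72 158.58   7.56]
 plane circ ((635.0403442382812, 158.754638671875), 54.03733444213867)
t 12.2 q [ 0.31  0.54  0.54  1.81 -0.99  1.43  2.42] p [ 494.7 -222.4  112.6] F [-0.4  1.1 -1.2] w 14.2
togo [ 26.72   0.23 -26.13] [-0.    0.    0.01]
```

View pics/t3.png

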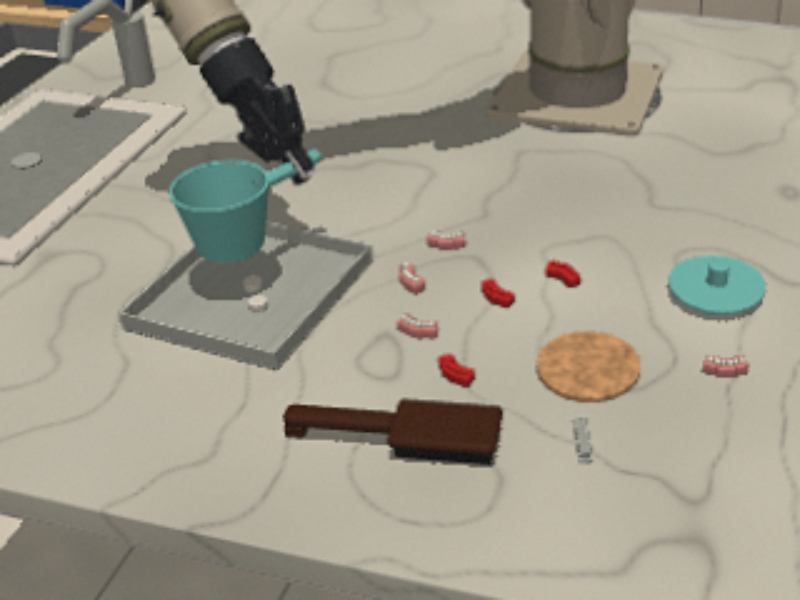

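View pics/t3_t.png

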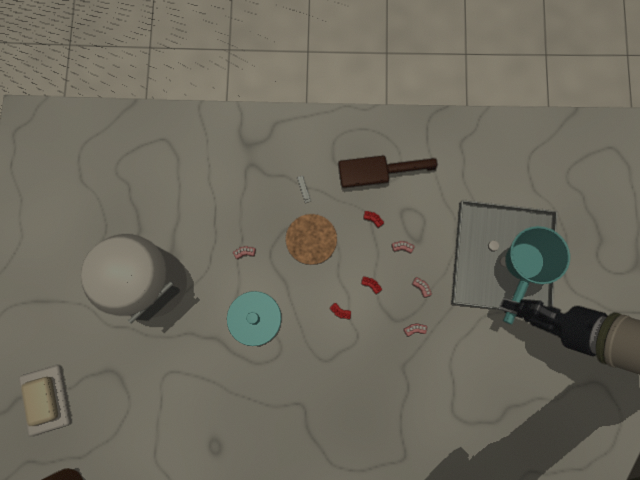

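Emit:
drive_tool(series=[{"dx": 6,"dy": 0,"dz": -6,"wx": 0,"wy": 0,"wz": 0,"claw": 255},{"dx": 16,"dy": 0,"dz": -16,"wx": 0.03,"wy": 0,"wz": -0.03,"claw": 255},{"dx": 16,"dy": 0,"dz": -16,"wx": 0.06,"wy": 0,"wz": -0.06,"claw": 255},{"dx": 6,"dy": 0,"dz": -6,"wx": 0.04,"wy": 0,"wz": -0.04,"claw": 255},{"dx": 10,"dy": -2,"dz": 10,"wx": 0,"wy": 0,"wz": 0,"claw": 255},{"dx": 20,"dy": -4,"dz": 20,"wx": 0,"wy": 0,"wz": 0,"claw": 255},{"dx": 27,"dy": -6,"dz": 27,"wx": 0,"wy": 0,"wz": 0,"claw": 255},{"dx": 28,"dy": -6,"dz": 28,"wx": 0,"wy": 0,"wz": 0,"claw": 255},{"dx": 28,"dy": -6,"dz": 28,"wx": 0,"wy": 0,"wz": 0,"claw": 255},{"dx": 28,"dy": -6,"dz": 28,"wx": 0,"wy": 0,"wz": 0,"claw": 255},{"dx": 28,"dy": -6,"dz": 28,"wx": 0,"wy": 0,"wz": 0,"claw": 255},{"dx": 28,"dy": -6,"dz": 28,"wx": 0,"wy": 0,"wz": 0,"claw": 255}])

```text
time: 13.2
ee_pos: [521.8, 60.6, 175.3]
tool_rot: [-0.234, 0.728, 0.568, 0.302]
wrist_force: [2.1, -0.4, -1.9]
width: 14.3
```

```bash
sed -i 's/\[532,185.7,63\]/[532.5,186.5,175]/' g.py; python3 g.py
```

```text
t 13.2 q [-0.1   0.22  0.38  2.01 -0.97  1.18  2.1 ] p [521.8  60.6 175.3] F [ 2.1 -0.4 -1.9] w 14.3
togo [ 88.   -20.31  88.4 ] [0. 0. 0.]
14.296893316570552 [[0.17, 0.97, 0.17], [0.69, -0.24, 0.69], [0.71, 0.0, -0.71]] [-0.1   0.22  0.38  2.01 -0.97  1.18  2.1 ]
```

Emit:
drive_tool(series=[{"dx": 25,"dy": -6,"dz": 25,"wx": 0,"wy": 0,"wz": 0,"claw": 255},{"dx": 20,"dy": -5,"dz": 20,"wx": 0,"wy": 0,"wz": 0,"claw": 255},{"dx": 14,"dy": -3,"dz": 14,"wx": 0,"wy": 0,"wz": 0,"claw": 255},{"dx": 8,"dy": -1,"dz": 8,"wx": 0,"wy": 0,"wz": 0,"claw": 255},{"dx": 3,"dy": 0,"dz": 3,"wx": 0,"wy": 0,"wz": 0,"claw": 255},{"dx": 0,"dy": 0,"dz": 0,"wx": 0,"wy": 0,"wz": 0,"claw": 255},{"dx": 0,"dy": 0,"dz": 0,"wx": 0,"wy": 0,"wz": 0,"claw": 255}])

```text
time: 13.78
ee_pos: [531.9, 156.4, 173.9]
tool_rot: [-0.234, 0.729, 0.567, 0.302]
wrist_force: [0.3, -0.5, -1.6]
width: 14.4
```

```bash
python3 g.py
```

```text
t 13.78 q [-0.23  0.19  0.29  2.04 -1.02  1.04  1.98] p [531.9 156.4 173.9] F [ 0.3 -0.5 -1.6] w 14.4
togo [21.54 -6.85 19.98] [ 0.  0. -0.]
14.411598316451707 [[0.17, 0.97, 0.17], [0.69, -0.25, 0.68], [0.71, 0.0, -0.71]] [-0.23  0.19  0.29  2.04 -1.02  1.03  1.98]
```

Now finish the sideways part and descend to ~5 mm above the seat.

Emit:
drive_tool(series=[{"dx": 10,"dy": -3,"dz": 10,"wx": 0,"wy": 0,"wz": 0,"claw": 255},{"dx": 9,"dy": -3,"dz": 8,"wx": 0,"wy": 0,"wz": 0,"claw": 255},{"dx": 2,"dy": -1,"dz": 2,"wx": 0,"wy": 0,"wz": 0,"claw": 255},{"dx": -8,"dy": 0,"dz": 8,"wx": 0,"wy": 0,"wz": 0,"claw": 255},{"dx": -16,"dy": 0,"dz": 16,"wx": 0,"wy": 0,"wz": 0,"claw": 255},{"dx": -18,"dy": 0,"dz": 18,"wx": 0,"wy": 0,"wz": 0,"claw": 255},{"dx": -16,"dy": 0,"dz": 16,"wx": 0,"wy": 0,"wz": 0,"claw": 255},{"dx": -8,"dy": 0,"dz": 8,"wx": 0,"wy": 0,"wz": 0,"claw": 255},{"dx": -4,"dy": 0,"dz": 4,"wx": 0,"wy": 0,"wz": 0,"claw": 255},{"dx": 0,"dy": 0,"dz": 0,"wx": 0,"wy": 0,"wz": 0,"claw": 255},{"dx": 0,"dy": 0,"dz": 0,"wx": 0,"wy": 0,"wz": 0,"claw": 255}])

```text
time: 14.7
ee_pos: [532.2, 187.3, 75.9]
tool_rot: [-0.235, 0.729, 0.568, 0.302]
wrist_force: [-0.4, -0.7, -1.3]
width: 14.5
```

```bash
sed -i 's/\[532.5,186.5,175\]/[532.5,186.5,62.7]/' g.py; python3 g.py
cat > m.py <<'E'
# compare cup axis and coaster: fit rim ellipse and bottom in same camera
from ik2 import *
from scipy.optimize import least_squares
def edge_fit(p,col,z,r,c0,pick):
    pass
for n in ["top","scene"]:
    p=get_image(n);cv2.imwrite(f"pics/m_{n}.png",cv2.resize(p["image"][(160 if n=="top" else 210):(320 if n=="top" else 310),230:430],None,fx=4,fy=4,interpolation=cv2.INTER_CUBIC))
    r=regions_of(p,"cup");m=max(r,key=lambda d:d["mask"].sum())["mask"]
    for d in landmark_of(p,"cup_rim")[:1]:print(n,"rim",plane(p,px(d["point"]),92)[0])
    hsv=cv2.cvtColor(p["image"],cv2.COLOR_BGR2HSV)
    aq=((hsv[...,0]>75)&(hsv[...,0]<100)&(hsv[...,1]>60)).astype(np.uint8)
    # outer contour of aqua near cup
    k,lab,stt,cen=cv2.connectedComponentsWithStats(aq);u,v=proj(p,[638,158,50])[0].astype(int)
    l=lab[v,u];
    if l==0: print("no comp");continue
    cs=cv2.findContours((lab==l).astype(np.uint8),cv2.RETR_EXTERNAL,cv2.CHAIN_APPROX_NONE)[0]
    c=max(cs,key=len).reshape(-1,2)
    zr=float(__import__("sys").argv[1])+80
    w=plane(p,c+0.0,zr)[:,:2]
    def e(a):
        d=np.hypot(w[:,0]-a[0],w[:,1]-a[1])-55;return d
    f=least_squares(e,[638,158],loss="cauchy",f_scale=1.0);print(n,"rim circ55",f.x,np.sum(np.abs(e(f.x))<1.5),len(w))
    om=((hsv[...,0]<18)&(hsv[...,1]>110)).astype(np.uint8)
    cl=cv2.morphologyEx(om,cv2.MORPH_OPEN,np.ones((2,2),np.uint8))
    cs=cv2.findContours(cl,cv2.RETR_EXTERNAL,cv2.CHAIN_APPROX_NONE)[0]
    c=np.concatenate([x.reshape(-1,2) for x in cs if len(x)>6])
    best=None
    for zz in (8,):
        w=plane(p,c+0.0,zz)[:,:2];w=w[np.hypot(w[:,0]-638,w[:,1]-158)<75]
        g=lambda a:np.hypot(w[:,0]-a[0],w[:,1]-a[1])-55
        f=least_squares(g,[638,158],loss="cauchy",f_scale=1.0);print(n,"coaster circ55 z",zz,f.x,np.sum(np.abs(g(f.x))<1.5),len(w))
E
python3 m.py 12
```

```text
t 14.7 q [-0.22  0.36  0.22  2.09 -1.21  0.9   2.2 ] p [532.2 187.3  75.9] F [-0.4 -0.7 -1.3] w 14.5
togo [-9.86  0.45  8.82] [ 0.  0. -0.]
14.480658813291356 [[0.17, 0.97, 0.17], [0.69, -0.25, 0.69], [0.71, 0.0, -0.71]] [-0.22  0.36  0.22  2.09 -1.21  0.91  2.2 ]
top rim [637.58 157.66  92.  ]
top rim circ55 [636.61 160.89] 73 189
top coaster circ55 z 8 [636.65 156.8 ] 29 76
scene rim [625.12 158.71  92.  ]
scene rim circ55 [625.47 158.21] 40 138
scene coaster circ55 z 8 [640.29 163.21] 34 104
```

```bash
python3 m.py 21;python3 g.py
```

```text
top rim [639.84 165.18  92.  ]
top rim circ55 [634.47 161.63] 71 189
top coaster circ55 z 8 [636.7  156.42] 33 78
scene rim [637.98 171.97  92.  ]
scene rim circ55 [638.36 161.92] 40 137
scene coaster circ55 z 8 [640.4  163.29] 34 105
t 15.3 q [-0.22  0.36  0.22  2.09 -1.21  0.9   2.2 ] p [531.9 187.4  75.5] F [-0.1  0.5 -1.2] w 13.7
togo [-9.57  0.83  8.5 ] [ 0.  0. -0.]
13.74101371879384 [[0.17, 0.97, 0.17], [0.69, -0.25, 0.69], [0.71, 0.0, -0.71]] [-0.22  0.36  0.22  2.09 -1.21  0.9   2.2 ]
```

View pics/m_scene.png

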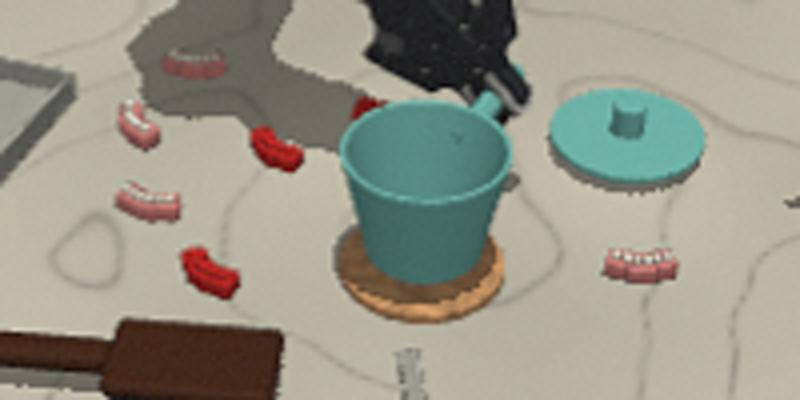

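View pics/m_top.png

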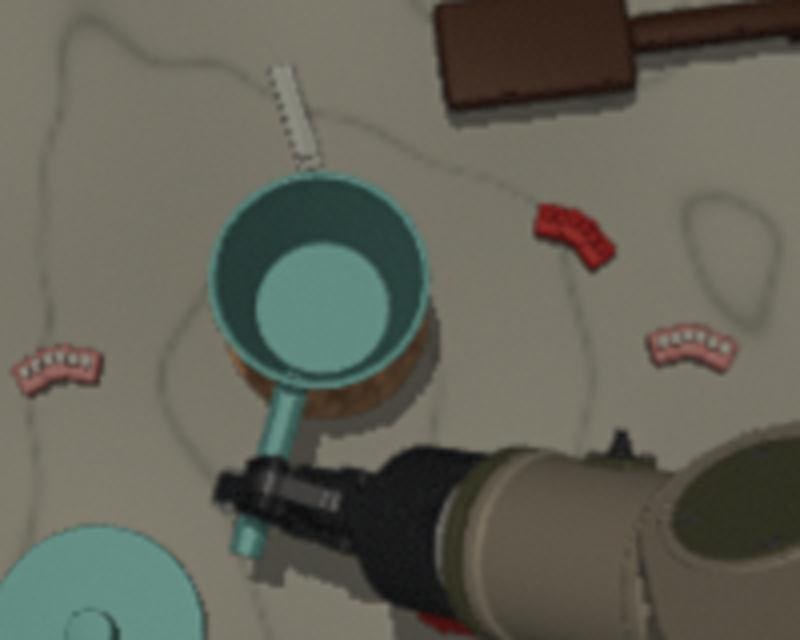

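Emit:
drive_tool(series=[{"dx": -1.3,"dy": 1,"dz": -1.3,"wx": 0,"wy": 0,"wz": 0,"claw": 255},{"dx": -3,"dy": 0,"dz": 3,"wx": 0,"wy": 0,"wz": 0,"claw": 255},{"dx": -3,"dy": 0,"dz": 3,"wx": 0,"wy": 0,"wz": 0,"claw": 255},{"dx": -1.5,"dy": 0,"dz": 1.5,"wx": 0,"wy": 0,"wz": 0,"claw": 255},{"dx": 0,"dy": 0,"dz": 0,"wx": 0,"wy": 0,"wz": 0,"claw": 255},{"dx": 0,"dy": 0,"dz": 0,"wx": 0,"wy": 0,"wz": 0,"claw": 255}])

```text
time: 15.8
ee_pos: [532.3, 185.3, 64.5]
tool_rot: [-0.235, 0.729, 0.568, 0.302]
wrist_force: [-0.6, 0.9, -2.0]
width: 14.2
```

```bash
sed -i 's/\[532.5,186.5,62.7\]/[532.7,185.3,62.7]/' g.py; python3 g.py; python3 m.py 9.5
```

```text
t 15.8 q [-0.2   0.39  0.2   2.09 -1.22  0.9   2.23] p [532.3 185.3  64.5] F [-0.6  0.9 -2. ] w 14.2
togo [-1.22  0.41  1.33] [ 0.  0. -0.]
14.194381254418289 [[0.17, 0.97, 0.17], [0.69, -0.25, 0.69], [0.71, -0.0, -0.71]] [-0.2   0.39  0.2   2.09 -1.22  0.9   2.23]
top rim [635.47 161.52  92.  ]
top rim circ55 [634.03 159.05] 72 187
top coaster circ55 z 8 [636.95 156.28] 29 73
scene rim [640.25 160.08  92.  ]
scene rim circ55 [639.79 158.19] 36 137
scene coaster circ55 z 8 [640.72 163.02] 33 109
```

Emit:
drive_tool(series=[{"dx": -0.7,"dy": 0,"dz": 1.2,"wx": 0,"wy": 0,"wz": 0,"claw": 255},{"dx": -0.5,"dy": 0,"dz": 1,"wx": 0,"wy": 0,"wz": 0,"claw": 255},{"dx": 0,"dy": 0,"dz": 0,"wx": 0,"wy": 0,"wz": 0,"claw": 255},{"dx": 0,"dy": 0,"dz": 0,"wx": 0,"wy": 0,"wz": 0,"claw": 255}])

```text
time: 16.43
ee_pos: [532.7, 186.3, 62.7]
tool_rot: [-0.235, 0.729, 0.568, 0.302]
wrist_force: [-0.8, -0.3, 2.1]
width: 14.4
```

```bash
python3 g.py
```

```text
t 16.43 q [-0.19  0.39  0.19  2.09 -1.22  0.89  2.23] p [532.7 186.3  62.7] F [-0.8 -0.3  2.1] w 14.4
togo [-0.66  0.21 -0.67] [ 0. -0. -0.]
14.360007867292708 [[0.17, 0.97, 0.17], [0.69, -0.24, 0.69], [0.71, 0.0, -0.71]] [-0.19  0.39  0.19  2.09 -1.22  0.89  2.23]
```

Emit:
drive_tool(series=[{"dx": 0,"dy": 0,"dz": 0,"wx": 0,"wy": 0,"wz": 0,"claw": 180},{"dx": 0,"dy": 0,"dz": 0,"wx": 0,"wy": 0,"wz": 0,"claw": 130},{"dx": 0,"dy": 0,"dz": 0,"wx": 0,"wy": 0,"wz": 0,"claw": 90},{"dx": 0,"dy": 0,"dz": 0,"wx": 0,"wy": 0,"wz": 0,"claw": 90},{"dx": 0,"dy": 0,"dz": -6,"wx": 0,"wy": 0,"wz": 0,"claw": 90},{"dx": 0,"dy": 0,"dz": -16,"wx": 0,"wy": 0,"wz": 0,"claw": 90},{"dx": 0,"dy": 0,"dz": -26,"wx": 0,"wy": 0,"wz": 0,"claw": 90},{"dx": 0,"dy": 0,"dz": -30,"wx": 0,"wy": 0,"wz": 0,"claw": 60},{"dx": 0,"dy": 0,"dz": -30,"wx": 0,"wy": 0,"wz": 0,"claw": 0},{"dx": 0,"dy": 0,"dz": -30,"wx": 0,"wy": 0,"wz": 0,"claw": 0},{"dx": 0,"dy": 0,"dz": -20,"wx": 0,"wy": 0,"wz": 0,"claw": 0},{"dx": 0,"dy": 0,"dz": -10,"wx": 0,"wy": 0,"wz": 0,"claw": 0}])

```text
time: 17.43
ee_pos: [504.0, 68.3, 183.5]
tool_rot: [-0.234, 0.73, 0.567, 0.303]
wrist_force: [-0.2, -0.2, -0.3]
width: 85.4
```

```bash
python3 m.py 8; python3 a.py 2>&1 | grep -v -E "cup |bin|brush|clip"; python3 g.py
```

```text
top rim [636.27 160.41  92.  ]
top rim circ55 [634.13 159.25] 69 233
top coaster circ55 z 8 [636.85 156.32] 30 71
cup_handle 0.77 [292.7 288.1] [524.1 191.1  63. ]
cup_rim 0.91 [312.6 229.9] [637.8 153.8  88. ]
coaster 0.65 [257.6 322.6] [456.7 265.5   0. ]
lid 0.74 [254.6 322.1] [457.7 271.8   0. ]
tray 0.74 [500.7 258.9] [ 601.3 -243.7    0. ]
denture0 0.77 [341.2 313.4] [479.2  92.1   0. ]
denture0 0.71 [370.3 284.7] [540.4  31.6   0. ]
denture0 0.65 [374.2 218.2] [684.3  23.9   0. ]
denture0 0.6 [413.  328.6] [451.3 -57.2   0. ]
denture0 0.57 [242.3 252.8] [602.8 304.6   0. ]
denture0 0.51 [399.1 248.7] [618.7 -29.4   0. ]
denture0 0.5 [421.9 288.6] [534.6 -76.8   0. ]
tablet0 0.57 [506.1 264.7] [ 587.3 -250.2   13. ]
tablet0 0.41 [490.5 250.2] [ 617.4 -219.    13. ]
den 0.78 [402.9 246.4] 179 [621.8 -35.8] long ang 85.11313811351037 [ 83.7  90.9 119.5] [20.1 41.4]
den 0.59 [372.1 217.4] 138 [683.2  29.4] long ang 57.786583142091835 [ 30.1  32.4 113.8] [17.  40.1]
den 0.51 [417.8 280.9] 47 [549.3 -66.3] long ang 76.5187323247017 [ 87.2  95.  118.3] [10.6 19.5]
den 0.5 [243.4 252.3] 209 [602.  300.4] long ang 102.26105474677063 [ 83.3  90.7 116.5] [21.4 44.2]
den 0.44 [340.  311.7] 188 [482.   94.9] long ang 64.53272492427169 [ 31.1  33.7 103. ] [19.  42.3]
den 0.42 [409.2 332.3] 33 [443.3 -47.4] long ang 93.06853121773885 [49.3 52.9 76.9] [ 7.5 18. ]
t 18.33 q [-0.08  0.17  0.34  2.05 -0.95  1.16  2.08] p [503.5  70.9 181.3] F [-0.6 -0.3  0.2] w 85.7
togo [ -0.32   0.27 167.31] [ 0.  0. -0.]
85.67171217397077 [[0.17, 0.97, 0.17], [0.69, -0.25, 0.69], [0.71, 0.0, -0.71]] [-0.08  0.17  0.34  2.05 -0.95  1.16  2.08]Traceback (most recent call last):
  File "m.py", line 8, in <module>
    r=regions_of(p,"cup");m=max(r,key=lambda d:d["mask"].sum())["mask"]
                            ~~~^^^^^^^^^^^^^^^^^^^^^^^^^^^^^^^^
ValueError: max() iterable argument is empty
```

View pics/m_scene.png

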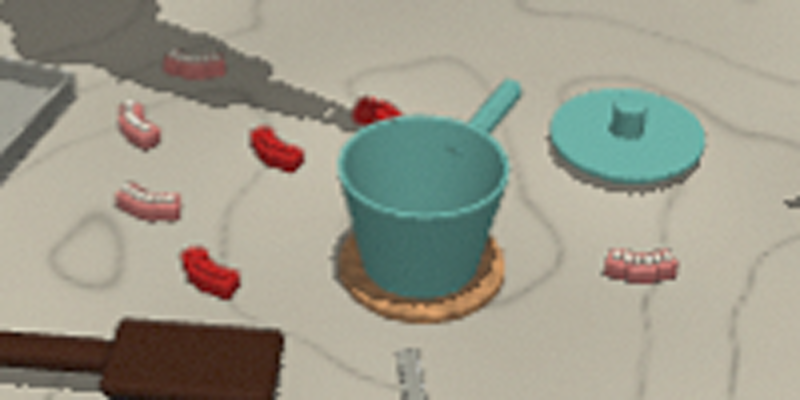

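```bash
cat > ov.py <<'E'
from ik2 import *
import sys
cx,cy,kx,ky=map(float,sys.argv[1:5])
t=np.linspace(0,2*np.pi,200)
def ring(p,c,r,z):return proj(p,np.c_[c[0]+r*np.cos(t),c[1]+r*np.sin(t),z+0*t])
for n,(x0,x1,y0,y1) in {"scene":(285,385,225,295),"top":(270,350,190,270)}.items():
    p=get_image(n);im=p["image"][y0:y1,x0:x1];S=8 if n=="scene" else 7
    im=cv2.resize(im,None,fx=S,fy=S,interpolation=cv2.INTER_CUBIC)
    for c,r,z,col in [((cx,cy),55,88,(0,0,255)),((cx,cy),38,8,(255,0,255)),((kx,ky),55,8,(0,255,0)),((kx,ky),55,0,(255,0,0))]:
        q=((ring(p,c,r,z)-[x0-.5,y0-.5])*S).astype(int);cv2.polylines(im,[q],True,col,1)
    cv2.imwrite(f"pics/ov_{n}.png",im)
E
python3 ov.py 637 159 637 159
```

```text
(no output)
```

View pics/ov_scene.png

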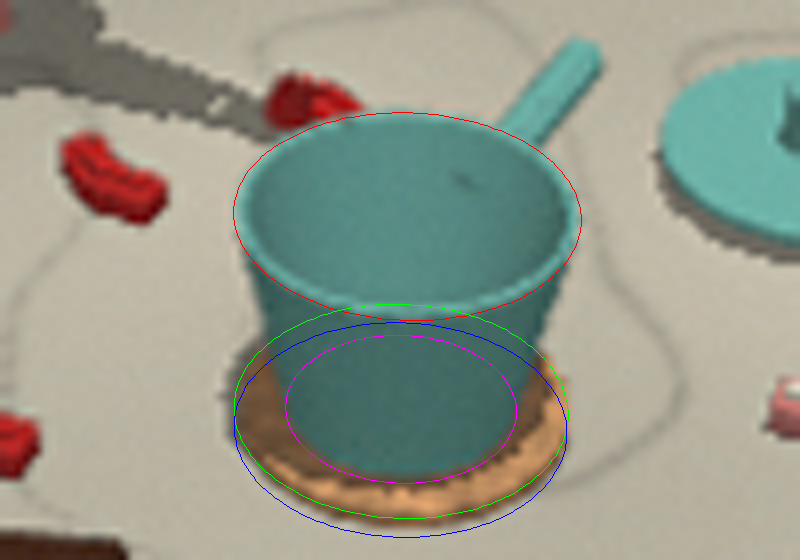

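View pics/ov_top.png

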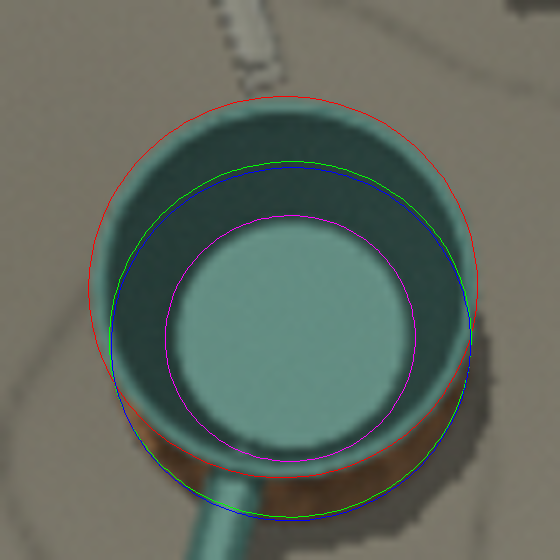

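```bash
cat > to.py <<'E'
from ik2 import *
import sys
x,y,z,az=map(float,sys.argv[1:5])
rec()
d,w=togo([x,y,z],Rdown(np.radians(az)));print("togo d",np.round(d,1),"w",np.round(w,3),"|w|",np.linalg.norm(w))
d2=Rdown(np.radians(az)).T@(np.array([x,y,z])-state()["ee_pos"]);print("in final frame",np.round(d2,1))
E
python3 to.py 520 -60 230 0
```

```text
t 18.43 q [-0.08  0.17  0.34  2.05 -0.95  1.16  2.08] p [503.5  70.9 181.3] F [0.9 0.2 0.4] w 85.3
togo d [ -52.5   48.1 -121.3] w [-0.52 -0.67  1.25] |w| 1.507795814280251
in final frame [ 16.5 130.9 -48.7]
```

Emit:
drive_tool(series=[{"dx": 0,"dy": 0,"dz": -4,"wx": -0.02,"wy": -0.026,"wz": 0.048,"claw": 0},{"dx": 0,"dy": 0,"dz": -8,"wx": -0.04,"wy": -0.0515,"wz": 0.096,"claw": 0},{"dx": 0,"dy": 0,"dz": -8,"wx": -0.04,"wy": -0.0515,"wz": 0.096,"claw": 0},{"dx": 0,"dy": 0,"dz": 0,"wx": -0.04,"wy": -0.0515,"wz": 0.096,"claw": 0},{"dx": 0,"dy": 0,"dz": 0,"wx": -0.04,"wy": -0.0515,"wz": 0.096,"claw": 0},{"dx": 0,"dy": 0,"dz": 0,"wx": -0.04,"wy": -0.0515,"wz": 0.096,"claw": 0},{"dx": 0,"dy": 0,"dz": 0,"wx": -0.04,"wy": -0.0515,"wz": 0.096,"claw": 0},{"dx": 0,"dy": 0,"dz": 0,"wx": -0.04,"wy": -0.0515,"wz": 0.096,"claw": 0},{"dx": 0,"dy": 0,"dz": 0,"wx": -0.04,"wy": -0.0515,"wz": 0.096,"claw": 0},{"dx": 0,"dy": 0,"dz": 0,"wx": -0.04,"wy": -0.0515,"wz": 0.096,"claw": 0},{"dx": 0,"dy": 0,"dz": 0,"wx": -0.04,"wy": -0.0515,"wz": 0.096,"claw": 0},{"dx": 0,"dy": 0,"dz": 0,"wx": -0.04,"wy": -0.0515,"wz": 0.096,"claw": 0}])

```text
time: 19.43
ee_pos: [499.2, 58.2, 196.1]
tool_rot: [-0.034, 0.994, 0.089, 0.045]
wrist_force: [0.2, 0.1, -0.8]
width: 85.2
```

```bash
python3 to.py 520 -60 230 0
```

```text
t 19.43 q [-0.3   0.04  0.14  1.93 -0.07  1.08  0.04] p [499.2  58.2 196.1] F [ 0.2  0.1 -0.8] w 85.2
togo d [  3.2 117.8 -40.8] w [-0.07 -0.09  0.18] |w| 0.21056928057801733
in final frame [ 20.8 118.2 -33.9]
```

Emit:
drive_tool(series=[{"dx": 2,"dy": 8,"dz": -4,"wx": -0.035,"wy": -0.05,"wz": 0.09,"claw": 0},{"dx": 3,"dy": 22,"dz": -8,"wx": -0.02,"wy": -0.03,"wz": 0.05,"claw": 0},{"dx": 4,"dy": 28,"dz": -8,"wx": 0,"wy": 0,"wz": 0,"claw": 0},{"dx": 4,"dy": 28,"dz": -6,"wx": 0,"wy": 0,"wz": 0,"claw": 0},{"dx": 4,"dy": 18,"dz": -4,"wx": 0,"wy": 0,"wz": 0,"claw": 0},{"dx": 2,"dy": 8,"dz": -2,"wx": 0,"wy": 0,"wz": 0,"claw": 0},{"dx": 0,"dy": 0,"dz": 0,"wx": 0,"wy": 0,"wz": 0,"claw": 0},{"dx": 0,"dy": 0,"dz": 0,"wx": 0,"wy": 0,"wz": 0,"claw": 0}])

```text
time: 20.1
ee_pos: [524.1, -52.3, 225.3]
tool_rot: [-0.008, 1.0, 0.021, 0.006]
wrist_force: [-0.6, 0.6, -0.2]
width: 85.5
```

```bash
python3 to.py 520 -60 230 0; cat > den.py <<'E'
from ik2 import *
import sys
np.set_printoptions(precision=1,suppress=True)
def dens(p):
    out=[]
    for d in regions_of(p,"denture0"):
        m=d["mask"];n=m.sum()
        if n<30:continue
        b,g,r=p["image"][m].mean(0);pink=g/r>.5
        c=cloud(p,m);c=c[(c[:,2]>6)&(c[:,2]<25)]
        if len(c)<20:continue
        (x,y),(w,h),a=cv2.minAreaRect(c[:,:2].astype(np.float32))
        if w<h:w,h,a=h,w,a+90
        ar=np.radians(a);nrm=np.array([-np.sin(ar),np.cos(ar)])
        # bulge: mid third vs ends
        rel=c[:,:2]-[x,y];L=rel@[np.cos(ar),np.sin(ar)];N=rel@nrm
        mid=N[np.abs(L)<7].mean() if (np.abs(L)<7).any() else 0;end=N[np.abs(L)>15].mean() if (np.abs(L)>15).any() else 0
        sg=np.sign(mid-end);bul=sg*nrm
        mm=N[np.abs(L)<7];grip=np.array([x,y])+nrm*(mm.min()+mm.max())/2
        out.append(dict(p=d["p"],pink=pink,c=np.array([x,y]),size=(w,h),jaw=np.degrees(np.arctan2(bul[1],bul[0])),grip=grip,n=n,uv=np.argwhere(m).mean(0)[::-1]))
    return out
if __name__=="__main__":
    n=sys.argv[1];p=get_image(n);im=p["image"].copy()
    for o in dens(p):
        print("PINK" if o["pink"] else "red ",round(o["p"],2),"px",o["uv"],"c",o["c"],"size",np.array(o["size"]),"jaw",o["jaw"],"grip",o["grip"],o["n"])
        q=proj(p,[*o["grip"],16])[0].astype(int);cv2.circle(im,tuple(q),4,(0,255,0),1)
    cv2.imwrite("pics/%s.png"%sys.argv[2],im)
E
python3 den.py wrist d1; python3 den.py top d1t
```

```text
t 20.1 q [-0.19  0.12  0.23  1.77 -0.05  1.24  0.1 ] p [524.1 -52.3 225.3] F [-0.6  0.6 -0.2] w 85.5
togo d [-4.4  7.4 -4.8] w [-0.01 -0.01  0.04] |w| 0.046899508358613
in final frame [-4.1  7.7 -4.7]
PINK 0.92 px [337.5 237.2] c [539.8 -73.1] size [47.6 23.4] jaw -48.3003158569336 grip [541.  -74.4] 1183
PINK 0.91 px [441.4 194.8] c [624.5 -33.2] size [47.8 23.2] jaw -5.1723861694336 grip [626.3 -33.4] 1384
red  0.81 px [526.3 120.4] c [683.8  29.2] size [47.  22.3] jaw -31.784694671630856 grip [685.3  28.3] 1572
red  0.71 px [271.5  19.8] c [483.4  93.4] size [39.4 23.2] jaw 152.73267364501953 grip [482.6  93.8] 1312
red  0.7 px [348.7 107.4] c [542.7  32.7] size [47.7 23.1] jaw -33.34213638305664 grip [544.1  31.8] 1515
PINK 0.64 px [234.8 216.1] c [452.8 -57.6] size [47.4 22.8] jaw 7.982459068298341 grip [454.  -57.4] 1288
red  0.74 px [370.8 284.2] c [540.3  31.3] size [45.1 21.1] jaw -34.86591720581055 grip [542.1  30. ] 183
PINK 0.68 px [414.9 328.9] c [450.6 -59.6] size [45.7 21.4] jaw 8.395437240600584 grip [453.  -59.3] 197
PINK 0.63 px [243.8 251.5] c [603.9 300.3] size [45.2 20.7] jaw 10.182420730590813 grip [604.7 300.5] 170
red  0.52 px [339.6 311.9] c [481.6  95.9] size [44.2 19.8] jaw 153.52933502197266 grip [480.1  96.6] 170
PINK 0.51 px [402.7 246.4] c [622.5 -34.9] size [45.3 22. ] jaw -5.730491638183601 grip [624.5 -35.1] 182
red  0.48 px [372.8 217.9] c [682.4  27.3] size [44.5 22. ] jaw -31.89064407348633 grip [684.1  26.2] 184
PINK 0.43 px [420.8 287.2] c [535.7 -72. ] size [45.3 18.7] jaw -58.174692153930664 grip [536.4 -73.2] 155
```

View pics/d1.png

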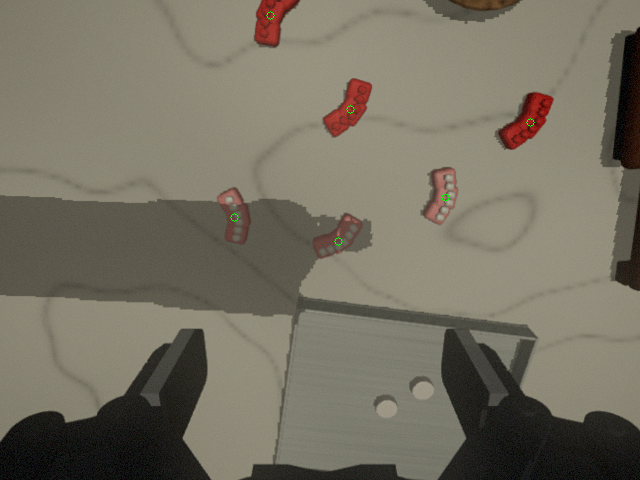

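Emit:
drive_tool(series=[{"dx": 0,"dy": 0,"dz": 6,"wx": -0.01,"wy": -0.01,"wz": 0.06,"claw": 60},{"dx": 0,"dy": 0,"dz": 15,"wx": 0,"wy": 0,"wz": 0.12,"claw": 90},{"dx": 0,"dy": 0,"dz": 20,"wx": 0,"wy": 0,"wz": 0.12,"claw": 90},{"dx": 0,"dy": 0,"dz": 20,"wx": 0,"wy": 0,"wz": 0.12,"claw": 90},{"dx": 0,"dy": 0,"dz": 20,"wx": 0,"wy": 0,"wz": 0.12,"claw": 90},{"dx": 0,"dy": 0,"dz": 15,"wx": 0,"wy": 0,"wz": 0.12,"claw": 90},{"dx": 0,"dy": 0,"dz": 10,"wx": 0,"wy": 0,"wz": 0.12,"claw": 90},{"dx": 0,"dy": 0,"dz": 4,"wx": 0,"wy": 0,"wz": 0.08,"claw": 90},{"dx": 0,"dy": 0,"dz": 0,"wx": 0,"wy": 0,"wz": 0.03,"claw": 90},{"dx": 0,"dy": 0,"dz": 0,"wx": 0,"wy": 0,"wz": 0,"claw": 90}])

```text
time: 21.13
ee_pos: [524.1, -51.6, 115.1]
tool_rot: [-0.002, 0.912, -0.411, -0.001]
wrist_force: [0.3, -0.5, -0.8]
width: 55.1
```

```bash
python3 to.py 541 -74.4 21 -48
```

```text
t 21.13 q [-0.26  0.24  0.31  1.89 -0.09  1.02 -0.76] p [524.1 -51.6 115.1] F [ 0.3 -0.5 -0.8] w 55.1
togo d [28.6  2.7 94. ] w [-0.    0.   -0.01] |w| 0.010901961434201152
in final frame [28.2  2.7 94.1]
```

Emit:
drive_tool(series=[{"dx": 8,"dy": 1,"dz": 8,"wx": 0,"wy": 0,"wz": -0.01,"claw": 90},{"dx": 12,"dy": 1,"dz": 15,"wx": 0,"wy": 0,"wz": 0,"claw": 90},{"dx": 7,"dy": 1,"dz": 20,"wx": 0,"wy": 0,"wz": 0,"claw": 90},{"dx": 1,"dy": 0,"dz": 20,"wx": 0,"wy": 0,"wz": 0,"claw": 90},{"dx": 0,"dy": 0,"dz": 12,"wx": 0,"wy": 0,"wz": 0,"claw": 90},{"dx": 0,"dy": 0,"dz": 8,"wx": 0,"wy": 0,"wz": 0,"claw": 90},{"dx": 0,"dy": 0,"dz": 4,"wx": 0,"wy": 0,"wz": 0,"claw": 90},{"dx": 0,"dy": 0,"dz": 0,"wx": 0,"wy": 0,"wz": 0,"claw": 90},{"dx": 0,"dy": 0,"dz": 0,"wx": 0,"wy": 0,"wz": 0,"claw": 90}])

```text
time: 21.88
ee_pos: [541.5, -74.8, 29.3]
tool_rot: [-0.003, 0.914, -0.406, -0.0]
wrist_force: [0.1, -0.4, -0.3]
width: 55.2
```

```bash
python3 to.py 541 -74.4 21 -48;  python3 - <<'E'
from h import *
p=get_image("wrist");cv2.imwrite("pics/w3.png",p["image"])
E
```

```text
t 21.88 q [-0.2   0.4   0.3   1.9  -0.16  0.86 -0.65] p [541.5 -74.8  29.3] F [ 0.1 -0.4 -0.3] w 55.2
togo d [-0.6  0.2  8.3] w [-0.01  0.    0.  ] |w| 0.005634408898900635
in final frame [-0.6  0.1  8.3]
```

View pics/w3.png

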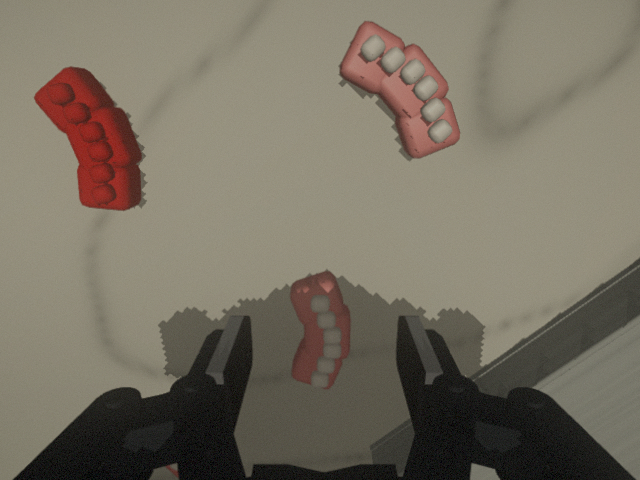

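Emit:
drive_tool(series=[{"dx": 0,"dy": 0,"dz": 4,"wx": 0,"wy": 0,"wz": 0,"claw": 90},{"dx": 0,"dy": 0,"dz": 3,"wx": 0,"wy": 0,"wz": 0,"claw": 90},{"dx": 0,"dy": 0,"dz": 0,"wx": 0,"wy": 0,"wz": 0,"claw": 130},{"dx": 0,"dy": 0,"dz": 0,"wx": 0,"wy": 0,"wz": 0,"claw": 160},{"dx": 0,"dy": 0,"dz": 0,"wx": 0,"wy": 0,"wz": 0,"claw": 200},{"dx": 0,"dy": 0,"dz": 0,"wx": 0,"wy": 0,"wz": 0,"claw": 255},{"dx": 0,"dy": 0,"dz": 0,"wx": 0,"wy": 0,"wz": 0,"claw": 255},{"dx": 0,"dy": 0,"dz": 0,"wx": 0,"wy": 0,"wz": 0,"claw": 255},{"dx": 0,"dy": 0,"dz": 0,"wx": 0,"wy": 0,"wz": 0,"claw": 255}], newtons=40)

```text
time: 22.68
ee_pos: [541.4, -75.2, 21.9]
tool_rot: [-0.003, 0.914, -0.407, -0.0]
wrist_force: [-0.0, -0.6, 4.0]
width: 19.6
```

```bash
python3 to.py 637 159 160 -48
```

```text
t 22.68 q [-0.19  0.42  0.29  1.9  -0.16  0.84 -0.65] p [541.4 -75.2  21.9] F [-0.  -0.6  4. ] w 19.6
togo d [-110.2 -228.4 -136.8] w [-0.01  0.    0.  ] |w| 0.005183893765893796
in final frame [-110.  -227.8 -138.1]
```

Emit:
drive_tool(series=[{"dx": 0,"dy": 0,"dz": -10,"wx": 0,"wy": 0,"wz": 0,"claw": 255},{"dx": 0,"dy": 0,"dz": -25,"wx": 0,"wy": 0,"wz": 0,"claw": 255},{"dx": 0,"dy": 0,"dz": -35,"wx": 0,"wy": 0,"wz": 0,"claw": 255},{"dx": -4,"dy": -8,"dz": -30,"wx": 0,"wy": 0,"wz": 0,"claw": 255},{"dx": -9,"dy": -19,"dz": -15,"wx": 0,"wy": 0,"wz": 0,"claw": 255},{"dx": -13,"dy": -28,"dz": -5,"wx": 0,"wy": 0,"wz": 0,"claw": 255},{"dx": -16,"dy": -35,"dz": 0,"wx": 0,"wy": 0,"wz": 0,"claw": 255},{"dx": -16,"dy": -35,"dz": 0,"wx": 0,"wy": 0,"wz": 0,"claw": 255},{"dx": -16,"dy": -35,"dz": 0,"wx": 0,"wy": 0,"wz": 0,"claw": 255},{"dx": -14,"dy": -32,"dz": 0,"wx": 0,"wy": 0,"wz": 0,"claw": 255},{"dx": -9,"dy": -20,"dz": 0,"wx": 0,"wy": 0,"wz": 0,"claw": 255},{"dx": -4,"dy": -10,"dz": 0,"wx": 0,"wy": 0,"wz": 0,"claw": 255}])

```text
time: 23.68
ee_pos: [638.1, 152.6, 142.9]
tool_rot: [-0.003, 0.915, -0.404, -0.001]
wrist_force: [0.2, -0.4, 0.5]
width: 19.1
```

```bash
python3 to.py 642 153 78 -48
```

```text
t 23.68 q [-0.47  0.47  0.22  1.51 -0.12  1.16 -1.06] p [638.1 152.6 142.9] F [ 0.2 -0.4  0.5] w 19.1
togo d [ 2.5 -2.8 64.9] w [-0.01  0.    0.01] |w| 0.008087487520911768
in final frame [ 2.3 -3.2 64.9]
```

Emit:
drive_tool(series=[{"dx": 0,"dy": 0,"dz": 0,"wx": 0,"wy": 0,"wz": 0,"claw": 255},{"dx": 0,"dy": 0,"dz": 0,"wx": 0,"wy": 0,"wz": 0,"claw": 255}])

```text
time: 23.85
ee_pos: [637.9, 146.7, 142.8]
tool_rot: [-0.002, 0.914, -0.407, -0.0]
wrist_force: [-0.5, -0.5, -0.3]
width: 19.7
```

```bash
python3 to.py 642 153 78 -48;  python3 - <<'E'
from h import *
p=get_image("wrist");cv2.imwrite("pics/w4.png",p["image"])
E
```

```text
t 23.85 q [-0.46  0.47  0.23  1.52 -0.12  1.16 -1.05] p [637.9 146.7 142.8] F [-0.5 -0.5 -0.3] w 19.7
togo d [-1.8 -7.  64.8] w [-0.  0. -0.] |w| 0.0038741162535374965
in final frame [-2.  -7.2 64.8]
```

View pics/w4.png

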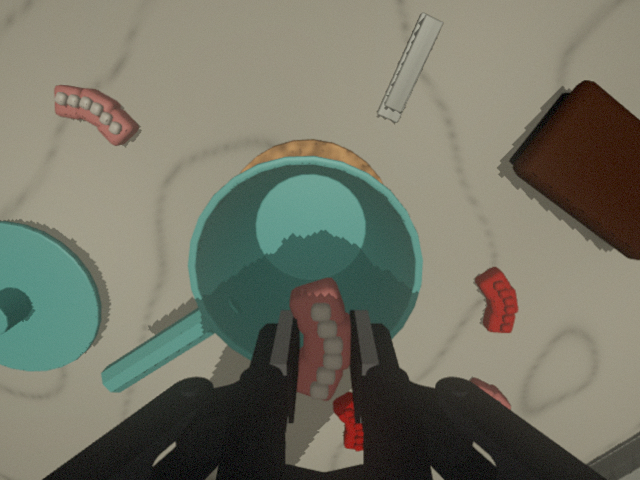

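Emit:
drive_tool(series=[{"dx": -1,"dy": -4,"dz": 3,"wx": 0,"wy": 0,"wz": 0,"claw": 255},{"dx": -1,"dy": -3,"dz": 10,"wx": 0,"wy": 0,"wz": 0,"claw": 255},{"dx": 0,"dy": 0,"dz": 14,"wx": 0,"wy": 0,"wz": 0,"claw": 255},{"dx": 0,"dy": 0,"dz": 14,"wx": 0,"wy": 0,"wz": 0,"claw": 255},{"dx": 0,"dy": 0,"dz": 12,"wx": 0,"wy": 0,"wz": 0,"claw": 255},{"dx": 0,"dy": 0,"dz": 8,"wx": 0,"wy": 0,"wz": 0,"claw": 255},{"dx": 0,"dy": 0,"dz": 3,"wx": 0,"wy": 0,"wz": 0,"claw": 255},{"dx": 0,"dy": 0,"dz": 0,"wx": 0,"wy": 0,"wz": 0,"claw": 255}])

```text
time: 24.57
ee_pos: [641.7, 154.2, 77.7]
tool_rot: [-0.002, 0.914, -0.407, -0.001]
wrist_force: [0.3, -0.3, 0.1]
width: 19.3
```

```bash
python3 to.py 642 153 78 -48
```

```text
t 24.57 q [-0.46  0.55  0.21  1.55 -0.13  1.05 -1.05] p [641.7 154.2  77.7] F [ 0.3 -0.3  0.1] w 19.3
togo d [ 1.1  0.6 -0.3] w [-0.  0.  0.] |w| 0.004292792079993937
in final frame [ 1.1  0.6 -0.3]
```

Emit:
drive_tool(series=[{"dx": 0,"dy": 0,"dz": 0,"wx": 0,"wy": 0,"wz": 0,"claw": 165},{"dx": 0,"dy": 0,"dz": 0,"wx": 0,"wy": 0,"wz": 0,"claw": 165},{"dx": 0,"dy": 0,"dz": 0,"wx": 0,"wy": 0,"wz": 0,"claw": 165},{"dx": 0,"dy": 0,"dz": -10,"wx": 0,"wy": 0,"wz": 0,"claw": 165},{"dx": 0,"dy": 0,"dz": -20,"wx": 0,"wy": 0,"wz": 0,"claw": 165},{"dx": 0,"dy": 0,"dz": -25,"wx": 0,"wy": 0,"wz": 0,"claw": 165},{"dx": 0,"dy": 0,"dz": -20,"wx": 0,"wy": 0,"wz": 0,"claw": 165},{"dx": 0,"dy": 0,"dz": -10,"wx": 0,"wy": 0,"wz": 0,"claw": 90},{"dx": 0,"dy": 0,"dz": 0,"wx": 0,"wy": 0,"wz": 0,"claw": 90}])

```text
time: 25.32
ee_pos: [643.5, 154.4, 167.4]
tool_rot: [-0.004, 0.914, -0.407, 0.002]
wrist_force: [0.2, -1.0, 0.7]
width: 53.4
```

```bash
python3 den.py wrist d2; python3 den.py top d2t; python3 to.py 626 -33 130 -5
```

```text
red  0.94 px [352.1 410.1] c [543.6  33.6] size [48. 23.] jaw -33.423736572265625 grip [545.   32.6] 1245
PINK 0.91 px [120.2 126.8] c [606.6 301.9] size [47.4 23.1] jaw 10.94331932067871 grip [608.4 302.2] 2313
PINK 0.89 px [478.7 382.3] c [632.9 -23.6] size [30.8  7.4] jaw -162.30563163757324 grip [632.9 -23.6] 438
red  0.73 px [485.2 298.4] c [685.2  30.6] size [45.9 22.7] jaw -31.85016632080078 grip [686.5  29.8] 1546
PINK 0.72 px [322.6 236.2] c [642.  155.5] size [49.5 22.2] jaw 133.70928955078125 grip [643.  154.4] 1776
red  0.58 px [254.1 415.2] c [487.   95.7] size [42.7 19.8] jaw 152.447998046875 grip [486.3  96.1] 898
PINK 0.25 px [298.4 273.8] c [646.6 160.3] size [89.3 83.5] jaw 58.65669250488282 grip [646.  159.5] 32134
red  0.76 px [373.6 218.5] c [681.9  26.4] size [42.  20.8] jaw -33.57608413696289 grip [682.7  25.9] 159
PINK 0.75 px [414.5 329.1] c [450.7 -58.5] size [46.4 21.7] jaw 8.941845893859862 grip [452.2 -58.3] 223
PINK 0.5 px [401.9 246.4] c [622.1 -34.2] size [46.7 22.3] jaw -4.024894714355464 grip [624.1 -34.3] 208
PINK 0.48 px [244.1 251.7] c [603.8 299.3] size [46.5 23. ] jaw 10.447238922119139 grip [605.4 299.6] 212
t 25.52 q [-0.47  0.47  0.23  1.48 -0.11  1.21 -1.06] p [641.3 154.  162.3] F [-0.3 -0.7 -0.3] w 55.1
togo d [128.8 136.7  31.5] w [-0.    0.   -0.75] |w| 0.7499094637505073
in final frame [  1.1 187.7  32.3]
```

View pics/d2.png

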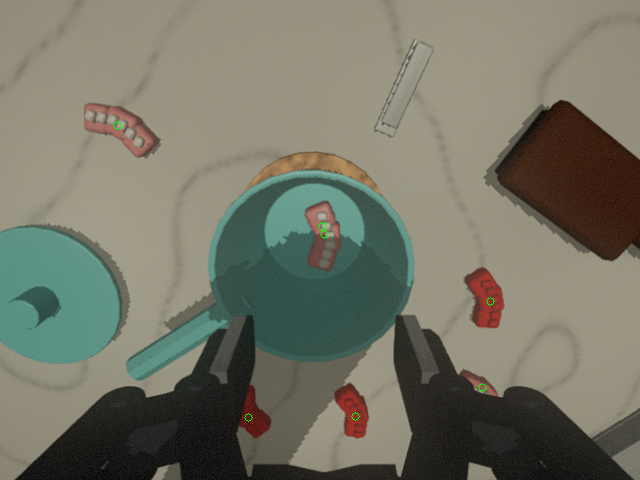

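Emit:
drive_tool(series=[{"dx": 8,"dy": 8,"dz": 0,"wx": 0,"wy": 0,"wz": 0,"claw": 90},{"dx": 18,"dy": 19,"dz": 0,"wx": 0,"wy": 0,"wz": 0,"claw": 90},{"dx": 25,"dy": 27,"dz": 0,"wx": 0,"wy": 0,"wz": 0,"claw": 90},{"dx": 28,"dy": 30,"dz": 0,"wx": 0,"wy": 0,"wz": 0,"claw": 90},{"dx": 25,"dy": 27,"dz": 0,"wx": 0,"wy": 0,"wz": -0.03,"claw": 90},{"dx": 16,"dy": 17,"dz": 0,"wx": 0,"wy": 0,"wz": -0.08,"claw": 90},{"dx": 6,"dy": 7,"dz": 8,"wx": 0,"wy": 0,"wz": -0.12,"claw": 90},{"dx": 0,"dy": 0,"dz": 10,"wx": 0,"wy": 0,"wz": -0.12,"claw": 90},{"dx": 0,"dy": 0,"dz": 10,"wx": 0,"wy": 0,"wz": -0.12,"claw": 90},{"dx": 0,"dy": 0,"dz": 10,"wx": 0,"wy": 0,"wz": -0.12,"claw": 90},{"dx": 0,"dy": 0,"dz": 5,"wx": 0,"wy": 0,"wz": -0.1,"claw": 90},{"dx": 0,"dy": 0,"dz": 0,"wx": 0,"wy": 0,"wz": -0.05,"claw": 90}])

```text
time: 26.52
ee_pos: [626.3, -30.9, 117.3]
tool_rot: [-0.002, 0.999, -0.046, -0.001]
wrist_force: [-0.3, 0.0, -0.0]
width: 55.2
```

```bash
python3 to.py 626 -33.7 21 -5
```

```text
t 26.52 q [-0.15  0.44  0.16  1.61 -0.08  1.1  -0.06] p [626.3 -30.9 117.3] F [-0.3  0.  -0. ] w 55.2
togo d [ 0.3  3.2 96.3] w [-0.    0.   -0.01] |w| 0.007021112402545463
in final frame [-0.   2.8 96.3]
```

Emit:
drive_tool(series=[{"dx": 0,"dy": 1,"dz": 8,"wx": 0,"wy": 0,"wz": 0,"claw": 90},{"dx": 0,"dy": 1,"dz": 18,"wx": 0,"wy": 0,"wz": 0,"claw": 90},{"dx": 0,"dy": 1,"dz": 22,"wx": 0,"wy": 0,"wz": 0,"claw": 90},{"dx": 0,"dy": 0,"dz": 18,"wx": 0,"wy": 0,"wz": 0,"claw": 90},{"dx": 0,"dy": 0,"dz": 12,"wx": 0,"wy": 0,"wz": 0,"claw": 90},{"dx": 0,"dy": 0,"dz": 7,"wx": 0,"wy": 0,"wz": 0,"claw": 90},{"dx": 0,"dy": 0,"dz": 3,"wx": 0,"wy": 0,"wz": 0,"claw": 90},{"dx": 0,"dy": 0,"dz": 0,"wx": 0,"wy": 0,"wz": 0,"claw": 90},{"dx": 0,"dy": 0,"dz": 0,"wx": 0,"wy": 0,"wz": 0,"claw": 90}])

```text
time: 27.27
ee_pos: [628.2, -32.4, 32.6]
tool_rot: [-0.002, 0.999, -0.049, 0.001]
wrist_force: [-0.5, 0.4, 0.4]
width: 55.2
```

```bash
python3 to.py 626 -33.7 21 -5;  python3 - <<'E'
from h import *
p=get_image("wrist");cv2.imwrite("pics/w5.png",p["image"])
E
```

```text
t 27.27 q [-0.13  0.54  0.15  1.67 -0.1   0.94 -0.05] p [628.2 -32.4  32.6] F [-0.5  0.4  0.4] w 55.2
togo d [-2.1  1.6 11.6] w [-0.01 -0.   -0.01] |w| 0.011730751540107267
in final frame [-2.1  1.5 11.6]
```

View pics/w5.png

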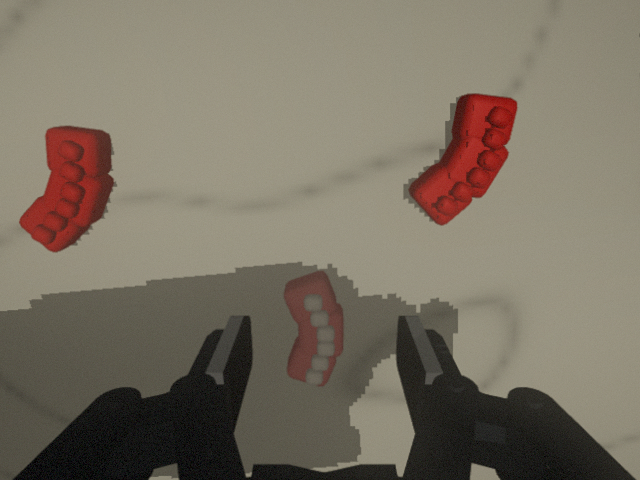

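Emit:
drive_tool(series=[{"dx": -2,"dy": 1,"dz": 5,"wx": 0,"wy": 0,"wz": 0,"claw": 90},{"dx": 0,"dy": 0,"dz": 4,"wx": 0,"wy": 0,"wz": 0,"claw": 90},{"dx": 0,"dy": 0,"dz": 1,"wx": 0,"wy": 0,"wz": 0,"claw": 110},{"dx": 0,"dy": 0,"dz": 0,"wx": 0,"wy": 0,"wz": 0,"claw": 140},{"dx": 0,"dy": 0,"dz": 0,"wx": 0,"wy": 0,"wz": 0,"claw": 170},{"dx": 0,"dy": 0,"dz": 0,"wx": 0,"wy": 0,"wz": 0,"claw": 220},{"dx": 0,"dy": 0,"dz": 0,"wx": 0,"wy": 0,"wz": 0,"claw": 255},{"dx": 0,"dy": 0,"dz": 0,"wx": 0,"wy": 0,"wz": 0,"claw": 255},{"dx": 0,"dy": 0,"dz": 0,"wx": 0,"wy": 0,"wz": 0,"claw": 255},{"dx": 0,"dy": 0,"dz": 0,"wx": 0,"wy": 0,"wz": 0,"claw": 255}])

```text
time: 28.15
ee_pos: [626.0, -33.1, 22.2]
tool_rot: [-0.003, 0.999, -0.049, 0.001]
wrist_force: [1.0, -0.0, 3.1]
width: 19.3
```

```bash
python3 to.py 631 165 145 -48
```

```text
t 28.15 q [-0.13  0.55  0.14  1.68 -0.1   0.92 -0.04] p [626.  -33.1  22.2] F [ 1.  -0.   3.1] w 19.3
togo d [ -14.1 -198.3 -121.8] w [-0.01  0.    0.74] |w| 0.7404523927703341
in final frame [-143.8 -136.3 -122.8]
```

Emit:
drive_tool(series=[{"dx": 0,"dy": 0,"dz": -10,"wx": 0,"wy": 0,"wz": 0,"claw": 255},{"dx": 0,"dy": 0,"dz": -25,"wx": 0,"wy": 0,"wz": 0,"claw": 255},{"dx": 0,"dy": 0,"dz": -35,"wx": 0,"wy": 0,"wz": 0,"claw": 255},{"dx": 0,"dy": -10,"dz": -30,"wx": 0,"wy": 0,"wz": 0,"claw": 255},{"dx": -2,"dy": -22,"dz": -16,"wx": 0,"wy": 0,"wz": 0,"claw": 255},{"dx": -3,"dy": -34,"dz": -6,"wx": 0,"wy": 0,"wz": 0,"claw": 255},{"dx": -3,"dy": -38,"dz": 0,"wx": 0,"wy": 0,"wz": 0,"claw": 255},{"dx": -3,"dy": -36,"dz": 0,"wx": 0,"wy": 0,"wz": 0,"claw": 255},{"dx": -2,"dy": -30,"dz": 0,"wx": 0,"wy": 0,"wz": 0,"claw": 255},{"dx": -1,"dy": -18,"dz": 0,"wx": 0,"wy": 0,"wz": 0.04,"claw": 255},{"dx": 0,"dy": -8,"dz": 0,"wx": 0,"wy": 0,"wz": 0.08,"claw": 255},{"dx": 0,"dy": 0,"dz": 0,"wx": 0,"wy": 0,"wz": 0.12,"claw": 255}])

```text
time: 29.15
ee_pos: [630.1, 166.3, 145.2]
tool_rot: [-0.003, 0.986, -0.167, -0.0]
wrist_force: [1.1, 0.3, -0.0]
width: 19.4
```

Emit:
drive_tool(series=[{"dx": 0,"dy": 0,"dz": 0,"wx": 0,"wy": 0,"wz": 0.12,"claw": 255},{"dx": 0,"dy": 0,"dz": 0,"wx": 0,"wy": 0,"wz": 0.12,"claw": 255},{"dx": 0,"dy": 0,"dz": 0,"wx": 0,"wy": 0,"wz": 0.12,"claw": 255},{"dx": 0,"dy": 0,"dz": 0,"wx": 0,"wy": 0,"wz": 0.1,"claw": 255},{"dx": 0,"dy": 0,"dz": 0,"wx": 0,"wy": 0,"wz": 0.04,"claw": 255},{"dx": 0,"dy": 0,"dz": 0,"wx": 0,"wy": 0,"wz": 0,"claw": 255}])

```text
time: 29.65
ee_pos: [630.6, 162.8, 145.3]
tool_rot: [-0.002, 0.913, -0.407, -0.0]
wrist_force: [-0.3, 0.4, -0.2]
width: 19.1
```

```bash
python3 to.py 631 166 86 -48
```

```text
t 29.65 q [-0.49  0.46  0.23  1.53 -0.11  1.16 -1.08] p [630.6 162.8 145.3] F [-0.3  0.4 -0.2] w 19.1
togo d [-2.  -2.2 59.3] w [-0.  0. -0.] |w| 0.005068872847294272
in final frame [-2.2 -2.4 59.3]
```

Emit:
drive_tool(series=[{"dx": -1,"dy": -1,"dz": 4,"wx": 0,"wy": 0,"wz": 0,"claw": 255},{"dx": -1,"dy": -1,"dz": 10,"wx": 0,"wy": 0,"wz": 0,"claw": 255},{"dx": 0,"dy": 0,"dz": 14,"wx": 0,"wy": 0,"wz": 0,"claw": 255},{"dx": 0,"dy": 0,"dz": 14,"wx": 0,"wy": 0,"wz": 0,"claw": 255},{"dx": 0,"dy": 0,"dz": 10,"wx": 0,"wy": 0,"wz": 0,"claw": 255},{"dx": 0,"dy": 0,"dz": 5,"wx": 0,"wy": 0,"wz": 0,"claw": 255},{"dx": 0,"dy": 0,"dz": 2,"wx": 0,"wy": 0,"wz": 0,"claw": 255},{"dx": 0,"dy": 0,"dz": 0,"wx": 0,"wy": 0,"wz": 0,"claw": 255}])

```text
time: 30.32
ee_pos: [631.0, 165.8, 85.5]
tool_rot: [-0.002, 0.914, -0.406, -0.001]
wrist_force: [0.3, 0.8, 0.0]
width: 19.5
```

```bash
python3 to.py 631 166 86 -48
```

```text
t 30.32 q [-0.49  0.52  0.21  1.57 -0.13  1.06 -1.07] p [631.  165.8  85.5] F [0.3 0.8 0. ] w 19.5
togo d [-0.1 -0.1 -0.5] w [-0.  0.  0.] |w| 0.004807166757357258
in final frame [-0.1 -0.1 -0.5]
```

Emit:
drive_tool(series=[{"dx": 0,"dy": 0,"dz": 0,"wx": 0,"wy": 0,"wz": 0,"claw": 168},{"dx": 0,"dy": 0,"dz": 0,"wx": 0,"wy": 0,"wz": 0,"claw": 168},{"dx": 0,"dy": 0,"dz": 0,"wx": 0,"wy": 0,"wz": 0,"claw": 168},{"dx": 0,"dy": 0,"dz": -10,"wx": 0,"wy": 0,"wz": 0,"claw": 168},{"dx": 0,"dy": 0,"dz": -20,"wx": 0,"wy": 0,"wz": 0,"claw": 168},{"dx": 0,"dy": 0,"dz": -25,"wx": 0,"wy": 0,"wz": 0,"claw": 168},{"dx": 0,"dy": 0,"dz": -20,"wx": 0,"wy": 0,"wz": 0,"claw": 168},{"dx": 0,"dy": 0,"dz": -8,"wx": 0,"wy": 0,"wz": 0,"claw": 90},{"dx": 0,"dy": 0,"dz": 0,"wx": 0,"wy": 0,"wz": 0,"claw": 90}])

```text
time: 31.07
ee_pos: [632.3, 165.7, 172.0]
tool_rot: [-0.004, 0.914, -0.407, 0.001]
wrist_force: [0.2, 0.0, -0.2]
width: 52.1
```

```bash
python3 den.py wrist d3; python3 den.py top d3t; python3 to.py 454 -57.5 150 8
```

```text
red  0.95 px [370.8 405.1] c [543.9  34. ] size [48.1 22.8] jaw -32.27559661865235 grip [545.6  33. ] 1225
PINK 0.9 px [308.  237.4] c [620.7 172.3] size [42.1 20.5] jaw 137.1968460083008 grip [620.7 172.3] 1760
red  0.83 px [504.3 294.3] c [685.1  30.2] size [47.1 23.2] jaw -31.035232543945316 grip [686.5  29.3] 1610
PINK 0.65 px [345.9 232.6] c [642.2 154.6] size [50.9 24.5] jaw 132.4364776611328 grip [643.1 153.6] 1815
PINK 0.61 px [146.3 124.5] c [607.  301.6] size [47.  22.6] jaw 13.839876174926761 grip [608.7 302. ] 2090
red  0.6 px [268.8 406. ] c [486.7  98.8] size [44.5 22.2] jaw 153.37766265869138 grip [485.6  99.4] 1185
red  0.78 px [372.9 218.2] c [682.1  27.1] size [46.7 24.3] jaw -31.760581970214844 grip [684.1  25.9] 209
PINK 0.75 px [415.3 328.8] c [450.9 -60.8] size [48.6 21.4] jaw 8.972517013549801 grip [452.2 -60.6] 212
PINK 0.73 px [244.4 251.7] c [603.9 299.8] size [44.8 22.3] jaw 11.794107437133789 grip [606.  300.2] 190
PINK 0.5 px [132.7 277.6] c [521.6 438.9] size [127.3  40.6] jaw -105.46638488769533 grip [516.3 420.1] 7009
t 31.27 q [-0.5   0.44  0.23  1.5  -0.11  1.21 -1.09] p [630.2 165.3 167.3] F [-0.9 -0.1 -0.6] w 55.3
togo d [ 47.5 280.1  16.6] w [-0.    0.   -0.98] |w| 0.9767499679506848
in final frame [-205.5  196.1   17.3]
```

View pics/d3.png

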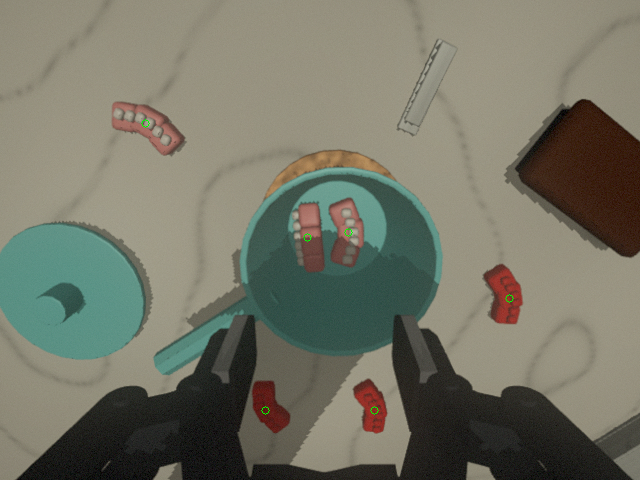

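Emit:
drive_tool(series=[{"dx": -8,"dy": -5,"dz": 0,"wx": 0,"wy": 0,"wz": 0,"claw": 90},{"dx": -20,"dy": -13,"dz": 0,"wx": 0,"wy": 0,"wz": 0,"claw": 90},{"dx": -30,"dy": -19,"dz": 0,"wx": 0,"wy": 0,"wz": 0,"claw": 90},{"dx": -30,"dy": -20,"dz": 0,"wx": 0,"wy": 0,"wz": 0,"claw": 90},{"dx": -18,"dy": -12,"dz": 0,"wx": 0,"wy": 0,"wz": -0.05,"claw": 90},{"dx": -9,"dy": -6,"dz": 0,"wx": 0,"wy": 0,"wz": -0.1,"claw": 90},{"dx": 0,"dy": 0,"dz": 5,"wx": 0,"wy": 0,"wz": -0.12,"claw": 90},{"dx": 0,"dy": 0,"dz": 10,"wx": 0,"wy": 0,"wz": -0.12,"claw": 90},{"dx": 0,"dy": 0,"dz": 10,"wx": 0,"wy": 0,"wz": -0.12,"claw": 90},{"dx": 0,"dy": 0,"dz": 10,"wx": 0,"wy": 0,"wz": -0.12,"claw": 90},{"dx": 0,"dy": 0,"dz": 10,"wx": 0,"wy": 0,"wz": -0.12,"claw": 90},{"dx": 0,"dy": 0,"dz": 5,"wx": 0,"wy": 0,"wz": -0.12,"claw": 90}])

```text
time: 32.27
ee_pos: [608.3, 301.1, 117.2]
tool_rot: [-0.002, 1.0, 0.02, -0.001]
wrist_force: [-1.5, -0.4, 0.0]
width: 55.2
```

Emit:
drive_tool(series=[{"dx": 0,"dy": 0,"dz": 0,"wx": 0,"wy": 0,"wz": -0.11,"claw": 90},{"dx": 0,"dy": 0,"dz": 0,"wx": 0,"wy": 0,"wz": -0.05,"claw": 90},{"dx": 0,"dy": 0,"dz": 0,"wx": 0,"wy": 0,"wz": 0,"claw": 90}])

```text
time: 32.52
ee_pos: [608.9, 301.2, 118.6]
tool_rot: [-0.002, 0.995, 0.098, 0.0]
wrist_force: [-0.6, -0.0, 0.3]
width: 55.2
```

```bash
python3 to.py 608.5 302 21 12;python3 den.py wrist d4
```

```text
t 32.52 q [-0.52  0.54 -0.01  1.45  0.    1.15 -0.33] p [608.9 301.2 118.6] F [-0.6 -0.   0.3] w 55.2
togo d [-0.3 -0.4 97.6] w [-0.   -0.   -0.01] |w| 0.013233288702706267
in final frame [-0.2 -0.9 97.6]
PINK 0.96 px [317.3 250.3] c [605.7 302.6] size [47.6 22.6] jaw 11.792767524719237 grip [607.2 303. ] 2349
```

View pics/d4.png

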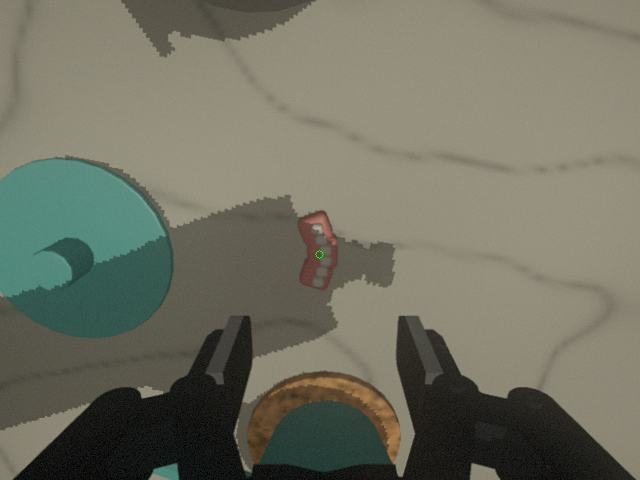

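Emit:
drive_tool(series=[{"dx": -1,"dy": -1,"dz": 8,"wx": 0,"wy": 0,"wz": -0.01,"claw": 90},{"dx": 0,"dy": 0,"dz": 18,"wx": 0,"wy": 0,"wz": 0,"claw": 90},{"dx": 0,"dy": 0,"dz": 22,"wx": 0,"wy": 0,"wz": 0,"claw": 90},{"dx": 0,"dy": 0,"dz": 18,"wx": 0,"wy": 0,"wz": 0,"claw": 90},{"dx": 0,"dy": 0,"dz": 12,"wx": 0,"wy": 0,"wz": 0,"claw": 90},{"dx": 0,"dy": 0,"dz": 7,"wx": 0,"wy": 0,"wz": 0,"claw": 90},{"dx": 0,"dy": 0,"dz": 4,"wx": 0,"wy": 0,"wz": 0,"claw": 90},{"dx": 0,"dy": 0,"dz": 2,"wx": 0,"wy": 0,"wz": 0,"claw": 90},{"dx": 0,"dy": 0,"dz": 0,"wx": 0,"wy": 0,"wz": 0,"claw": 90}])

```text
time: 33.37
ee_pos: [608.5, 302.7, 28.9]
tool_rot: [-0.003, 0.995, 0.101, 0.001]
wrist_force: [-1.0, -0.4, 0.4]
width: 55.5
```

```bash
python3 to.py 607.7 302.5 21.5 12
```

```text
t 33.37 q [-0.52  0.63 -0.01  1.51  0.    0.99 -0.33] p [608.5 302.7  28.9] F [-1.  -0.4  0.4] w 55.5
togo d [-0.8  0.   7.4] w [-0.01 -0.   -0.01] |w| 0.008760278908511054
in final frame [-0.8 -0.   7.4]
```

Emit:
drive_tool(series=[{"dx": -1,"dy": 0,"dz": 4,"wx": 0,"wy": 0,"wz": 0,"claw": 90},{"dx": 0,"dy": 0,"dz": 3,"wx": 0,"wy": 0,"wz": 0,"claw": 90},{"dx": 0,"dy": 0,"dz": 0,"wx": 0,"wy": 0,"wz": 0,"claw": 110},{"dx": 0,"dy": 0,"dz": 0,"wx": 0,"wy": 0,"wz": 0,"claw": 140},{"dx": 0,"dy": 0,"dz": 0,"wx": 0,"wy": 0,"wz": 0,"claw": 170},{"dx": 0,"dy": 0,"dz": 0,"wx": 0,"wy": 0,"wz": 0,"claw": 220},{"dx": 0,"dy": 0,"dz": 0,"wx": 0,"wy": 0,"wz": 0,"claw": 255},{"dx": 0,"dy": 0,"dz": 0,"wx": 0,"wy": 0,"wz": 0,"claw": 255},{"dx": 0,"dy": 0,"dz": 0,"wx": 0,"wy": 0,"wz": 0,"claw": 255},{"dx": 0,"dy": 0,"dz": 0,"wx": 0,"wy": 0,"wz": 0,"claw": 255}])

```text
time: 34.2
ee_pos: [607.6, 302.4, 22.0]
tool_rot: [-0.002, 0.995, 0.101, 0.001]
wrist_force: [1.0, -0.2, 3.6]
width: 19.0
```

```bash
python3 to.py 637 159 145 12
```

```text
t 34.2 q [-0.52  0.64 -0.01  1.52  0.    0.98 -0.33] p [607.6 302.4  22. ] F [ 1.  -0.2  3.6] w 19.0
togo d [   0.3  145.8 -123.7] w [-0.01 -0.   -0.01] |w| 0.008871478344379149
in final frame [  -1.1  146.3 -123. ]
```

Emit:
drive_tool(series=[{"dx": 0,"dy": 0,"dz": -10,"wx": 0,"wy": 0,"wz": 0,"claw": 255},{"dx": 0,"dy": 0,"dz": -25,"wx": 0,"wy": 0,"wz": 0,"claw": 255},{"dx": 0,"dy": 0,"dz": -35,"wx": 0,"wy": 0,"wz": 0,"claw": 255},{"dx": 0,"dy": 5,"dz": -32,"wx": 0,"wy": 0,"wz": 0,"claw": 255},{"dx": 0,"dy": 14,"dz": -16,"wx": 0,"wy": 0,"wz": 0,"claw": 255},{"dx": 0,"dy": 26,"dz": -6,"wx": 0,"wy": 0,"wz": 0,"claw": 255},{"dx": 0,"dy": 34,"dz": 0,"wx": 0,"wy": 0,"wz": 0,"claw": 255},{"dx": 0,"dy": 30,"dz": 0,"wx": 0,"wy": 0,"wz": 0,"claw": 255},{"dx": 0,"dy": 20,"dz": 0,"wx": 0,"wy": 0,"wz": 0,"claw": 255},{"dx": 0,"dy": 11,"dz": 0,"wx": 0,"wy": 0,"wz": 0,"claw": 255},{"dx": 0,"dy": 4,"dz": 0,"wx": 0,"wy": 0,"wz": 0,"claw": 255},{"dx": 0,"dy": 0,"dz": 0,"wx": 0,"wy": 0,"wz": 0,"claw": 255}])

```text
time: 35.2
ee_pos: [636.0, 160.2, 144.8]
tool_rot: [-0.002, 0.995, 0.101, 0.001]
wrist_force: [0.2, 0.1, 0.0]
width: 19.4
```

```bash
python3 to.py 637 159 78 12
```

```text
t 35.2 q [-0.34  0.47  0.03  1.5  -0.02  1.17 -0.1 ] p [636.  160.2 144.8] F [0.2 0.1 0. ] w 19.4
togo d [ 0.6  1.7 66.8] w [-0.01 -0.   -0.01] |w| 0.009115515988079177
in final frame [ 0.7  1.4 66.8]
```

Emit:
drive_tool(series=[{"dx": 0,"dy": 0,"dz": 5,"wx": 0,"wy": 0,"wz": 0,"claw": 255},{"dx": 0,"dy": 0,"dz": 12,"wx": 0,"wy": 0,"wz": 0,"claw": 255},{"dx": 0,"dy": 0,"dz": 15,"wx": 0,"wy": 0,"wz": 0,"claw": 255},{"dx": 0,"dy": 0,"dz": 15,"wx": 0,"wy": 0,"wz": 0,"claw": 255},{"dx": 0,"dy": 0,"dz": 10,"wx": 0,"wy": 0,"wz": 0,"claw": 255},{"dx": 0,"dy": 0,"dz": 6,"wx": 0,"wy": 0,"wz": 0,"claw": 255},{"dx": 0,"dy": 0,"dz": 3,"wx": 0,"wy": 0,"wz": 0,"claw": 255},{"dx": 0,"dy": 0,"dz": 0,"wx": 0,"wy": 0,"wz": 0,"claw": 255},{"dx": 0,"dy": 0,"dz": 0,"wx": 0,"wy": 0,"wz": 0,"claw": 165},{"dx": 0,"dy": 0,"dz": 0,"wx": 0,"wy": 0,"wz": 0,"claw": 165},{"dx": 0,"dy": 0,"dz": 0,"wx": 0,"wy": 0,"wz": 0,"claw": 165}])

```text
time: 36.12
ee_pos: [636.6, 161.1, 79.7]
tool_rot: [-0.003, 0.995, 0.101, 0.002]
wrist_force: [-0.6, -0.2, 0.7]
width: 29.9
```

Emit:
drive_tool(series=[{"dx": 0,"dy": 0,"dz": -8,"wx": 0,"wy": 0,"wz": 0,"claw": 165},{"dx": 0,"dy": 0,"dz": -20,"wx": 0,"wy": 0,"wz": 0,"claw": 165},{"dx": 0,"dy": 0,"dz": -28,"wx": 0,"wy": 0,"wz": 0,"claw": 165},{"dx": 0,"dy": 0,"dz": -28,"wx": 0,"wy": 0,"wz": 0,"claw": 120},{"dx": 0,"dy": 0,"dz": -15,"wx": 0,"wy": 0,"wz": 0,"claw": 90},{"dx": 0,"dy": 0,"dz": -5,"wx": 0,"wy": 0,"wz": 0,"claw": 90},{"dx": 0,"dy": 0,"dz": 0,"wx": 0,"wy": 0,"wz": 0,"claw": 90}])

```text
time: 36.7
ee_pos: [636.8, 160.6, 185.0]
tool_rot: [-0.003, 0.995, 0.101, 0.003]
wrist_force: [-0.4, 0.8, -0.0]
width: 55.8
```

```bash
python3 den.py wrist d5; python3 den.py top d5t; python3 to.py 454 -58 150 8
```

```text
PINK 0.97 px [ 67.2 407.2] c [452.7 -52.5] size [39.5 22. ] jaw 11.922768592834474 grip [454.3 -52.1] 769
red  0.85 px [179.8 346.2] c [543.5  33.7] size [48.6 23.2] jaw -33.61443710327148 grip [544.9  32.7] 1337
red  0.78 px [345.2 377.8] c [684.3  31. ] size [46.8 22. ] jaw -32.19250488281251 grip [685.7  30.1] 1186
PINK 0.68 px [325.7 233.8] c [641.6 154.9] size [50.8 22. ] jaw 132.2267723083496 grip [636.5 160.5] 593
red  0.61 px [113.1 263.1] c [485.3  97.8] size [46.8 23.2] jaw 151.79363632202148 grip [483.7  98.6] 1551
red  0.55 px [373.2 218.3] c [682.3  27. ] size [46.6 23.7] jaw -32.54621505737304 grip [684.   25.9] 207
PINK 0.46 px [415.9 328.7] c [450.8 -60.4] size [48.7 21.2] jaw 7.938829421997064 grip [452.3 -60.2] 210
t 36.9 q [-0.34  0.44  0.04  1.47 -0.02  1.24 -0.1 ] p [635.3 160.3 181.3] F [0.1 1.4 1.1] w 55.2
togo d [-221.5  177.4   30.5] w [-0.    0.    0.06] |w| 0.06334781303264414
in final frame [-209.9  190.9   31.3]
```

View pics/d5.png

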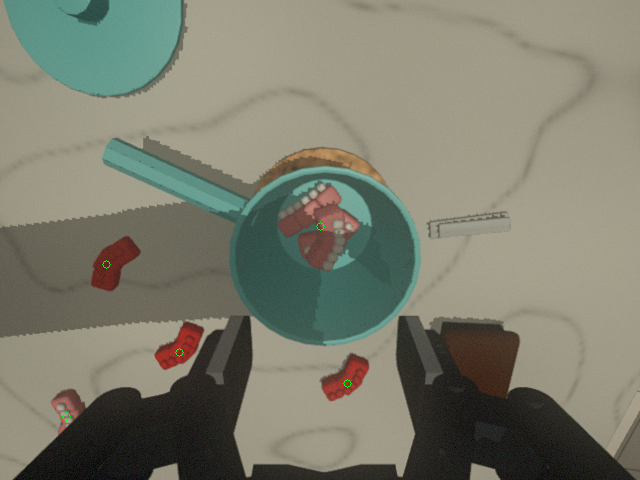

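Emit:
drive_tool(series=[{"dx": -8,"dy": 6,"dz": 0,"wx": 0,"wy": 0,"wz": 0,"claw": 90},{"dx": -18,"dy": 14,"dz": 0,"wx": 0,"wy": 0,"wz": 0,"claw": 90},{"dx": -26,"dy": 21,"dz": 0,"wx": 0,"wy": 0,"wz": 0,"claw": 90},{"dx": -30,"dy": 24,"dz": 0,"wx": 0,"wy": 0,"wz": 0,"claw": 90},{"dx": -30,"dy": 24,"dz": 0,"wx": 0,"wy": 0,"wz": 0,"claw": 90},{"dx": -30,"dy": 24,"dz": 5,"wx": 0,"wy": 0,"wz": 0.02,"claw": 90},{"dx": -30,"dy": 24,"dz": 10,"wx": 0,"wy": 0,"wz": 0.02,"claw": 90},{"dx": -24,"dy": 20,"dz": 10,"wx": 0,"wy": 0,"wz": 0.02,"claw": 90},{"dx": -16,"dy": 13,"dz": 10,"wx": 0,"wy": 0,"wz": 0,"claw": 90},{"dx": -8,"dy": 6,"dz": 5,"wx": 0,"wy": 0,"wz": 0,"claw": 90},{"dx": -3,"dy": 2,"dz": 0,"wx": 0,"wy": 0,"wz": 0,"claw": 90},{"dx": 0,"dy": 0,"dz": 0,"wx": 0,"wy": 0,"wz": 0,"claw": 90}])

```text
time: 37.9
ee_pos: [450.2, -55.9, 141.6]
tool_rot: [-0.002, 0.997, 0.071, 0.001]
wrist_force: [0.4, 0.6, 0.4]
width: 55.4
```

```bash
python3 den.py wrist d6; python3 to.py 454 -57.5 21.5 8
```

```text
PINK 0.82 px [324.7 244.9] c [452.3 -57.6] size [47.7 22.4] jaw 8.328500747680655 grip [454.  -57.4] 1933
t 38.0 q [-0.11  0.05  0.14  2.03 -0.01  1.06  0.18] p [451.4 -54.9 142.1] F [0.6 0.2 0.5] w 55.0
togo d [  1.8   3.5 120.6] w [-0.01 -0.    0.01] |w| 0.00731862566355588
in final frame [  2.2   3.  120.6]
```

View pics/d6.png

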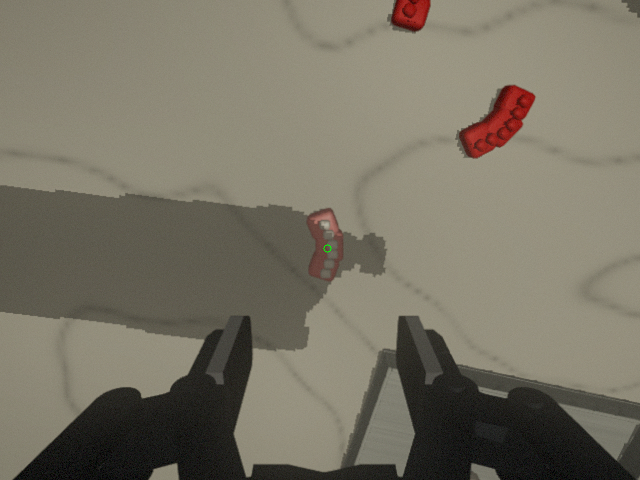

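Emit:
drive_tool(series=[{"dx": 1,"dy": 2,"dz": 10,"wx": 0,"wy": 0,"wz": 0,"claw": 90},{"dx": 1,"dy": 1,"dz": 22,"wx": 0,"wy": 0,"wz": 0,"claw": 90},{"dx": 0,"dy": 0,"dz": 26,"wx": 0,"wy": 0,"wz": 0,"claw": 90},{"dx": 0,"dy": 0,"dz": 22,"wx": 0,"wy": 0,"wz": 0,"claw": 90},{"dx": 0,"dy": 0,"dz": 16,"wx": 0,"wy": 0,"wz": 0,"claw": 90},{"dx": 0,"dy": 0,"dz": 9,"wx": 0,"wy": 0,"wz": 0,"claw": 90},{"dx": 0,"dy": 0,"dz": 5,"wx": 0,"wy": 0,"wz": 0,"claw": 90},{"dx": 0,"dy": 0,"dz": 2,"wx": 0,"wy": 0,"wz": 0,"claw": 90},{"dx": 0,"dy": 0,"dz": 0,"wx": 0,"wy": 0,"wz": 0,"claw": 90}])

```text
time: 38.75
ee_pos: [453.4, -57.9, 29.6]
tool_rot: [-0.002, 0.997, 0.071, 0.001]
wrist_force: [-0.7, 0.1, -1.1]
width: 55.3
```

```bash
python3 to.py 454 -57.5 21.5 8
```

```text
t 38.75 q [-0.1   0.23  0.14  2.12 -0.05  0.8   0.22] p [453.4 -57.9  29.6] F [-0.7  0.1 -1.1] w 55.3
togo d [ 0.6 -0.3  8.1] w [-0.01 -0.    0.  ] |w| 0.006203608248442794
in final frame [ 0.7 -0.3  8.1]
```

Emit:
drive_tool(series=[{"dx": 0,"dy": 0,"dz": 4,"wx": 0,"wy": 0,"wz": 0,"claw": 90},{"dx": 0,"dy": 0,"dz": 3,"wx": 0,"wy": 0,"wz": 0,"claw": 90},{"dx": 0,"dy": 0,"dz": 0,"wx": 0,"wy": 0,"wz": 0,"claw": 110},{"dx": 0,"dy": 0,"dz": 0,"wx": 0,"wy": 0,"wz": 0,"claw": 140},{"dx": 0,"dy": 0,"dz": 0,"wx": 0,"wy": 0,"wz": 0,"claw": 170},{"dx": 0,"dy": 0,"dz": 0,"wx": 0,"wy": 0,"wz": 0,"claw": 220},{"dx": 0,"dy": 0,"dz": 0,"wx": 0,"wy": 0,"wz": 0,"claw": 255},{"dx": 0,"dy": 0,"dz": 0,"wx": 0,"wy": 0,"wz": 0,"claw": 255},{"dx": 0,"dy": 0,"dz": 0,"wx": 0,"wy": 0,"wz": 0,"claw": 255},{"dx": 0,"dy": 0,"dz": 0,"wx": 0,"wy": 0,"wz": 0,"claw": 255}])

```text
time: 39.58
ee_pos: [453.5, -58.0, 22.9]
tool_rot: [-0.002, 0.997, 0.071, 0.001]
wrist_force: [0.6, -0.2, 5.7]
width: 19.3
```

```bash
python3 to.py 637 159 150 8
```

```text
t 39.58 q [-0.1   0.24  0.14  2.12 -0.06  0.78  0.22] p [453.5 -58.   22.9] F [ 0.6 -0.2  5.7] w 19.3
togo d [ 212.9 -189.3 -125.6] w [-0.01 -0.    0.  ] |w| 0.00633075372700773
in final frame [ 211.9 -189.4 -127.1]
```

Emit:
drive_tool(series=[{"dx": 0,"dy": 0,"dz": -10,"wx": 0,"wy": 0,"wz": 0,"claw": 255},{"dx": 0,"dy": 0,"dz": -25,"wx": 0,"wy": 0,"wz": 0,"claw": 255},{"dx": 6,"dy": -5,"dz": -35,"wx": 0,"wy": 0,"wz": 0,"claw": 255},{"dx": 14,"dy": -12,"dz": -32,"wx": 0,"wy": 0,"wz": 0,"claw": 255},{"dx": 22,"dy": -20,"dz": -18,"wx": 0,"wy": 0,"wz": 0,"claw": 255},{"dx": 28,"dy": -25,"dz": -6,"wx": 0,"wy": 0,"wz": 0,"claw": 255},{"dx": 30,"dy": -27,"dz": 0,"wx": 0,"wy": 0,"wz": 0,"claw": 255},{"dx": 30,"dy": -27,"dz": 0,"wx": 0,"wy": 0,"wz": 0,"claw": 255},{"dx": 30,"dy": -27,"dz": 0,"wx": 0,"wy": 0,"wz": 0,"claw": 255},{"dx": 26,"dy": -23,"dz": 0,"wx": 0,"wy": 0,"wz": 0,"claw": 255},{"dx": 16,"dy": -14,"dz": 0,"wx": 0,"wy": 0,"wz": 0,"claw": 255},{"dx": 8,"dy": -7,"dz": 0,"wx": 0,"wy": 0,"wz": 0,"claw": 255}])

```text
time: 40.58
ee_pos: [634.6, 159.8, 149.5]
tool_rot: [-0.003, 0.997, 0.073, 0.0]
wrist_force: [0.2, 0.3, 0.1]
width: 19.1
```

Emit:
drive_tool(series=[{"dx": 2,"dy": -2,"dz": 0,"wx": 0,"wy": 0,"wz": 0,"claw": 255},{"dx": 0,"dy": 0,"dz": 0,"wx": 0,"wy": 0,"wz": 0,"claw": 255},{"dx": 0,"dy": 0,"dz": 0,"wx": 0,"wy": 0,"wz": 0,"claw": 255}])

```text
time: 40.83
ee_pos: [635.3, 157.5, 149.9]
tool_rot: [-0.002, 0.997, 0.071, 0.001]
wrist_force: [-0.8, -0.7, 0.0]
width: 19.3
```

```bash
python3 to.py 637 159 84 8;  python3 - <<'E'
from h import *
p=get_image("wrist");cv2.imwrite("pics/w6.png",p["image"])
E
```

```text
t 40.83 q [-0.34  0.46  0.04  1.5  -0.03  1.18 -0.15] p [635.3 157.5 149.9] F [-0.8 -0.7  0. ] w 19.3
togo d [ 1.8 -1.  65.9] w [-0. -0.  0.] |w| 0.004772789531593994
in final frame [ 1.9 -1.3 65.9]
```

View pics/w6.png

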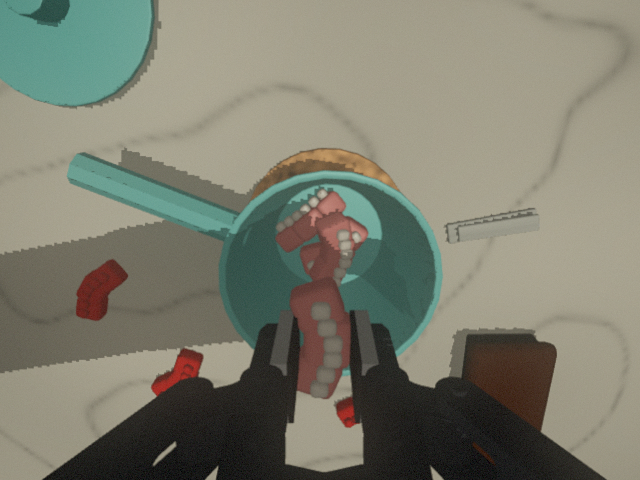

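Emit:
drive_tool(series=[{"dx": 4,"dy": -1,"dz": 5,"wx": 0,"wy": 0,"wz": 0,"claw": 255},{"dx": 4,"dy": 0,"dz": 12,"wx": 0,"wy": 0,"wz": 0,"claw": 255},{"dx": 0,"dy": 0,"dz": 15,"wx": 0,"wy": 0,"wz": 0,"claw": 255},{"dx": 0,"dy": 0,"dz": 15,"wx": 0,"wy": 0,"wz": 0,"claw": 255},{"dx": 0,"dy": 0,"dz": 10,"wx": 0,"wy": 0,"wz": 0,"claw": 255},{"dx": 0,"dy": 0,"dz": 6,"wx": 0,"wy": 0,"wz": 0,"claw": 255},{"dx": 0,"dy": 0,"dz": 3,"wx": 0,"wy": 0,"wz": 0,"claw": 255},{"dx": 0,"dy": 0,"dz": 0,"wx": 0,"wy": 0,"wz": 0,"claw": 255},{"dx": 0,"dy": 0,"dz": 0,"wx": 0,"wy": 0,"wz": 0,"claw": 168},{"dx": 0,"dy": 0,"dz": 0,"wx": 0,"wy": 0,"wz": 0,"claw": 168},{"dx": 0,"dy": 0,"dz": 0,"wx": 0,"wy": 0,"wz": 0,"claw": 168}])

```text
time: 41.8
ee_pos: [644.1, 161.1, 84.7]
tool_rot: [-0.003, 0.997, 0.071, 0.002]
wrist_force: [0.3, 0.5, 0.4]
width: 29.1
```

Emit:
drive_tool(series=[{"dx": 0,"dy": 0,"dz": -8,"wx": 0,"wy": 0,"wz": 0,"claw": 168},{"dx": 0,"dy": 0,"dz": -20,"wx": 0,"wy": 0,"wz": 0,"claw": 168},{"dx": 0,"dy": 0,"dz": -28,"wx": 0,"wy": 0,"wz": 0,"claw": 168},{"dx": 0,"dy": 0,"dz": -30,"wx": 0,"wy": 0,"wz": 0,"claw": 120},{"dx": 0,"dy": 0,"dz": -20,"wx": 0,"wy": 0,"wz": 0,"claw": 90},{"dx": 0,"dy": 0,"dz": -8,"wx": 0,"wy": 0,"wz": 0,"claw": 90},{"dx": 0,"dy": 0,"dz": 0,"wx": 0,"wy": 0,"wz": 0,"claw": 90}])

```text
time: 42.38
ee_pos: [644.6, 160.7, 201.0]
tool_rot: [-0.003, 0.997, 0.071, 0.003]
wrist_force: [0.6, -0.2, 0.2]
width: 55.3
```

```bash
python3 den.py wrist d7; python3 - <<'E'
from ik2 import *
p=get_image("wrist");c=cloud(p);k=c[(np.hypot(c[:,0]-637,c[:,1]-159)<38)];print("max z inside cup",np.percentile(k[:,2],[50,99,100]))
p=get_image("top");r=regions_of(p,"lid")
for d in r[:2]:
    c=cloud(p,d["mask"]);t=c[(c[:,2]>12)&(c[:,2]<20)];k=c[c[:,2]>34];print("lid",d["p"],d["mask"].sum(),cv2.minEnclosingCircle(t[:,:2].astype(np.float32)),t.mean(0),k.mean(0) if len(k) else 0)
E
python3 to.py 466 274 150 8
```

```text
red  0.86 px [116.7 266. ] c [485.4  97.7] size [47.3 23.1] jaw 152.15266799926758 grip [483.9  98.5] 1356
red  0.81 px [344.6 364.9] c [683.9  30.2] size [47.2 22.4] jaw -32.031200408935554 grip [685.4  29.2] 1107
PINK 0.69 px [295.2 204.1] c [623.7 170. ] size [43.  21.9] jaw 132.58205795288086 grip [623.6 170.1] 1564
red  0.65 px [185.2 342.3] c [543.5  33.7] size [48.1 23.1] jaw -33.53438949584962 grip [545.1  32.6] 1190
PINK 0.63 px [302.6 237. ] c [629.8 147. ] size [28.1 16.5] jaw 177.48383331298828 grip [623.9 147.2] 618
max z inside cup [219.1  261.62 263.21]
lid 0.63 2345 ((465.58929443359375, 272.6607360839844), 55.51907730102539) [464.73 272.44  15.53] [465.42 272.42  39.27]
lid 0.29 65 ((0.0, 0.0), 0.0) [nan nan nan] [513.43 191.57  69.17]
t 42.63 q [-0.35  0.44  0.05  1.43 -0.03  1.27 -0.15] p [642.7 160.3 196.1] F [-0.9 -0.2 -0.9] w 55.4
togo d [-158.7 -137.5   46.8] w [-0.  0.  0.] |w| 0.005334516254449911
in final frame [-159.2 -137.2   46.1]<stdin>:5: RuntimeWarning: Mean of empty slice.
  ret = um.true_divide(
```

View pics/d7.png

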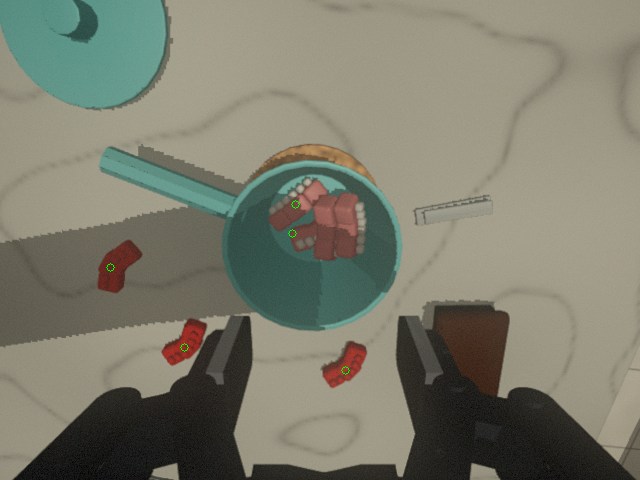

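Emit:
drive_tool(series=[{"dx": -8,"dy": -7,"dz": 0,"wx": 0,"wy": 0,"wz": 0,"claw": 90},{"dx": -18,"dy": -15,"dz": 0,"wx": 0,"wy": 0,"wz": 0,"claw": 90},{"dx": -26,"dy": -23,"dz": 0,"wx": 0,"wy": 0,"wz": 0,"claw": 90},{"dx": -28,"dy": -24,"dz": 5,"wx": 0,"wy": 0,"wz": 0,"claw": 90},{"dx": -28,"dy": -24,"dz": 10,"wx": 0,"wy": 0,"wz": 0,"claw": 90},{"dx": -24,"dy": -21,"dz": 10,"wx": 0,"wy": 0,"wz": 0,"claw": 90},{"dx": -15,"dy": -13,"dz": 10,"wx": 0,"wy": 0,"wz": 0,"claw": 90},{"dx": -8,"dy": -7,"dz": 5,"wx": 0,"wy": 0,"wz": 0,"claw": 90},{"dx": -3,"dy": -3,"dz": 0,"wx": 0,"wy": 0,"wz": 0,"claw": 90},{"dx": 0,"dy": 0,"dz": 0,"wx": 0,"wy": 0,"wz": 0,"claw": 90},{"dx": 0,"dy": 0,"dz": 0,"wx": 0,"wy": 0,"wz": 0,"claw": 90}])

```text
time: 43.55
ee_pos: [468.8, 273.1, 158.6]
tool_rot: [-0.002, 0.997, 0.071, 0.001]
wrist_force: [0.6, -0.2, -0.5]
width: 55.5
```

```bash
python3 - <<'E'
from ik2 import *
np.set_printoptions(precision=1,suppress=True)
p=get_image("wrist");cv2.imwrite("pics/l1.png",p["image"])
r=regions_of(p,"lid");d=max(r,key=lambda d:d["mask"].sum())
c=cloud(p,d["mask"]);t=c[(c[:,2]>11)&(c[:,2]<20)];k=c[c[:,2]>37]
print("lid",cv2.minEnclosingCircle(t[:,:2].astype(np.float32)),t[:,2].mean(),"knob",cv2.minEnclosingCircle(k[:,:2].astype(np.float32)),k.mean(0))
E
python3 to.py 467 273.5 38 8
```

```text
lid ((467.166015625, 274.8717346191406), 56.011653900146484) 16.87139056195018 knob ((467.2571105957031, 275.12701416015625), 12.01867389678955) [467.2 275.7  40.6]
t 43.65 q [-0.56  0.22 -0.06  1.8   0.01  1.12 -0.48] p [469.1 272.8 158.6] F [0.7 0.  0.6] w 55.6
togo d [ -2.3  -0.4 120.6] w [-0.01 -0.    0.  ] |w| 0.005605294406800516
in final frame [ -2.   -0.9 120.6]
```

View pics/l1.png

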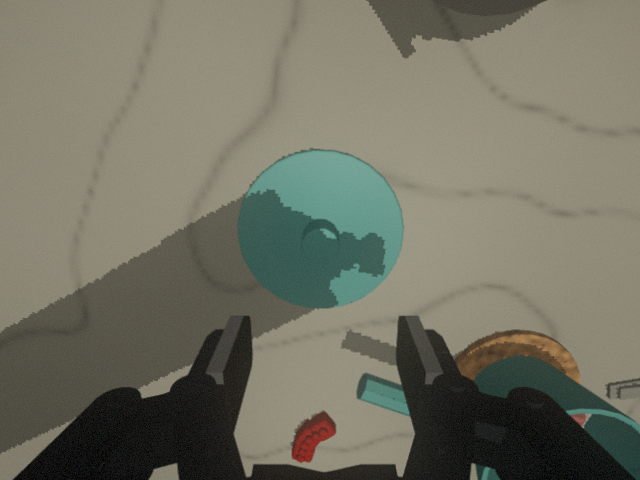

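Emit:
drive_tool(series=[{"dx": -1,"dy": -1,"dz": 10,"wx": 0,"wy": 0,"wz": 0,"claw": 90},{"dx": -1,"dy": -1,"dz": 22,"wx": 0,"wy": 0,"wz": 0,"claw": 90},{"dx": 0,"dy": 0,"dz": 26,"wx": 0,"wy": 0,"wz": 0,"claw": 90},{"dx": 0,"dy": 0,"dz": 22,"wx": 0,"wy": 0,"wz": 0,"claw": 90},{"dx": 0,"dy": 0,"dz": 16,"wx": 0,"wy": 0,"wz": 0,"claw": 90},{"dx": 0,"dy": 0,"dz": 9,"wx": 0,"wy": 0,"wz": 0,"claw": 90},{"dx": 0,"dy": 0,"dz": 5,"wx": 0,"wy": 0,"wz": 0,"claw": 90},{"dx": 0,"dy": 0,"dz": 2,"wx": 0,"wy": 0,"wz": 0,"claw": 90},{"dx": 0,"dy": 0,"dz": 0,"wx": 0,"wy": 0,"wz": 0,"claw": 90}])

```text
time: 44.4
ee_pos: [465.9, 276.1, 46.4]
tool_rot: [-0.002, 0.997, 0.071, 0.001]
wrist_force: [0.3, 0.8, 0.6]
width: 55.3
```

```bash
python3 to.py 467.2 275 37.5 8
```

```text
t 44.4 q [-0.57  0.36 -0.06  1.89  0.02  0.89 -0.49] p [465.9 276.1  46.4] F [0.3 0.8 0.6] w 55.3
togo d [1.1 1.3 8.9] w [-0.01 -0.    0.  ] |w| 0.006076507457053063
in final frame [1.2 1.2 8.9]
```

Emit:
drive_tool(series=[{"dx": 1,"dy": 1,"dz": 4,"wx": 0,"wy": 0,"wz": 0,"claw": 90},{"dx": 0,"dy": 0,"dz": 3,"wx": 0,"wy": 0,"wz": 0,"claw": 90},{"dx": 0,"dy": 0,"dz": 1,"wx": 0,"wy": 0,"wz": 0,"claw": 110},{"dx": 0,"dy": 0,"dz": 0,"wx": 0,"wy": 0,"wz": 0,"claw": 130},{"dx": 0,"dy": 0,"dz": 0,"wx": 0,"wy": 0,"wz": 0,"claw": 160},{"dx": 0,"dy": 0,"dz": 0,"wx": 0,"wy": 0,"wz": 0,"claw": 200},{"dx": 0,"dy": 0,"dz": 0,"wx": 0,"wy": 0,"wz": 0,"claw": 255},{"dx": 0,"dy": 0,"dz": 0,"wx": 0,"wy": 0,"wz": 0,"claw": 255},{"dx": 0,"dy": 0,"dz": 0,"wx": 0,"wy": 0,"wz": 0,"claw": 255},{"dx": 0,"dy": 0,"dz": 0,"wx": 0,"wy": 0,"wz": 0,"claw": 255}], newtons=60)

```text
time: 45.23
ee_pos: [466.9, 275.4, 38.7]
tool_rot: [-0.003, 0.997, 0.071, 0.001]
wrist_force: [-0.6, -1.0, 5.8]
width: 21.8
```

```bash
python3 to.py 637 159 170 8
```

```text
t 45.23 q [-0.56  0.37 -0.06  1.89  0.02  0.87 -0.49] p [466.9 275.4  38.7] F [-0.6 -1.   5.8] w 21.8
togo d [ 152.2  138.8 -131.6] w [-0.01 -0.    0.  ] |w| 0.00640667896118367
in final frame [ 152.2  139.  -131.3]
```

Emit:
drive_tool(series=[{"dx": 0,"dy": 0,"dz": -6,"wx": 0,"wy": 0,"wz": 0,"claw": 255},{"dx": 0,"dy": 0,"dz": -18,"wx": 0,"wy": 0,"wz": 0,"claw": 255},{"dx": 0,"dy": 0,"dz": -30,"wx": 0,"wy": 0,"wz": 0,"claw": 255},{"dx": 0,"dy": 0,"dz": -32,"wx": 0,"wy": 0,"wz": 0,"claw": 255},{"dx": 6,"dy": 5,"dz": -28,"wx": 0,"wy": 0,"wz": 0,"claw": 255},{"dx": 14,"dy": 13,"dz": -14,"wx": 0,"wy": 0,"wz": 0,"claw": 255},{"dx": 22,"dy": 20,"dz": -6,"wx": 0,"wy": 0,"wz": 0,"claw": 255},{"dx": 26,"dy": 24,"dz": 0,"wx": 0,"wy": 0,"wz": 0,"claw": 255},{"dx": 26,"dy": 24,"dz": 0,"wx": 0,"wy": 0,"wz": 0,"claw": 255},{"dx": 24,"dy": 22,"dz": 0,"wx": 0,"wy": 0,"wz": 0,"claw": 255},{"dx": 18,"dy": 16,"dz": 0,"wx": 0,"wy": 0,"wz": 0,"claw": 255},{"dx": 10,"dy": 9,"dz": 0,"wx": 0,"wy": 0,"wz": 0,"claw": 255}])

```text
time: 46.23
ee_pos: [632.0, 160.4, 171.6]
tool_rot: [-0.002, 0.998, 0.07, 0.001]
wrist_force: [-0.0, -0.3, -0.3]
width: 22.1
```

Emit:
drive_tool(series=[{"dx": 4,"dy": 4,"dz": 0,"wx": 0,"wy": 0,"wz": 0,"claw": 255},{"dx": 1,"dy": 1,"dz": 0,"wx": 0,"wy": 0,"wz": 0,"claw": 255},{"dx": 0,"dy": 0,"dz": 0,"wx": 0,"wy": 0,"wz": 0,"claw": 255},{"dx": 0,"dy": 0,"dz": 0,"wx": 0,"wy": 0,"wz": 0,"claw": 255}])

```text
time: 46.57
ee_pos: [634.7, 160.8, 171.9]
tool_rot: [-0.003, 0.997, 0.072, 0.001]
wrist_force: [-0.9, 0.5, -0.9]
width: 21.9
```

```bash
python3 to.py 637 159 130 8; python3 - <<'E'
from ik2 import *
np.set_printoptions(precision=1,suppress=True)
p=get_image("wrist");cv2.imwrite("pics/l2.png",p["image"])
p=get_image("scene");cv2.imwrite("pics/l2s.png",cv2.resize(p["image"][170:310,260:440],None,fx=4.4,fy=4.2,interpolation=cv2.INTER_CUBIC))
p=get_image("top");cv2.imwrite("pics/l2t.png",cv2.resize(p["image"][170:320,220:400],None,fx=4.4,fy=4,interpolation=cv2.INTER_CUBIC))
E
```

```text
t 46.57 q [-0.35  0.44  0.05  1.48 -0.03  1.22 -0.15] p [634.7 160.8 171.9] F [-0.9  0.5 -0.9] w 21.9
togo d [ 2.   2.3 41.9] w [-0.01 -0.    0.01] |w| 0.0073181393916164975
in final frame [ 2.   2.1 41.9]
```

View pics/l2.png

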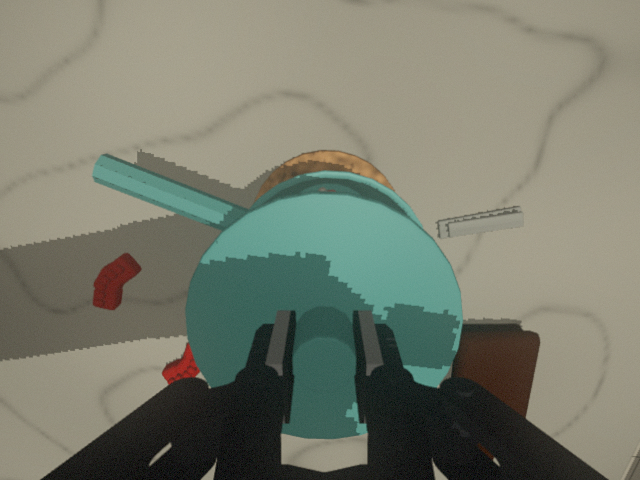

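View pics/l2s.png

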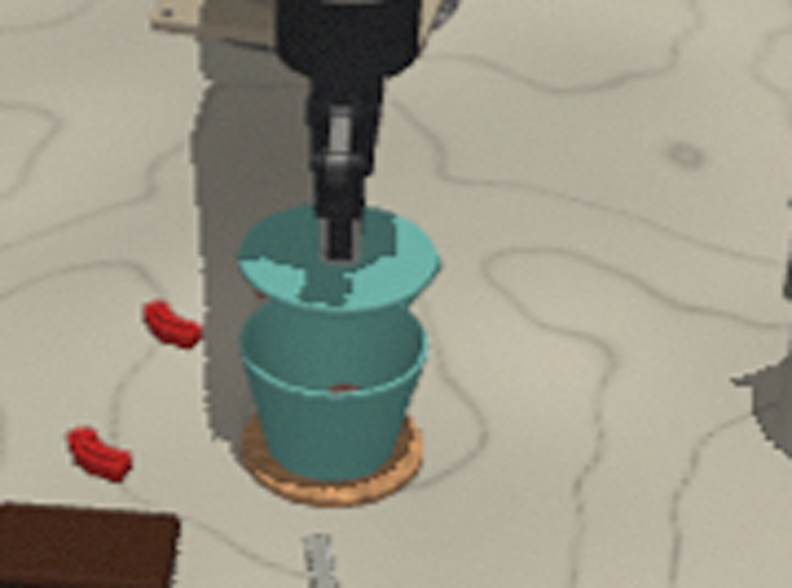

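Emit:
drive_tool(series=[{"dx": 2.6,"dy": 1.7,"dz": 5,"wx": 0,"wy": 0,"wz": 0,"claw": 255},{"dx": 0,"dy": 0,"dz": 12,"wx": 0,"wy": 0,"wz": 0,"claw": 255},{"dx": 0,"dy": 0,"dz": 12,"wx": 0,"wy": 0,"wz": 0,"claw": 255},{"dx": 0,"dy": 0,"dz": 7,"wx": 0,"wy": 0,"wz": 0,"claw": 255},{"dx": 0,"dy": 0,"dz": 3,"wx": 0,"wy": 0,"wz": 0,"claw": 255},{"dx": 0,"dy": 0,"dz": 0,"wx": 0,"wy": 0,"wz": 0,"claw": 255},{"dx": 0,"dy": 0,"dz": 0,"wx": 0,"wy": 0,"wz": 0,"claw": 255}])

```text
time: 47.3
ee_pos: [638.4, 158.4, 132.7]
tool_rot: [-0.002, 0.997, 0.071, 0.001]
wrist_force: [0.6, -0.6, -1.3]
width: 21.9
```

```bash
python3 to.py 637.5 159.5 116.7 8; python3 - <<'E'
from ik2 import *
p=get_image("wrist");cv2.imwrite("pics/l3.png",p["image"])
t=np.linspace(0,2*np.pi,200)
p=get_image("scene");im=p["image"][200:300,270:400];S=6;im=cv2.resize(im,None,fx=S,fy=S,interpolation=cv2.INTER_CUBIC)
s=state();e=s["ee_pos"]
for c,r,z,col in [((637.5,159.5),55,88,(0,0,255)),(e[:2],56,e[2]-22.7,(0,255,0))]:
    q=((proj(p,np.c_[c[0]+r*np.cos(t),c[1]+r*np.sin(t),z+0*t])-[269.5,199.5])*S).astype(int);cv2.polylines(im,[q],True,col,1)
cv2.imwrite("pics/l3s.png",im)
E
```

```text
t 47.3 q [-0.35  0.48  0.05  1.51 -0.03  1.15 -0.15] p [638.4 158.4 132.7] F [ 0.6 -0.6 -1.3] w 21.9
togo d [-0.8 -1.2 16. ] w [-0.01 -0.    0.  ] |w| 0.005834264347819075
in final frame [-0.8 -1.3 16. ]
```

View pics/l3s.png

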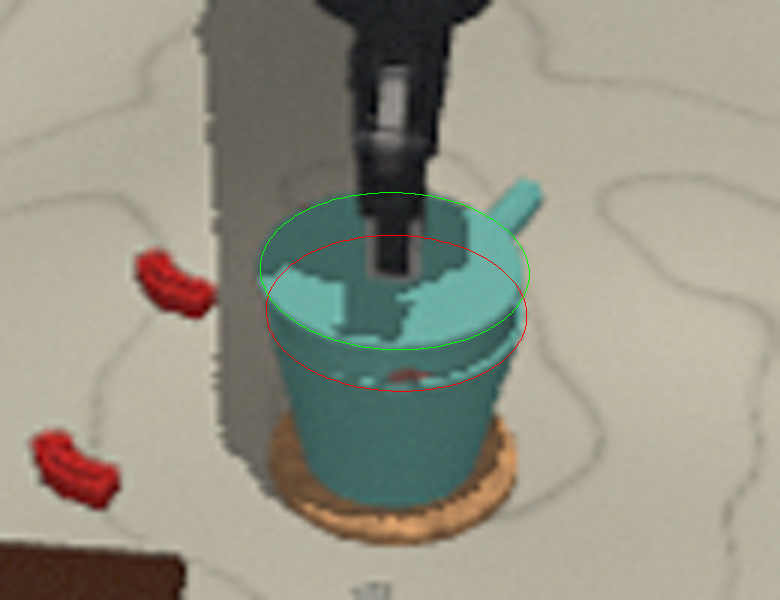

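View pics/l3.png

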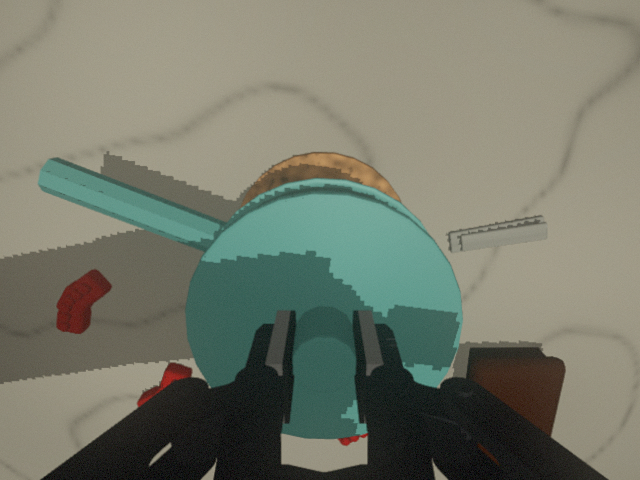

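Emit:
drive_tool(series=[{"dx": -0.8,"dy": -1.2,"dz": 2,"wx": 0,"wy": 0,"wz": 0,"claw": 255},{"dx": 0,"dy": 0,"dz": 4,"wx": 0,"wy": 0,"wz": 0,"claw": 255},{"dx": 0,"dy": 0,"dz": 4,"wx": 0,"wy": 0,"wz": 0,"claw": 255},{"dx": 0,"dy": 0,"dz": 3,"wx": 0,"wy": 0,"wz": 0,"claw": 255},{"dx": 0,"dy": 0,"dz": 2,"wx": 0,"wy": 0,"wz": 0,"claw": 255},{"dx": 0,"dy": 0,"dz": 0,"wx": 0,"wy": 0,"wz": 0,"claw": 255},{"dx": 0,"dy": 0,"dz": 0,"wx": 0,"wy": 0,"wz": 0,"claw": 255}])

```text
time: 47.98
ee_pos: [637.4, 159.5, 117.7]
tool_rot: [-0.002, 0.997, 0.071, 0.001]
wrist_force: [0.1, -0.3, -0.4]
width: 21.9
```

```bash
python3 to.py 637.5 159.5 116.7 8
```

```text
t 47.98 q [-0.35  0.49  0.05  1.52 -0.03  1.12 -0.15] p [637.4 159.5 117.7] F [ 0.1 -0.3 -0.4] w 21.9
togo d [ 0.1 -0.   1. ] w [-0.01 -0.    0.  ] |w| 0.00579539072934732
in final frame [ 0.1 -0.   1. ]
```

No contact, plug is in. Last bit, release, retreat.

Emit:
drive_tool(series=[{"dx": 0,"dy": 0,"dz": 1,"wx": 0,"wy": 0,"wz": 0,"claw": 255},{"dx": 0,"dy": 0,"dz": 1,"wx": 0,"wy": 0,"wz": 0,"claw": 255},{"dx": 0,"dy": 0,"dz": 0,"wx": 0,"wy": 0,"wz": 0,"claw": 255},{"dx": 0,"dy": 0,"dz": 0,"wx": 0,"wy": 0,"wz": 0,"claw": 255}])

```text
time: 48.32
ee_pos: [637.8, 159.5, 116.7]
tool_rot: [-0.003, 0.997, 0.071, 0.001]
wrist_force: [-1.9, -1.8, 5.4]
width: 21.8
```

```bash
python3 to.py 637.5 159.5 116.7 8
```

```text
t 48.32 q [-0.35  0.49  0.04  1.53 -0.03  1.12 -0.15] p [637.8 159.5 116.7] F [-1.9 -1.8  5.4] w 21.8
togo d [-0.3  0.   0. ] w [-0.01 -0.    0.  ] |w| 0.006391697651845669
in final frame [-0.3  0.   0. ]
```

Emit:
drive_tool(series=[{"dx": 0,"dy": 0,"dz": 0,"wx": 0,"wy": 0,"wz": 0,"claw": 170},{"dx": 0,"dy": 0,"dz": 0,"wx": 0,"wy": 0,"wz": 0,"claw": 130},{"dx": 0,"dy": 0,"dz": 0,"wx": 0,"wy": 0,"wz": 0,"claw": 110},{"dx": 0,"dy": 0,"dz": 0,"wx": 0,"wy": 0,"wz": 0,"claw": 110},{"dx": 0,"dy": 0,"dz": -8,"wx": 0,"wy": 0,"wz": 0,"claw": 110},{"dx": 0,"dy": 0,"dz": -20,"wx": 0,"wy": 0,"wz": 0,"claw": 110},{"dx": 0,"dy": 0,"dz": -30,"wx": 0,"wy": 0,"wz": 0,"claw": 110},{"dx": -15,"dy": 15,"dz": -30,"wx": 0,"wy": 0,"wz": 0,"claw": 110},{"dx": -22,"dy": 22,"dz": -15,"wx": 0,"wy": 0,"wz": 0,"claw": 110},{"dx": -22,"dy": 22,"dz": -10,"wx": 0,"wy": 0,"wz": 0,"claw": 110},{"dx": -22,"dy": 22,"dz": 0,"wx": 0,"wy": 0,"wz": 0,"claw": 110},{"dx": -10,"dy": 10,"dz": 0,"wx": 0,"wy": 0,"wz": 0,"claw": 110}])

```text
time: 49.32
ee_pos: [559.1, 52.3, 230.1]
tool_rot: [-0.002, 0.998, 0.07, 0.002]
wrist_force: [0.5, -1.1, 0.0]
width: 48.8
```

Emit:
drive_tool(series=[{"dx": -15,"dy": 15,"dz": 0,"wx": 0,"wy": 0,"wz": 0,"claw": 110},{"dx": -22,"dy": 22,"dz": 0,"wx": 0,"wy": 0,"wz": 0,"claw": 110},{"dx": -15,"dy": 15,"dz": 0,"wx": 0,"wy": 0,"wz": 0,"claw": 110},{"dx": 0,"dy": 0,"dz": 0,"wx": 0,"wy": 0,"wz": 0,"claw": 110},{"dx": 0,"dy": 0,"dz": 0,"wx": 0,"wy": 0,"wz": 0,"claw": 110}])

```text
time: 49.73
ee_pos: [516.1, -3.8, 228.8]
tool_rot: [-0.003, 0.998, 0.07, 0.002]
wrist_force: [0.6, 0.3, -0.2]
width: 48.8
```

```bash
python3 - <<'E'
from ik2 import *
np.set_printoptions(precision=1,suppress=True)
rec()
p=get_image("scene");cv2.imwrite("pics/fs.png",cv2.resize(p["image"][190:330,140:420],None,fx=2.8,fy=2.8,interpolation=cv2.INTER_CUBIC))
cv2.imwrite("pics/fs2.png",cv2.resize(p["image"][215:300,280:390],None,fx=7,fy=7,interpolation=cv2.INTER_CUBIC))
for n in ("scene","top"):
    p=get_image(n)
    c=cloud(p);k=c[(np.hypot(c[:,0]-637,c[:,1]-159)<54)&(np.hypot(c[:,0]-637,c[:,1]-159)>20)&(c[:,2]>85)&(c[:,2]<110)]
    A=np.c_[k[:,:2]-[637,159],np.ones(len(k))];co=np.linalg.lstsq(A,k[:,2],rcond=None)[0];print(n,"disc plane slope(mrad),z",co[:2]*1000,co[2],len(k))
    kn=c[(np.hypot(c[:,0]-637,c[:,1]-159)<20)&(c[:,2]>112)];print("knob",kn.mean(0),kn[:,2].max())
cv2.imwrite("pics/ft.png",p["image"])
E
```

```text
t 49.73 q [-0.2  0.1  0.1  1.8 -0.   1.2  0.1] p [516.1  -3.8 228.8] F [ 0.6  0.3 -0.2] w 48.8
scene disc plane slope(mrad),z [-16.7  -8.4] 95.32223444728832 738
knob [640.3 157.9 118.2] 121.72267160878879
top disc plane slope(mrad),z [-1.2 -0.3] 93.34292677975144 1985
knob [635.8 157.3 117.3] 122.12513094287083
```

View pics/fs.png

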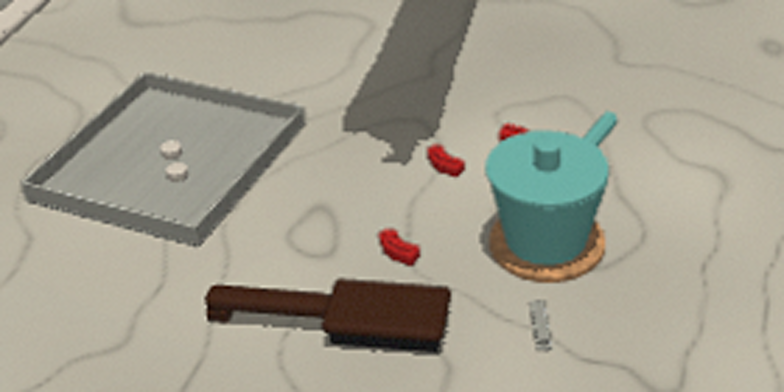

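View pics/fs2.png

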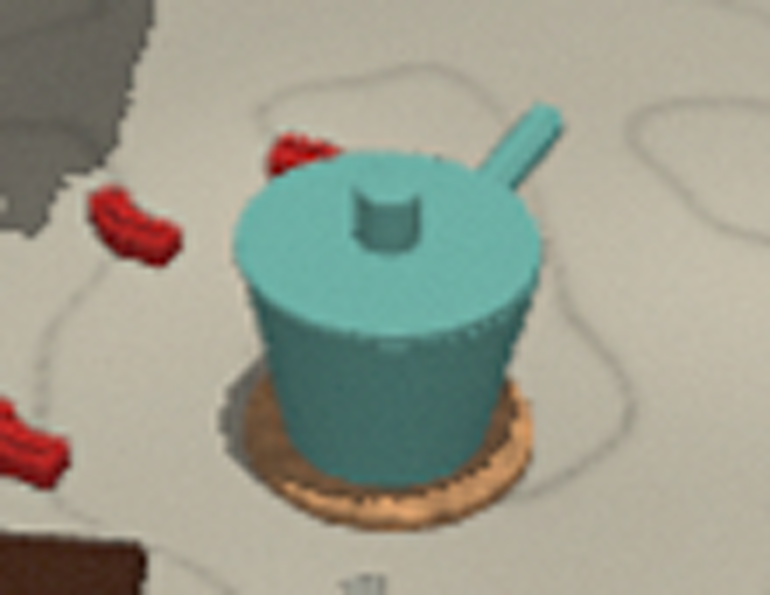

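View pics/ft.png

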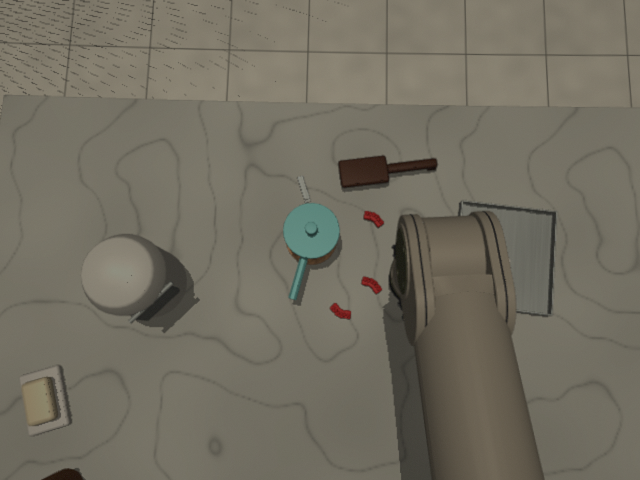

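```bash
python3 -c "
from workcell import *
print(sign_off())"
```

```text
the job is handed in; nothing more can be done
None
```

I finished the job in the order asked and handed it in at about 50 s of the 208 s allowed. Both tablets are in the tray, and the cup is upright on the coaster with all four pink dentures inside and the lid on.

**What I did:** I gripped the cup by its handle, tipped both tablets into the tray, and checked the cup was empty before setting it back on the coaster. I then put the four dentures in one at a time and fitted the lid. I left the three red look-alikes alone.

**Last checks:**
- **Lid:** it went in without catching and met the rim at the expected height with about 5 N. Afterwards the top camera showed the disc level at z ≈ 93 mm (94 expected). The scene camera showed it 17 mrad off level at z ≈ 95 mm, which I put down to coarse depth readings.
- **Cup position:** the cameras disagreed by a few mm, so I can only say the cup is centred on the coaster to about 2–4 mm.
- **Tablets, clipper and hairbrush:** both tablets show in the tray in the last picture. The nail clipper and hairbrush look unmoved; I judged that by eye and did not measure it.
- **Knocks:** I saw no sign that the lid or any denture was knocked aside during the run.

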